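# Make the grinder safe and clamp the next workpiece

### The arm

A 6-joint arm with a two-finger parallel gripper is mounted at the origin on the work surface. World frame = base frame: x ahead of the robot, y to its left, z up, the work surface at z = 0. Lengths are in m, angles in degrees, forces in N, time in s.
With the tool pointing down it reaches from about 0.35 to 0.875 m from the base axis. Payload 4.2 kg.
Tool frame: the origin (TCP) lies on the centre line of the jaws, within the pads' length; the fingertips stand 11 mm ahead of it and the grasp point (between the pads) lies 8 mm behind it; y points along the fingers, z is the direction in which the jaws open and shut, and the axes are right-handed (so a half turn about y gives the same grasp; the last joint's range is limited). The gripper opens to 87 mm and grips with 3 to 60 N. Pads are 19 mm wide; open, the fingers measure 117 mm over their backs; the gripper's body (75 mm by 190 mm) begins 51 mm behind the grasp point.
Start: joints at [80.248, 22.042, 0.453, 0, -68.411, -14.817], TCP at [0.26, 0.568, 0.234] pointing down, gripper open.
Joint ranges: [-179.83, 179.83], [-69.29, 118.12], [-61.27, 80.66], [-181.25, 117.63], [-171.15, -9.14], [-177.46, 177.46]. Speed limits (degrees/s): [159.86, 159.86, 180, 180, 180, 180].

### API

Orientations are given as a 3x3 rotation matrix whose columns are the frame's x, y, z axes.
In Python, from station import r, optics gives the robot as it stands. The module is installed in compiled form; this text tells all that it offers.
- The arm moves only by the tool step_arm, never from a script. Its argument "moves" is a list that holds one entry, the list of rows, each a list of 7 numbers: the turn, a rotation vector about the tool's x, y, z in rad, then the shift along the tool's x, y, z in cm, then the opening in per cent of the stroke, from 0 (shut) to 100 (fully open). A call has exactly 5 rows; each row is the pose to reach, as a shift and turn from the pose commanded when the call began, along the tool's axes at that moment; what a row does not reach only later rows make up. A row lasts 1/12 s, in which the tool goes at most 41.7 mm and 7.16 degrees, less where a joint would pass 70% of its speed; a pose out of reach is approached as far as the arm can. A call with a gripper value outside its range is refused whole. The fingers move at their own pace and stop on an object; the grip force is fixed at half the most. Time passes only in rows, so rows that repeat a pose let the fingers close, or fill a call up. It gives the time, the measured TCP pose, the force and the opening at its end, in the units of the state.
- r.sense(): the state, without advancing time (a new reading comes with each control period).
- optics.capture(name): name is "scene" or "side" or "wrist"; returns a dict with "image" (480x640x3 uint8, red, green, blue), "fov_y" (degrees; the focal length in pixels is half the picture's height over the tangent of half this angle, whatever the lens; pixels are square), "cx", "cy" (the principal point, pixels), "cam_to_world" (4x4, takes a point from camera to world coordinates). Camera axes: x right, y down, z forward; pixel columns grow to the right and rows downward; lengths in m; the calibration is good to about 2 mm. A picture is of the moment at which its call begins. There is no depth.
- r.finish_job(): hands the job in, once; it reports no verdict.
The state is a dict: "time_s": time; "joints": joint angles; "joint_velocities": joint speeds; "effort": joint torques, N m; "tcp_pos": TCP position; "ee_rot": TCP orientation; "wrist_force": force on the tool from outside, world axes, zero at the start; "moment": the same for the moment, N m; "gripper_width": opening from 0.0 (shut) to 1.0 (fully open).
Only numpy, scipy, OpenCV 4.12 (cv2) and the standard library are available. Lean on these libraries where they do the work, as an engineer would, in place of code of your own. Each camera call takes 0.05 s, during which the arm holds its last target.

### The job

Turn the grinder controller's orange speed knob anticlockwise right to its end stop, and only then turn the red isolator handle from on to off. With the power off, put every loose abrasive stone into the steel tray, stand the aluminium bracket foot-down and square between the jaws of the blue vise, and wind the crank until the jaw holds it firmly. Then turn the isolator back on with the speed still at its stop, let go of everything, and leave the other things on the bench where they are.

Things in the scene. Friction and masses are not known exactly. Their poses are not given: they have to be found in the camera images.
- speed (a joint): Orange speed knob at the centre of the top of the fixed speed controller (grey box 110 x 120 x 50 mm high, black top plate; red dot at its robot-facing edge = zero, white dots clockwise from it). Vertical axis. 0 rad = anticlockwise end stop, white pointer at the red dot; grows clockwise seen from above, up to 4.7. Starts between 1.6 and 3.8.
- speed_grip (a point): On the speed knob's axis, 87 mm over the bench and 7 mm below the top of the knob's grip bar, which is 42 mm long, 14 mm thick and 32 mm high above a round skirt 44 mm across. Its x axis runs along the grip bar; its -x end carries the white pointer; it turns with the knob.
- isolator: Power isolator, a grey box 100 x 100 x 50 mm high with a yellow top plate, fixed to the bench. Origin: centre of its underside. Black dot at the -x edge of the plate: off; green dot at the +y edge: on.
- switch (a joint): Red isolator handle, turning about a vertical axis between two stops. 0 rad = off (pointer along the box's -x, at the black dot); 1.57 rad = on (a quarter turn clockwise seen from above, pointer at the green dot). Starts on, near 1.5.
- switch_grip (a point): On the isolator handle's axis, 87 mm over the bench and 11 mm below the top of the handle's bar, which is 56 mm long, 14 mm thick and 34 mm high, over a round skirt 40 mm across. Its x axis runs along the bar; its -x end carries the white pointer; it turns with the handle.
- vise: Blue vise fixed to the bench: bed 100 (x) x 240 (y) mm, its top 35 mm over the bench. Fixed jaw towards +y, moving jaw in the middle, gearbox with the crank towards -y (60 mm square or so, top 63 mm over the bench). Jaws are 80 mm wide (x), their tops 57 mm over the bench; they close along y. Origin: centre of the underside, 75 mm from the fixed jaw's face.
- vise_seat (a point): Middle of the foot of the fixed jaw's clamping face, on the vise bed, 35 mm over the bench. Axes as the vise: the moving jaw is on its -y side. With the jaw fully open, 52 mm free lies between the jaws.
- vise_jaw: Moving jaw of the vise, block 80 (x) x 30 (y) x 22 mm high, sliding along the vise's y. Origin: centre of its underside, on the bed, 15 mm behind its clamping face.
- crank (a joint): Vise crank, turning about a vertical axis; 0 = jaw fully open, grows clockwise seen from above; the jaw advances 15 mm a turn (2.39 mm/rad) up to 12 rad. Stiff (about 5 N at the handle), stays where left. On the bracket it becomes tight at about 8.4 rad. Starts between 0 and 1.5.
- crank_axis (a point): On the crank's axis, 95 mm over the bench.
- crank_handle (a point): Middle of grip of the crank's upright black handle, a freely spinning sleeve 18 mm thick and 42 mm high (76 to 118 mm over the bench), 45 mm from the crank's axis. This point is 95 mm over the bench.
- bracket: Aluminium bracket, the workpiece: foot 60 (x) x 32 (y) x 26 mm high, with an upright lug 34 (x) x 14 (y) mm in the middle of it, to 50 mm in total, with a dark cross hole. 0.17 kg. Origin: centre of the underside of the foot. The jaws clamp the foot across its 32 mm (y).
- tray: Open steel tray fixed to the bench, 210 (x) x 120 (y) x 25 mm high outside, walls and floor 5 mm. Origin: centre of its underside.
- stone0: Terracotta-red abrasive stone, a stick 70 (x) x 20 (y) x 14 mm high, 45 g; it may be absent. Origin: centre of its underside.
- stone1: White abrasive stone, a stick 70 (x) x 20 (y) x 14 mm high, 45 g; it may be absent. Origin: centre of its underside.
- stone2: Green abrasive stone, a stick 70 (x) x 20 (y) x 14 mm high, 45 g; it may be absent. Origin: centre of its underside.
- stone3: Grey abrasive stone, a stick 70 (x) x 20 (y) x 14 mm high, 45 g; it may be absent. Origin: centre of its underside.
- offcut: Brass offcut 30 x 22 x 14 mm, a bystander. Origin: underside.
- tin: Small yellow tin, 40 mm across, 32 mm high, a bystander. Origin: underside.
- screwdriver: Screwdriver, a bystander beyond the controls.
- hammer: Hammer, a bystander on the left.
- jar: Amber jar, 60 mm across, 80 mm high, a bystander at the back. Origin: underside.
- oil: Green oil bottle, 48 mm across, 130 mm high, a bystander at the back left. Origin: underside.
- brush: Brush, a bystander on the right.
Not all that is in view belongs to the job. Leave any purple or turquoise look-alike of the isolator alone.

How it is judged (in metres and radians):
On the way, in this order (a step that is already met when the one before it is completed fails the run):
1. the speed knob is at its anticlockwise stop while the isolator is still on (value of joint speed below 0.1 rad and value of joint switch above 1.2 rad), for 0.2 s.
2. the isolator is turned off (value of joint speed below 0.1 rad and value of joint switch below 0.15 rad), for 0.2 s.
3. with the isolator off, all stones are in the tray and the bracket is clamped in the vise (all of step 2 and x of stone0 in the frame of tray between -0.095 and 0.095 m and y of stone0 in the frame of tray between -0.053 and 0.053 m and height (world z) of each of stone0, stone1, stone2, stone3 below 0.035 m and x of stone1 in the frame of tray between -0.095 and 0.095 m and y of stone1 in the frame of tray between -0.053 and 0.053 m and x of stone2 in the frame of tray between -0.095 and 0.095 m and y of stone2 in the frame of tray between -0.053 and 0.053 m and x of stone3 in the frame of tray between -0.095 and 0.095 m and y of stone3 in the frame of tray between -0.053 and 0.053 m and contact force between bracket and vise_jaw above 8 N and angle between bracket's own z axis and vertical below 0.12 rad and angle between the y axis of bracket and the y axis of vise, either way round below 0.12 rad and height (world z) of bracket below 0.045 m and horizontal distance between bracket and vise_seat below 0.03 m), for 0.3 s.
4. the isolator is turned back on (value of joint speed below 0.1 rad and value of joint switch above 1.4 rad), for 0.2 s.
At the end, for the whole second after the job is handed in: Knob within 0.1 rad of its stop; isolator above 1.4 rad; every stone in the tray (centre within 95 by 53 mm of its centre, below 35 mm); bracket upright and square (0.12 rad) on the vise bed within 30 mm of the seat, jaw pressing it with over 8 N; all at rest (all of step 4 and x of stone0 in the frame of tray between -0.095 and 0.095 m and y of stone0 in the frame of tray between -0.053 and 0.053 m and height (world z) of each of stone0, stone1, stone2, stone3 below 0.035 m and x of stone1 in the frame of tray between -0.095 and 0.095 m and y of stone1 in the frame of tray between -0.053 and 0.053 m and x of stone2 in the frame of tray between -0.095 and 0.095 m and y of stone2 in the frame of tray between -0.053 and 0.053 m and x of stone3 in the frame of tray between -0.095 and 0.095 m and y of stone3 in the frame of tray between -0.053 and 0.053 m and contact force between bracket and vise_jaw above 8 N and angle between bracket's own z axis and vertical below 0.12 rad and angle between the y axis of bracket and the y axis of vise, either way round below 0.12 rad and height (world z) of bracket below 0.045 m and horizontal distance between bracket and vise_seat below 0.03 m and linear speed of each of stone0, stone1, stone2, stone3, bracket below 0.03 m/s); the robot touches nothing.
It fails at once if a bystander is moved by more than 50 mm (distance of any of offcut, tin, screwdriver, hammer, jar, oil, brush from where it was at the start of the episode above 0.05 m).
It fails at once if the fingers handle a stone or the bracket with the isolator on (value of joint switch above 0.5 rad and (contact force between the fingers and stone0 above 1.5 N or contact force between the fingers and stone1 above 1.5 N or contact force between the fingers and stone2 above 1.5 N or contact force between the fingers and stone3 above 1.5 N or contact force between the fingers and bracket above 1.5 N)).
Of stone0, stone1, stone2, stone3 only 2 to 4 are there at a start; the rules pass over those that are not, and their reading is None.
At some moment in a run one of stone0, stone1, stone2, stone3 may be knocked a few centimetres aside while the robot is not near it.
Once in a run the grip may slacken for a moment while it holds something.
It also fails if it takes over 210 s, if anything falls off the work surface, if the arm or the gripper's body presses on something with over 40 N, if the wrist force passes 120 N, or if a joint passes its speed limit or range.

## Working session

There is one attempt and no reset: what is moved stays moved. The work goes in short steps, Python scripts to look and compute and a tool call to move; the robot and the scene stay as the last step left them, time stands still between calls to the robot, and variables do not carry over. Pictures are saved under pics/ and viewed, and the job is handed in when it is done.

Besides the shell and the picture viewer there is one more tool, called as a command line: name --argument value ..., lists and objects as JSON in quotes. step_arm: Moves the arm, as the interface text tells. Its arguments: {"type":"object","properties":{"moves":{"type":"array"}},"required":["moves"]}

```bash
mkdir -p pics; python3 - <<'E'
from station import r, optics
import cv2, json
s=r.sense(); print(s)
for n in ["scene","side","wrist"]:
    c=optics.capture(n); cv2.imwrite(f"pics/{n}0.png",c["image"][:,:,::-1]); print(n,c["fov_y"],c["cx"],c["cy"],c["cam_to_world"].tolist() if hasattr(c["cam_to_world"],'tolist') else c["cam_to_world"])
E
```

```text
{'time_s': 0.0, 'joints': array([ 8.02472743e+01,  2.20923613e+01,  3.78013613e-01, -2.74560564e-02,
       -6.84113050e+01, -1.48190381e+01]), 'joint_velocities': array([-0.08048327, -0.00390667,  0.0552804 , -0.00736161,  0.0293413 ,
        0.04044557]), 'effort': array([-4.83746098e-04, -3.90658808e+01,  1.87399828e+01,  4.21967983e+00,
        1.09997785e-02, -1.94762442e-04]), 'tcp_pos': array([0.25961728, 0.56788086, 0.23243463]), 'ee_rot': array([[-9.09367665e-01, -8.10631171e-04, -4.15992539e-01],
       [ 4.15993308e-01, -2.08583888e-03, -9.09365282e-01],
       [-1.30533567e-04, -9.99997496e-01,  2.23401158e-03]]), 'wrist_force': array([-0.51818166, -0.43472353,  0.04659844]), 'moment': array([ 0.03047765, -0.01469997,  0.04211845]), 'gripper_width': 0.9981125810972352}
scene 54.69348191035465 323.1765252711355 246.66333803658586 [[-0.698488408798724, 0.48997785568485197, -0.5215703631460483, 1.203748810006001], [0.7155113391854852, 0.4653933086557759, -0.5210111244065937, 0.6466991693672625], [-0.012548556523362439, -0.7371097402672847, -0.6756565433208472, 0.8744768304505961], [0.0, 0.0, 0.0, 1.0]]
side 48.03519447554065 327.56661433523766 246.96869080475744 [[-0.9495628483655384, -0.21038484537092916, 0.23252658738771267, 0.21065169238673845], [-0.3134959935930612, 0.6200851842715185, -0.7191763526757928, 1.2395321541485969], [0.007117513963788322, -0.7557992994738795, -0.6547646599426149, 1.2109422355378412], [0.0, 0.0, 0.0, 1.0]]
wrist 58.81867231003191 316.8826286716747 238.2722671876036 [[-0.4154678590160742, -0.8820859851310308, -0.22206029127247734, 0.3213767678855019], [-0.9096076455967336, 0.40306444818882836, 0.10076200513190177, 0.5404424573868634], [0.0006238562058400481, 0.24385111326720105, -0.9698124794834204, 0.3845285998087552], [0.0, 0.0, 0.0, 1.0]]
```

View pics/scene0.png

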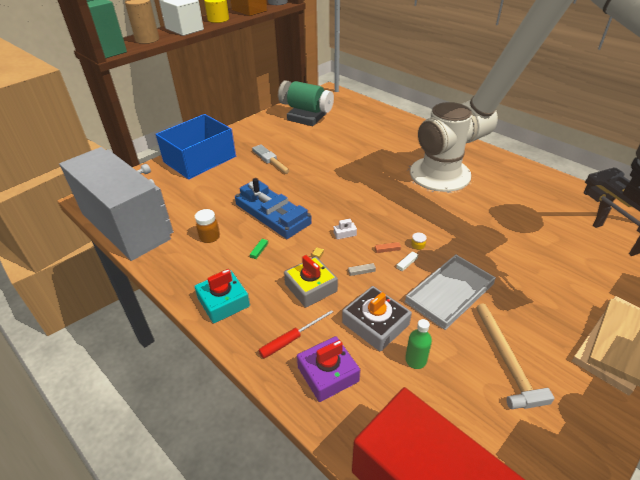

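View pics/side0.png

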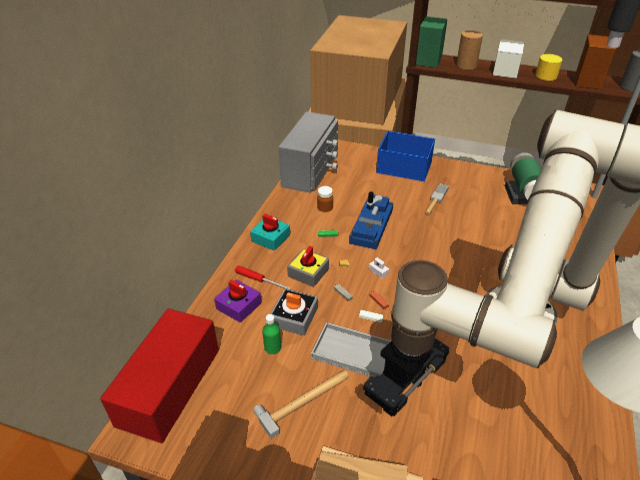

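View pics/wrist0.png

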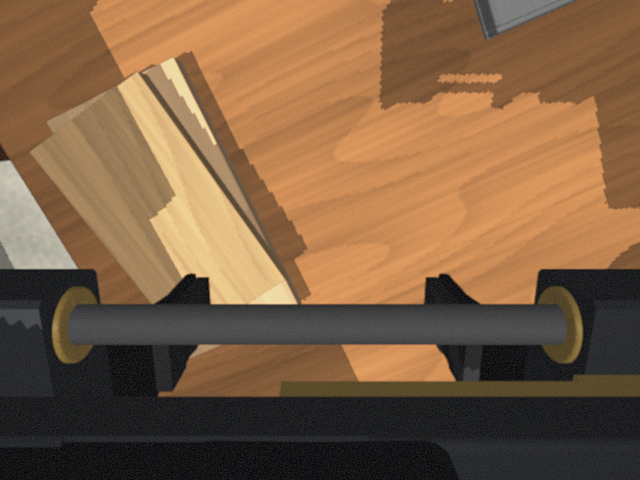

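The scene image shows the isolator (yellow plate, ~310,280), with look-alikes in turquoise (222,297) and purple (329,367). The speed controller is at (376,312), the tray at (450,290) and the vise at (272,208). The bracket is at (345,229). Stones are green (259,248), grey (362,269), white (407,261) and red (388,247). I'll enlarge these.

```bash
cat > h.py <<'E'
import numpy as np, cv2
from station import r, optics
def cap(n,save=None):
    c=optics.capture(n)
    if save: cv2.imwrite(f"pics/{save}.png",c["image"][:,:,::-1])
    return c
def K(c):
    f=240/np.tan(np.radians(c["fov_y"]/2)); return f
def p2w(c,u,v,z):
    f=K(c);T=np.array(c["cam_to_world"])
    d=T[:3,:3]@np.array([(u-c["cx"])/f,(v-c["cy"])/f,1]);o=T[:3,3]
    return o+d*(z-o[2])/d[2]
def w2p(c,p):
    f=K(c);T=np.array(c["cam_to_world"]);q=T[:3,:3].T@(np.array(p)-T[:3,3])
    return np.array([c["cx"]+f*q[0]/q[2],c["cy"]+f*q[1]/q[2]])
def crop(c,u0,v0,u1,v1,k,name):
    im=c["image"][v0:v1,u0:u1,::-1]
    im=cv2.resize(im,None,fx=k,fy=k,interpolation=cv2.INTER_CUBIC);cv2.imwrite(f"pics/{name}.png",im)
def rectify(c,x0,x1,y0,y1,z,ppm,name,grid=0.1):
    # top view: image columns = -y (left = +y), rows: up = +x
    W=int((y1-y0)*ppm);H=int((x1-x0)*ppm)
    src=np.float32([w2p(c,(x,y,z)) for x,y in [(x1,y1),(x1,y0),(x0,y0),(x0,y1)]])
    dst=np.float32([(0,0),(W,0),(W,H),(0,H)])
    im=cv2.warpPerspective(c["image"][:,:,::-1].copy(),cv2.getPerspectiveTransform(src,dst),(W,H),flags=cv2.INTER_CUBIC)
    for x in np.arange(np.ceil(x0/grid)*grid,x1,grid):
        v=int((x1-x)*ppm);cv2.line(im,(0,v),(W,v),(255,255,255),1);cv2.putText(im,f"x{x:.2f}",(2,v-2),0,.4,(255,255,255),1)
    for y in np.arange(np.ceil(y0/grid)*grid,y1,grid):
        u=int((y1-y)*ppm);cv2.line(im,(u,0),(u,H),(255,255,255),1);cv2.putText(im,f"y{y:.2f}",(u+2,10),0,.4,(255,255,255),1)
    cv2.imwrite(f"pics/{name}.png",im)
def step(target_p,target_R=None):
    s=r.sense();R=s["ee_rot"];d=R.T@(np.array(target_p)-s["tcp_pos"])*100
    from scipy.spatial.transform import Rotation as Ro
    rv=np.zeros(3) if target_R is None else Ro.from_matrix(R.T@target_R).as_rotvec()
    return rv,d
E
python3 - <<'E'
from h import *
c=cap("scene")
crop(c,180,150,520,405,2.3,"sc1")
rectify(c,0.2,0.95,-0.45,0.45,0.0,800,"rect1")
E
```

```text
(no output)
```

View pics/sc1.png

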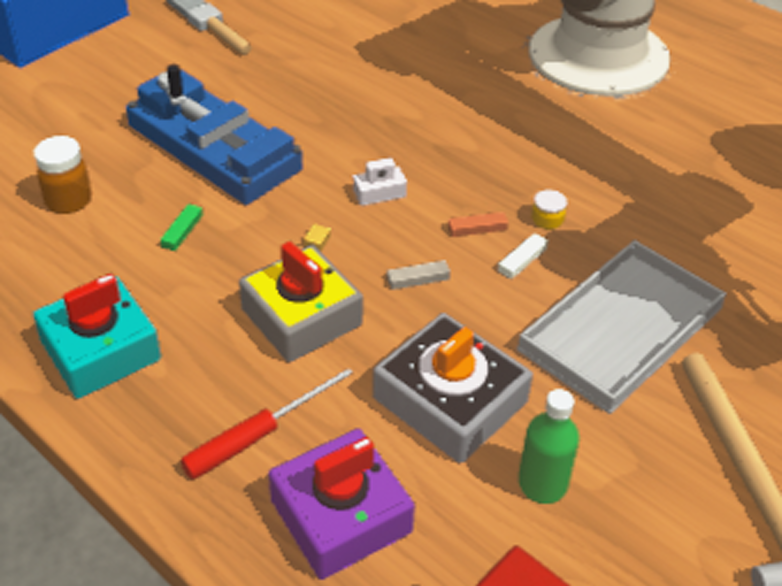

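View pics/rect1.png

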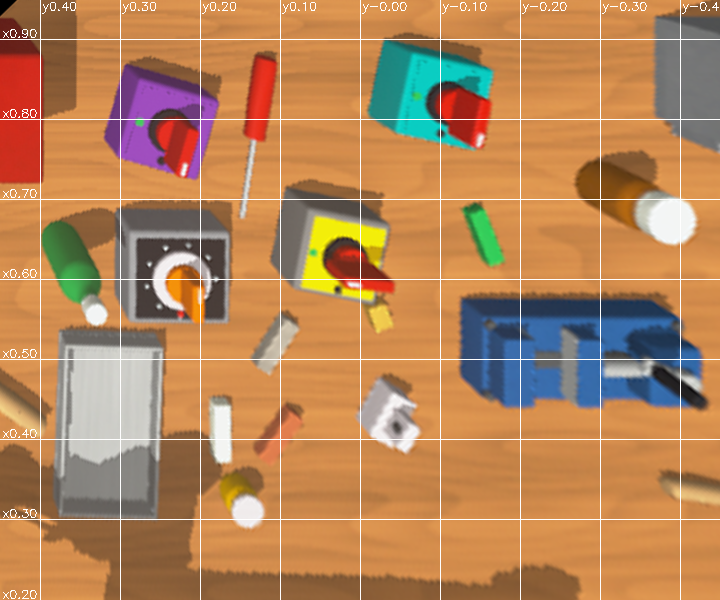

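```bash
python3 - <<'E'
from h import *
for n in ["scene","side"]:
    c=cap(n)
    rectify(c,0.46,0.76,-0.1,0.35,0.094,1500,f"ctl_{n}",0.05)
a=cv2.imread("pics/ctl_scene.png");b=cv2.imread("pics/ctl_side.png")
cv2.imwrite("pics/ctl.png",cv2.resize(np.vstack([a,b]),None,fx=.66,fy=.66,interpolation=cv2.INTER_AREA))
E
```

```text
(no output)
```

View pics/ctl.png

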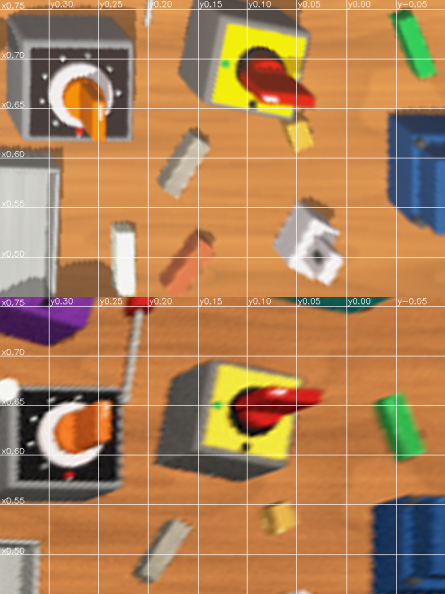

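```bash
python3 - <<'E'
from h import *
s=r.sense();c=cap("wrist");T=np.array(c["cam_to_world"]);R=s["ee_rot"]
print(R.T@(T[:3,3]-s["tcp_pos"]),R.T@T[:3,2],R.T@T[:3,0])
print(step((0.52,0.2,0.36)))
E
```

```text
[-0.06762713 -0.15194775 -0.00036241] [ 0.24392528  0.96979337 -0.00113287] [-4.84374845e-04  1.28998963e-03  9.99999051e-01]
(array([0., 0., 0.]), array([-38.97956128, -12.65774945,  22.68475897]))
```

step_arm --moves '[[[0, 0, 0, -3, -3, 1.5, 100], [0, 0, 0, -6, -6, 3, 100], [0, 0, 0, -9.5, -8, 5, 100], [0, 0, 0, -13, -10, 7, 100], [0, 0, 0, -16.5, -12.6, 9, 100]]]'

```text
time_s: 0.77
tcp_pos: [0.3633, 0.4296, 0.3501]
ee_rot: [[-0.91, -0.001, -0.415], [0.415, -0.001, -0.91], [0.0, -1.0, 0.001]]
wrist_force: [0.6, 0.6, -0.1]
gripper_width: 1.001
```

step_arm --moves '[[[0, 0, 0, -3.5, 0, 2, 100], [0, 0, 0, -7, 0, 4, 100], [0, 0, 0, -10.5, 0, 6, 100], [0, 0, 0, -14, 0, 8.5, 100], [0, 0, 0, -17.5, 0, 10.5, 100]]]'

```text
time_s: 1.18
tcp_pos: [0.4787, 0.2611, 0.3499]
ee_rot: [[-0.91, 0.0, -0.415], [0.415, 0.001, -0.91], [-0.0, -1.0, -0.001]]
wrist_force: [0.5, 0.7, 0.2]
gripper_width: 1.003
```

step_arm --moves '[[[0, 0, 0, -3, 0, 1.5, 100], [0, 0, 0, -5, 0, 3, 100], [0, 0, 0, -5, 0, 3.2, 100], [0, 0, 0, -5, 0, 3.2, 100], [0, 0, 0, -5, 0, 3.2, 100]]]'

```text
time_s: 1.6
tcp_pos: [0.5103, 0.2134, 0.3495]
ee_rot: [[-0.909, -0.0, -0.416], [0.416, 0.0, -0.909], [0.0, -1.0, -0.0]]
wrist_force: [-0.5, -0.2, 0.2]
gripper_width: 0.997
```

```bash
python3 - <<'E'
from h import *
s=r.sense();print(s["tcp_pos"],s["joints"],s["wrist_force"])
c=cap("wrist","w1")
E
```

```text
[0.51030775 0.21336197 0.34945619] [ 3.94738381e+01  1.15802302e+01  2.15984033e+00 -1.60156884e-02
 -8.05695969e+01  2.59469455e+01] [-0.45302351 -0.15634008  0.18292461]
```

View pics/w1.png

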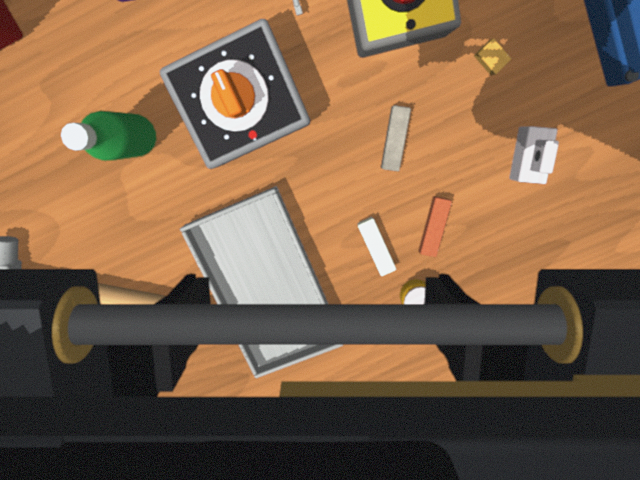

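The wrist view shows the knob at (232,93), with its white pointer end up-left at ~(220,75) and the red dot at (253,134). The stones, tray and bracket are also in view.

```bash
python3 - <<'E'
from h import *
c=cap("wrist")
crop(c,150,10,320,180,4,"w1k")
rectify(c,0.5,0.7,0.12,0.32,0.094,3500,"w1r",0.02)
rectify(c,0.3,0.7,-0.15,0.4,0.014,1400,"w1s",0.05)
E
```

```text
(no output)
```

View pics/w1r.png

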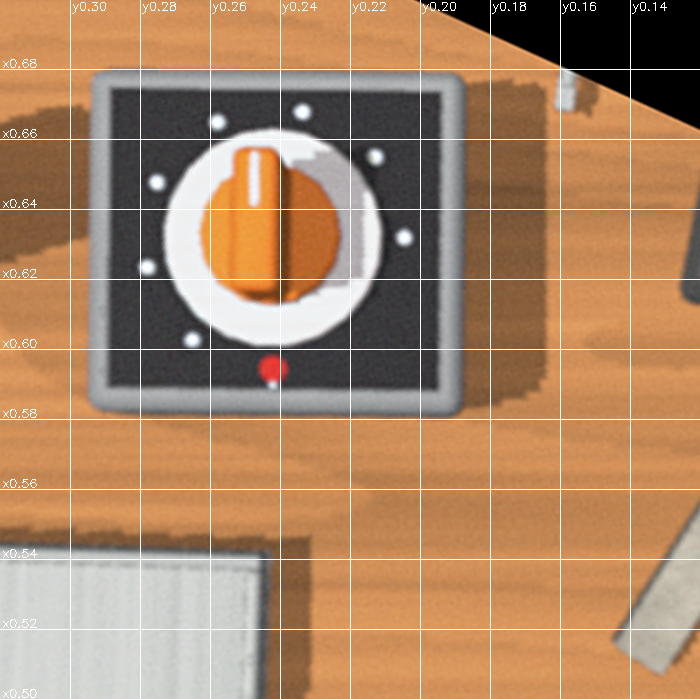

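View pics/w1s.png

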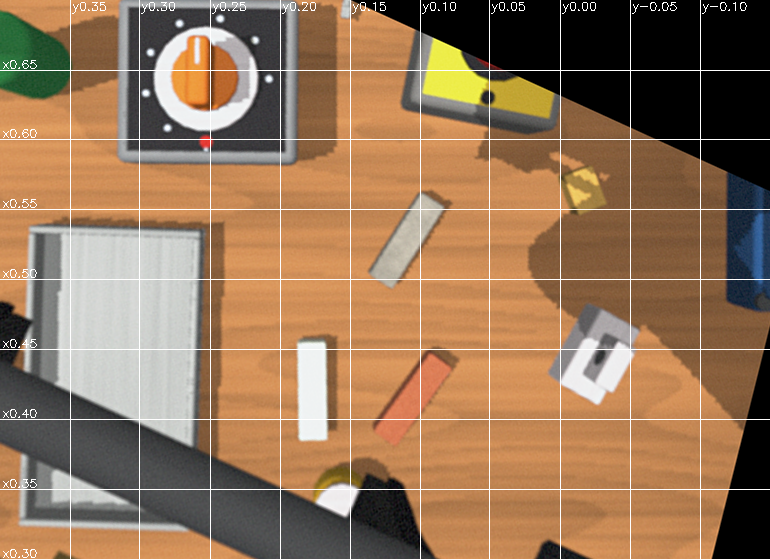

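step_arm --moves '[[[0, 0.124, 0, -2, 0, -1.7, 100], [0, 0.248, 0, -4, 0, -3.4, 100], [0, 0.372, 0, -6, 0, -5, 100], [0, 0.496, 0, -8, 0, -6.7, 100], [0, 0.62, 0, -10.2, 0, -8.3, 100]]]'

```text
time_s: 2.12
tcp_pos: [0.6381, 0.2483, 0.3495]
ee_rot: [[-0.496, 0.0, -0.869], [0.869, 0.0, -0.496], [0.0, -1.0, -0.0]]
wrist_force: [-0.9, 1.2, -0.2]
gripper_width: 1.005
```

step_arm --moves '[[[0, 0.124, 0, 0, 2, 0, 100], [0, 0.248, 0, 0, 4, 0, 100], [0, 0.372, 0, 0, 6, 0, 100], [0, 0.496, 0, 0, 8, 0, 100], [0, 0.62, 0, 0, 10, 0, 100]]]'

```text
time_s: 2.53
tcp_pos: [0.6372, 0.2479, 0.2483]
ee_rot: [[0.102, -0.0, -0.995], [0.995, 0.0, 0.102], [0.0, -1.0, 0.0]]
wrist_force: [-0.7, 0.4, 0.3]
gripper_width: 0.998
```

step_arm --moves '[[[0, 0.124, 0, 0, 0, 0, 100], [0, 0.248, 0, 0, 0, 0, 100], [0, 0.372, 0, 0, 0, 0, 100], [0, 0.496, 0, 0, 0, 0, 100], [0, 0.62, 0, 0, 0, 0, 100]]]'

```text
time_s: 2.95
tcp_pos: [0.6372, 0.248, 0.2493]
ee_rot: [[0.661, -0.0, -0.751], [0.751, -0.0, 0.661], [-0.0, -1.0, 0.0]]
wrist_force: [0.9, 0.5, 0.2]
gripper_width: 0.999
```

step_arm --moves '[[[0, 0.124, 0, 0, 0, 0, 100], [0, 0.248, 0, 0, 0, 0, 100], [0, 0.372, 0, 0, 0, 0, 100], [0, 0.496, 0, 0, 0, 0, 100], [0, 0.62, 0, 0, 0, 0, 100]]]'

```text
time_s: 3.37
tcp_pos: [0.6371, 0.2479, 0.2494]
ee_rot: [[0.974, -0.0, -0.227], [0.227, 0.0, 0.974], [-0.0, -1.0, 0.0]]
wrist_force: [0.9, 0.8, -0.3]
gripper_width: 1.001
```

```bash
python3 - <<'E'
from h import *
s=r.sense();print(s["tcp_pos"],s["joints"],s["ee_rot"],s["time_s"])
print(step((0.637,0.2465,0.16),np.array([[1,0,0],[0,0,1],[0,-1,0]]).astype(float)))
c=cap("wrist","w2")
rectify(c,0.55,0.72,0.12,0.34,0.094,3500,"w2r",0.02)
E
```

```text
[0.63714605 0.24792788 0.24935889] [ 3.47773706e+01  2.73639963e+01  1.11951430e+01 -4.12302267e-03
 -7.38337258e+01 -1.11660378e+02] [[ 9.73913248e-01 -7.63952107e-05 -2.26920644e-01]
 [ 2.26920647e-01  3.10940284e-05  9.73913250e-01]
 [-6.73464310e-05 -9.99999997e-01  4.76185368e-05]] 3.3667
(array([-3.97021199e-05,  2.28914676e-01, -7.25023747e-05]), array([-0.04602425,  8.93588534, -0.13617444]))
```

View pics/w2.png

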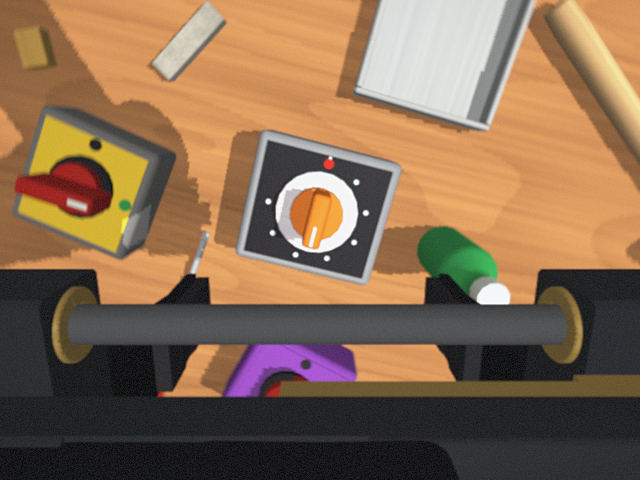

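View pics/w2r.png

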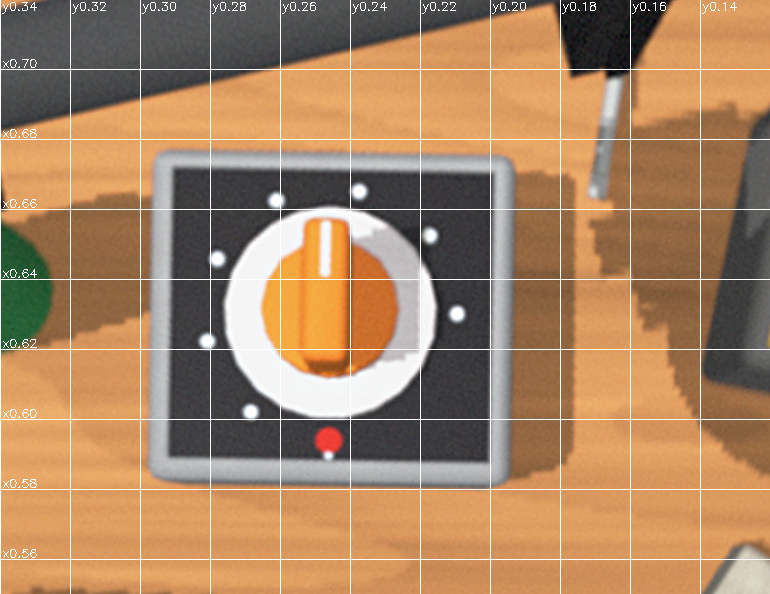

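```bash
python3 - <<'E'
from h import *
c=cap("wrist")
print(p2w(c,490,293,.13))
E
```

```text
[0.65169646 0.37182596 0.13      ]
```

step_arm --moves '[[[0, 0.11, 0, 0, 2, 0, 100], [0, 0.22, 0, 0, 4, 0, 100], [0, 0.229, 0, 0, 6, -0.1, 100], [0, 0.229, 0, 0, 8, -0.1, 60], [0, 0.229, 0, 0, 9, -0.1, 60]]]'

```text
time_s: 3.88
tcp_pos: [0.6364, 0.2457, 0.1564]
ee_rot: [[1.0, -0.004, -0.008], [0.008, -0.002, 1.0], [-0.004, -1.0, -0.002]]
wrist_force: [-0.5, 0.6, -0.8]
gripper_width: 0.919
```

step_arm --moves '[[[0, 0, 0, 0.1, 2, 0.1, 50], [0, 0, 0, 0.1, 4, 0.1, 50], [0, 0, 0, 0.1, 6, 0.1, 50], [0, 0, 0, 0.1, 7.7, 0.1, 50], [0, 0, 0, 0.1, 7.7, 0.1, 50]]]'

```text
time_s: 4.3
tcp_pos: [0.6367, 0.2459, 0.0785]
ee_rot: [[1.0, -0.007, -0.006], [0.006, -0.003, 1.0], [-0.007, -1.0, -0.003]]
wrist_force: [-0.2, 0.2, -1.0]
gripper_width: 0.563
```

step_arm --moves '[[[0, 0, 0, 0, 0.1, 0, 15], [0, 0, 0, 0, 0.1, 0, 0], [0, 0, 0, 0, 0.1, 0, 0], [0, 0, 0, 0, 0.1, 0, 0], [0, 0, 0, 0, 0.1, 0, 0]]]'

```text
time_s: 4.72
tcp_pos: [0.6395, 0.2466, 0.0827]
ee_rot: [[1.0, 0.002, -0.004], [0.004, 0.001, 1.0], [0.002, -1.0, 0.001]]
wrist_force: [0.2, -0.1, 0.2]
gripper_width: 0.207
```

step_arm --moves '[[[0, 0, 0, 0, 0, 0, 0], [0, 0, 0, 0, 0, 0, 0], [0, 0, 0, 0, 0, 0, 0], [0, -0.06, 0, 0, 0, 0, 0], [0, -0.12, 0, 0, 0, 0, 0]]]'

```text
time_s: 5.13
tcp_pos: [0.6394, 0.2474, 0.0825]
ee_rot: [[0.992, 0.002, -0.127], [0.127, 0.002, 0.992], [0.002, -1.0, 0.002]]
wrist_force: [-1.1, 3.8, 4.8]
gripper_width: 0.157
```

```bash
python3 - <<'E'
from h import *
s=r.sense();print(s["tcp_pos"],s["joints"],s["wrist_force"],s["moment"],s["gripper_width"])
E
```

```text
[0.63942612 0.24741106 0.08251042] [ 3.46188638e+01  3.49093378e+01 -7.34902836e-01 -3.33172420e-02
 -5.42063642e+01 -1.17322090e+02] [-1.08496863  3.76982222  4.76369343] [ 1.15684047  0.39920159 -0.02789939] 0.15662334200017444
```

step_arm --moves '[[[0, -0.12, 0, -0.1, 0, 0, 0], [0, -0.24, 0, -0.2, 0, 0, 0], [0, -0.36, 0, -0.2, 0, 0, 0], [0, -0.48, 0, -0.2, 0, 0, 0], [0, -0.6, 0, -0.2, 0, 0, 0]]]'

```text
time_s: 5.55
tcp_pos: [0.6386, 0.249, 0.0826]
ee_rot: [[0.745, 0.005, -0.667], [0.667, 0.005, 0.745], [0.007, -1.0, 0.0]]
wrist_force: [-0.5, 8.4, 1.9]
gripper_width: 0.157
```

step_arm --moves '[[[0, -0.12, 0, 0, 0, 0, 0], [0, -0.24, 0, 0, 0, 0, 0], [0, -0.36, 0, 0, 0, 0, 0], [0, -0.48, 0, 0, 0, 0, 0], [0, -0.6, 0, 0, 0, 0, 0]]]'

```text
time_s: 5.97
tcp_pos: [0.6371, 0.2499, 0.0825]
ee_rot: [[0.238, 0.003, -0.971], [0.971, 0.006, 0.238], [0.006, -1.0, -0.001]]
wrist_force: [-4.5, 10.0, 3.9]
gripper_width: 0.157
```

```bash
python3 - <<'E'
from h import *
s=r.sense();print(s["tcp_pos"],s["joints"],s["wrist_force"],s["moment"],s["gripper_width"])
cap("wrist","w3");c=cap("scene");crop(c,300,250,480,390,4,"s3")
E
```

```text
[0.63710186 0.24987327 0.08253741] [ 34.84035192  34.74848998  -0.97342721  -0.21833928 -53.97111589
 -48.47490103] [-4.49732805  9.97526472  3.86180076] [ 3.16751597  1.52697088 -0.03522363] 0.15744006108241
```

View pics/s3.png

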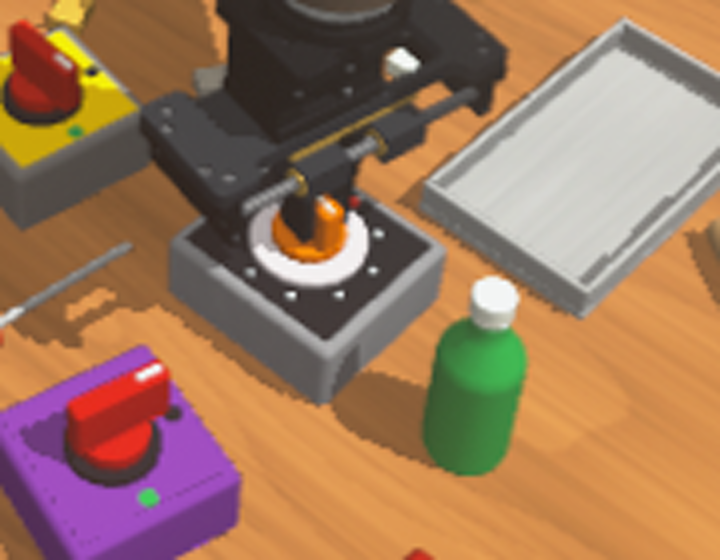

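step_arm --moves '[[[0, -0.12, 0, 0.2, 0, 0.1, 0], [0, -0.24, 0, 0.3, 0, 0.1, 0], [0, -0.36, 0, 0.3, 0, 0.1, 0], [0, -0.48, 0, 0.3, 0, 0.1, 0], [0, -0.6, 0, 0.3, 0, 0.1, 0]]]'

```text
time_s: 6.48
tcp_pos: [0.6353, 0.25, 0.0825]
ee_rot: [[-0.352, -0.002, -0.936], [0.936, 0.0, -0.352], [0.001, -1.0, 0.002]]
wrist_force: [-6.8, 3.2, 7.4]
gripper_width: 0.158
```

step_arm --moves '[[[0, -0.12, 0, 0, 0, 0, 0], [0, -0.24, 0, 0, 0, 0, 0], [0, -0.36, 0, 0, 0, 0, 0], [0, -0.48, 0, 0, 0, 0, 0], [0, -0.6, 0, 0, 0, 0, 0]]]'

```text
time_s: 6.9
tcp_pos: [0.634, 0.2489, 0.0825]
ee_rot: [[-0.819, -0.006, -0.574], [0.574, -0.002, -0.819], [0.004, -1.0, 0.005]]
wrist_force: [-10.6, 1.9, 9.9]
gripper_width: 0.158
```

```bash
python3 - <<'E'
from h import *
s=r.sense();print(s["tcp_pos"],s["joints"],s["wrist_force"],s["moment"],s["gripper_width"])
cap("wrist","w4");c=cap("scene");crop(c,300,250,480,390,4,"s4")
E
```

```text
[0.63395632 0.24894339 0.0824825 ] [ 34.96590342  34.7346703   -1.0475755   -0.11755747 -54.54143158
  20.04675897] [-10.55478639   1.89441546   9.93061507] [ 0.41100936  2.90281752 -0.0285681 ] 0.15841335736244191
```

View pics/s4.png

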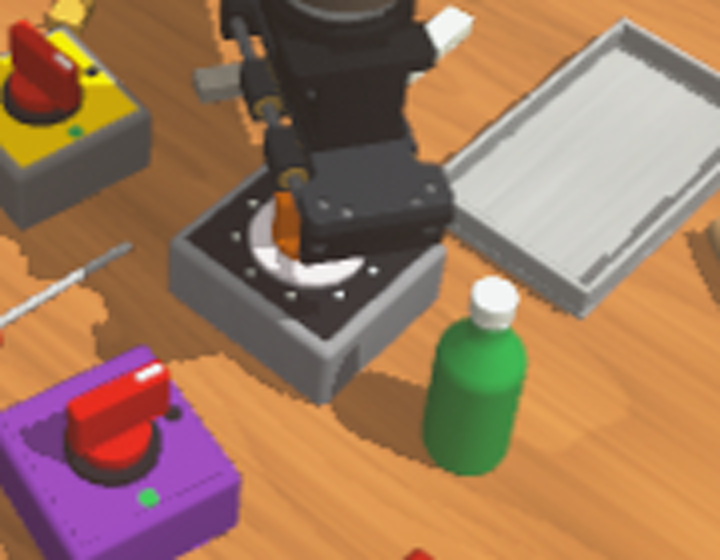

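step_arm --moves '[[[0, -0.12, 0, 0.2, -0.1, 0.1, 0], [0, -0.24, 0, 0.25, -0.1, 0.17, 0], [0, -0.36, 0, 0.25, -0.1, 0.17, 0], [0, -0.48, 0, 0.25, -0.1, 0.17, 0], [0, -0.55, 0, 0.25, -0.1, 0.17, 0]]]'

```text
time_s: 7.42
tcp_pos: [0.6331, 0.2475, 0.0825]
ee_rot: [[-0.998, -0.002, -0.063], [0.063, -0.003, -0.998], [0.002, -1.0, 0.003]]
wrist_force: [-1.4, -4.2, 3.1]
gripper_width: 0.159
```

step_arm --moves '[[[0, -0.03, 0, 0, 0, 0, 0], [0, -0.06, 0, 0, 0, 0, 0], [0, -0.08, 0, 0, 0, 0, 0], [0, -0.08, 0, 0, 0, 0, 0], [0, -0.08, 0, 0, 0, 0, 0]]]'

```text
time_s: 7.83
tcp_pos: [0.6332, 0.2473, 0.0825]
ee_rot: [[-1.0, -0.002, 0.01], [-0.01, -0.003, -1.0], [0.002, -1.0, 0.003]]
wrist_force: [-1.4, -5.4, 4.8]
gripper_width: 0.154
```

```bash
python3 - <<'E'
from h import *
s=r.sense();print(s["tcp_pos"],s["joints"],s["effort"],s["wrist_force"],s["moment"],s["gripper_width"],s["ee_rot"])
E
```

```text
[0.63315922 0.2472884  0.08252286] [ 34.95539878  34.55487512  -1.45940497   0.06798334 -54.19602298
  55.58275778] [  3.45073901 -44.7672236   17.39355326   2.84043923   1.35432065
   0.3526372 ] [-1.38846906 -5.41503075  4.83838195] [-1.63652378  0.35195633 -0.37264041] 0.1537778637168532 [[-0.99994606 -0.0024567   0.01009186]
 [-0.01008474 -0.00289147 -0.99994497]
 [ 0.00248574 -0.9999928   0.00286654]]
```

step_arm --moves '[[[0, -0.03, 0, 0, 0, 0, 0], [0, -0.03, 0, 0, 0, 0, 0], [0, -0.03, 0, 0, 0, 0, 40], [0, -0.03, 0, 0, 0, 0, 50], [0, -0.03, 0, 0, 0, 0, 50]]]'

```text
time_s: 8.25
tcp_pos: [0.634, 0.2498, 0.0821]
ee_rot: [[-0.999, 0.001, 0.042], [-0.042, 0.001, -0.999], [-0.001, -1.0, -0.001]]
wrist_force: [0.4, 0.4, 0.5]
gripper_width: 0.312
```

step_arm --moves '[[[0, 0.02, 0, 0, -3, 0, 60], [0, 0.02, 0, 0, -6, 0, 60], [0, 0.02, 0, 0, -9, 0, 60], [0, 0.02, 0, 0, -12, 0, 60], [0, 0.02, 0, 0, -15, 0, 60]]]'

```text
time_s: 8.67
tcp_pos: [0.6338, 0.25, 0.2337]
ee_rot: [[-1.0, 0.001, 0.023], [-0.023, 0.001, -1.0], [-0.001, -1.0, -0.001]]
wrist_force: [-0.5, 1.5, -0.5]
gripper_width: 0.588
```

```bash
python3 - <<'E'
from h import *
s=r.sense();print(s["tcp_pos"],s["joints"])
c=cap("wrist","w5");rectify(c,0.55,0.72,0.12,0.34,0.094,3500,"w5r",0.02)
E
```

```text
[0.63375043 0.24999976 0.23373937] [ 3.50858780e+01  2.75684009e+01  9.31583758e+00 -1.85120651e-02
 -7.16907185e+01  5.62332063e+01]
```

View pics/w5.png

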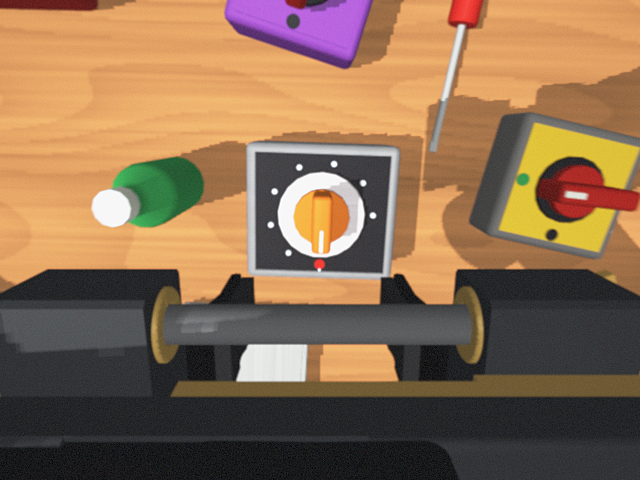

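View pics/w5r.png

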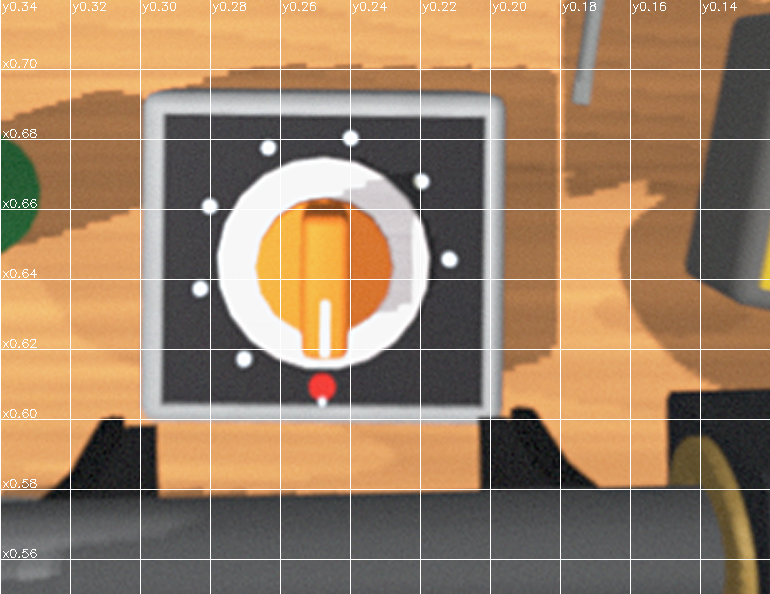

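step_arm --moves '[[[0, 0, 0, 1.5, -1, 4, 80], [0, 0, 0, 3, -2, 8, 80], [0, 0, 0, 4.5, -3, 12, 80], [0, 0, 0, 6, -4, 15.5, 80], [0, 0, 0, 6, -4, 18.5, 80]]]'

```text
time_s: 9.13
tcp_pos: [0.5769, 0.0619, 0.2751]
ee_rot: [[-1.0, 0.004, 0.024], [-0.024, 0.002, -1.0], [-0.004, -1.0, -0.001]]
wrist_force: [0.4, -0.4, -0.0]
gripper_width: 0.785
```

step_arm --moves '[[[0, 0, 0, 0, 0, 0, 80], [0, 0, 0, 0, 0, 0, 80], [0, 0, 0, 0, 0, 0, 80], [0, 0, 0, 0, 0, 0, 80], [0, 0, 0, 0, 0, 0, 80]]]'

```text
time_s: 9.55
tcp_pos: [0.5781, 0.0642, 0.2718]
ee_rot: [[-1.0, -0.001, 0.024], [-0.024, -0.0, -1.0], [0.001, -1.0, 0.0]]
wrist_force: [0.3, 0.3, 0.5]
gripper_width: 0.802
```

```bash
python3 - <<'E'
from h import *
s=r.sense();print(s["tcp_pos"],s["joints"])
c=cap("wrist","w6");rectify(c,0.55,0.72,-0.05,0.17,0.098,3500,"w6r",0.02)
E
```

```text
[0.57810614 0.06419427 0.27176936] [ 2.22771450e+01  1.64465143e+01 -2.23824922e+00 -1.02969637e-02
 -7.13545094e+01  6.90885470e+01]
```

View pics/w6.png

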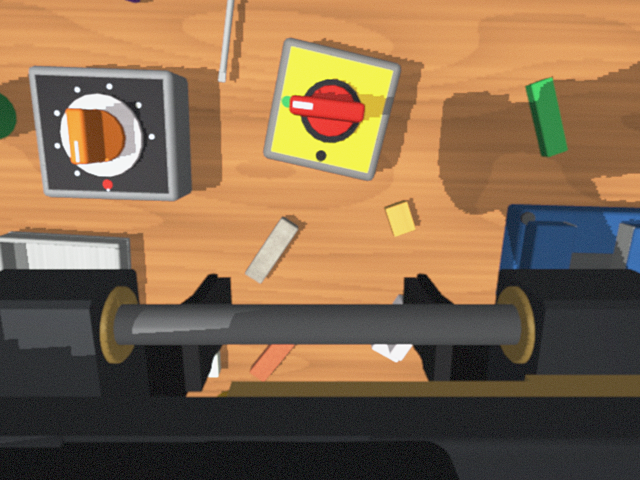

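View pics/w6r.png

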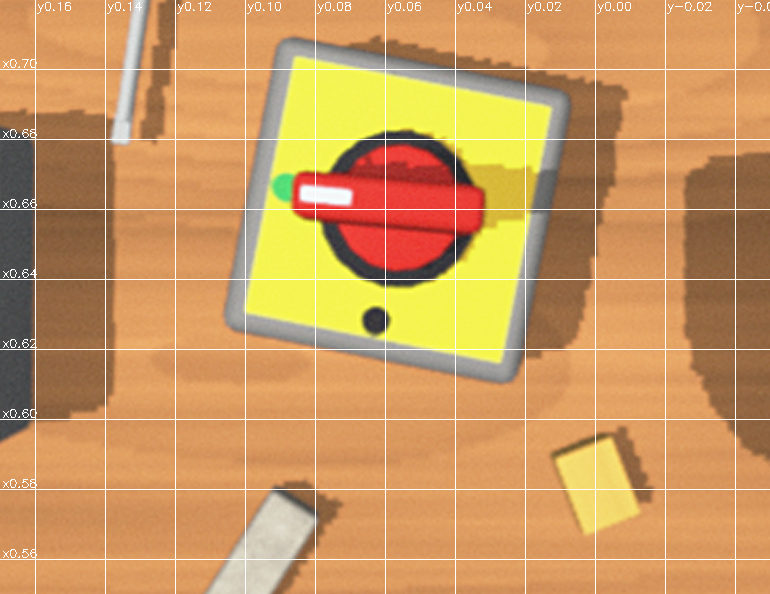

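step_arm --moves '[[[0, 0.12, 0, -2, 0, 0.2, 80], [0, 0.24, 0, -4, 0, 0.4, 80], [0, 0.36, 0, -6, 0, 0.5, 80], [0, 0.48, 0, -8, 0, 0.6, 80], [0, 0.6, 0, -8.4, 0, 0.7, 80]]]'

```text
time_s: 10.02
tcp_pos: [0.6645, 0.0589, 0.2707]
ee_rot: [[-0.835, -0.001, -0.55], [0.55, -0.001, -0.835], [0.0, -1.0, 0.001]]
wrist_force: [-0.4, 0.8, -0.8]
gripper_width: 0.796
```

step_arm --moves '[[[0, 0.12, 0, 0, 1, 0, 80], [0, 0.24, 0, 0, 2, 0, 80], [0, 0.36, 0, 0, 4, 0, 60], [0, 0.48, 0, 0, 6, 0, 60], [0, 0.6, 0, 0, 7, 0, 60]]]'

```text
time_s: 10.43
tcp_pos: [0.6609, 0.0588, 0.199]
ee_rot: [[-0.378, -0.005, -0.926], [0.926, -0.0, -0.378], [0.001, -1.0, 0.004]]
wrist_force: [-0.4, 0.7, -0.2]
gripper_width: 0.659
```

step_arm --moves '[[[0, 0.12, 0, 0, 1, 0, 60], [0, 0.24, 0, 0, 2, 0, 60], [0, 0.36, 0, 0, 3, 0, 60], [0, 0.48, 0, 0, 3, 0, 60], [0, 0.484, 0, 0, 3, 0, 60]]]'

```text
time_s: 10.85
tcp_pos: [0.6617, 0.0587, 0.1709]
ee_rot: [[0.092, -0.002, -0.996], [0.996, -0.001, 0.092], [-0.001, -1.0, 0.002]]
wrist_force: [0.2, -0.7, 0.4]
gripper_width: 0.602
```

```bash
cat >> h.py <<'E'
def down(zdeg):
    a=np.radians(zdeg);z=np.array([np.cos(a),np.sin(a),0]);y=np.array([0,0,-1.]);return np.array([np.cross(y,z),y,z]).T
def st():
    s=r.sense();z=s["ee_rot"][:,2];print("t %.2f"%s["time_s"],"tcp",np.round(s["tcp_pos"],4),"zdeg %.1f"%np.degrees(np.arctan2(z[1],z[0])),"j",np.round(s["joints"],1),"F",np.round(s["wrist_force"],1),"M",np.round(s["moment"],2),"w %.1f mm"%(87*s["gripper_width"]))
def go(p,zdeg):
    rv,d=step(p,down(zdeg));print("rotvec",np.round(rv,3),"shift cm",np.round(d,2))
E
python3 - <<'E'
from h import *
st();go((.662,.059,.082),174.9)
E
```

```text
t 10.85 tcp [0.6617 0.0587 0.1709] zdeg 174.7 j [ 19.   28.5   1.6  -0.  -63.2 -24.3] F [ 0.2 -0.7  0.4] M [ 0.06 -0.07 -0.01] w 52.4 mm
rotvec [-0.002 -0.003 -0.001] shift cm [ 0.04  8.89 -0.04]
```

step_arm --moves '[[[0, 0, 0, 0, 2, 0, 50], [0, 0, 0, 0, 4, 0, 50], [0, 0, 0, 0, 6, 0, 50], [0, 0, 0, 0, 8, 0, 50], [0, 0, 0, 0, 8.9, 0, 50]]]'

```text
time_s: 11.27
tcp_pos: [0.6608, 0.0583, 0.0806]
ee_rot: [[0.088, -0.004, -0.996], [0.996, -0.001, 0.088], [-0.001, -1.0, 0.004]]
wrist_force: [-0.4, -0.2, -0.4]
gripper_width: 0.505
```

step_arm --moves '[[[0, 0, 0, 0, 0, 0, 30], [0, 0, 0, 0, 0, 0, 0], [0, 0, 0, 0, 0, 0, 0], [0, 0, 0, 0, 0, 0, 0], [0, 0, 0, 0, 0, 0, 0]]]'

```text
time_s: 11.68
tcp_pos: [0.6628, 0.0581, 0.0849]
ee_rot: [[0.09, 0.003, -0.996], [0.996, 0.001, 0.09], [0.001, -1.0, -0.002]]
wrist_force: [0.1, -0.1, -0.3]
gripper_width: 0.206
```

step_arm --moves '[[[0, 0, 0, 0, 0, 0, 0], [0, 0, 0, 0, 0, 0, 0], [0, 0, 0, 0, 0, 0, 0], [0, -0.06, 0, 0, 0, 0, 0], [0, -0.12, 0, 0, 0, 0, 0]]]'

```text
time_s: 12.1
tcp_pos: [0.6607, 0.058, 0.0845]
ee_rot: [[-0.032, -0.002, -0.999], [0.999, -0.0, -0.032], [0.0, -1.0, 0.002]]
wrist_force: [-6.1, 1.4, 6.2]
gripper_width: 0.159
```

```bash
python3 - <<'E'
from h import *
st()
E
```

```text
t 12.10 tcp [0.6607 0.058  0.0845] zdeg -178.2 j [ 18.9  33.   -4.   -0.1 -53.1 -17.1] F [-6.1  1.4  6.2] M [ 0.66  1.83 -0.05] w 13.9 mm
```

step_arm --moves '[[[0, -0.12, 0, 0, 0, 0.15, 0], [0, -0.24, 0, 0, 0, 0.2, 0], [0, -0.36, 0, 0, 0, 0.2, 0], [0, -0.48, 0, 0, 0, 0.2, 0], [0, -0.6, 0, 0, 0, 0.2, 0]]]'

```text
time_s: 12.52
tcp_pos: [0.6589, 0.0575, 0.0845]
ee_rot: [[-0.593, -0.002, -0.805], [0.805, -0.001, -0.593], [0.001, -1.0, 0.002]]
wrist_force: [-4.8, -0.3, 5.4]
gripper_width: 0.154
```

step_arm --moves '[[[0, -0.12, 0, 0, 0, 0, 0], [0, -0.24, 0, 0, 0, 0, 0], [0, -0.36, 0, 0, 0, 0, 0], [0, -0.48, 0, 0, 0, 0, 0], [0, -0.6, 0, 0, 0, 0, 0]]]'

```text
time_s: 12.93
tcp_pos: [0.6579, 0.0561, 0.0845]
ee_rot: [[-0.944, -0.005, -0.33], [0.33, -0.003, -0.944], [0.004, -1.0, 0.004]]
wrist_force: [-7.1, -4.2, 7.4]
gripper_width: 0.162
```

```bash
python3 - <<'E'
from h import *
st()
E
```

```text
t 12.93 tcp [0.6579 0.0561 0.0845] zdeg -109.3 j [ 18.9  32.8  -4.4   0.1 -53.   51.8] F [-7.1 -4.2  7.4] M [-1.15  1.89 -0.09] w 14.1 mm
```

step_arm --moves '[[[0, -0.08, 0, 0.2, 0, 0.2, 0], [0, -0.14, 0, 0.2, 0, 0.2, 0], [0, -0.18, 0, 0.2, 0, 0.2, 0], [0, -0.18, 0, 0.2, 0, 0.2, 0], [0, -0.18, 0, 0.2, 0, 0.2, 0]]]'

```text
time_s: 13.35
tcp_pos: [0.6575, 0.0556, 0.0845]
ee_rot: [[-0.987, 0.0, -0.164], [0.164, -0.001, -0.987], [-0.0, -1.0, 0.001]]
wrist_force: [-1.9, -4.1, 6.0]
gripper_width: 0.157
```

```bash
python3 - <<'E'
from h import *
st()
E
```

```text
t 13.35 tcp [0.6575 0.0556 0.0845] zdeg -99.4 j [ 18.9  32.7  -4.7   0.1 -52.6  61.7] F [-1.9 -4.1  6. ] M [-1.06  0.71 -0.53] w 13.7 mm
```

step_arm --moves '[[[0, 0, 0, 0, 0, 0, 0], [0, 0, 0, 0, 0, 0, 40], [0, 0, 0, 0, 0, 0, 50], [0, 0, 0, 0, 0, 0, 50], [0, 0, 0, 0, -1, 0, 50]]]'

```text
time_s: 13.77
tcp_pos: [0.6561, 0.0567, 0.0911]
ee_rot: [[-0.987, -0.004, -0.161], [0.161, -0.001, -0.987], [0.004, -1.0, 0.001]]
wrist_force: [0.2, -0.2, -0.6]
gripper_width: 0.378
```

step_arm --moves '[[[0, 0, 0, 0, -4, 0, 80], [0, 0, 0, 2, -8, 0, 80], [0, 0, 0, 4, -12, 0, 80], [0, 0, 0, 7, -16, 0, 80], [0, 0, 0, 9, -20, 0, 80]]]'

```text
time_s: 14.18
tcp_pos: [0.5755, 0.0701, 0.2802]
ee_rot: [[-0.987, 0.0, -0.161], [0.161, 0.0, -0.987], [0.0, -1.0, -0.0]]
wrist_force: [0.5, 0.3, 0.0]
gripper_width: 0.747
```

step_arm --moves '[[[0, 0, 0, 0, 0, 2, 100], [0, 0, 0, 2, 0, 4, 100], [0, 0, 0, 4, 0, 4, 100], [0, 0, 0, 4, 0, 4, 100], [0, 0, 0, 4, 0, 4, 100]]]'

```text
time_s: 14.6
tcp_pos: [0.5307, 0.0369, 0.2796]
ee_rot: [[-0.987, 0.003, -0.16], [0.16, 0.001, -0.987], [-0.002, -1.0, -0.001]]
wrist_force: [0.5, 0.4, 0.2]
gripper_width: 0.985
```

```bash
python3 - <<'E'
from h import *
st()
c=cap("wrist","w7");rectify(c,0.55,0.72,-0.05,0.17,0.098,2500,"w7r",0.02)
E
```

```text
t 14.60 tcp [0.5307 0.0369 0.2796] zdeg -99.2 j [ 21.5  11.1  -8.3   0.  -70.5  59.3] F [0.5 0.4 0.2] M [-0.01 -0.02  0.01] w 85.7 mm
```

View pics/w7.png

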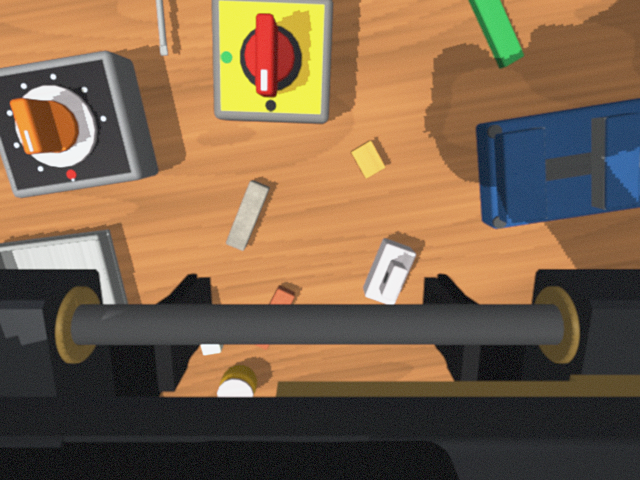

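View pics/w7r.png

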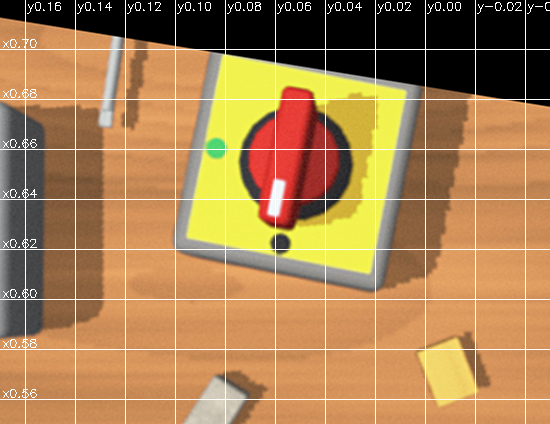

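```bash
cat >> h.py <<'E'
def topview(c,x0,x1,y0,y1,z,ppm):
    W=int((y1-y0)*ppm);H=int((x1-x0)*ppm)
    src=np.float32([w2p(c,(x,y,z)) for x,y in [(x1,y1),(x1,y0),(x0,y0),(x0,y1)]])
    dst=np.float32([(0,0),(W,0),(W,H),(0,H)])
    return cv2.warpPerspective(c["image"][:,:,::-1].copy(),cv2.getPerspectiveTransform(src,dst),(W,H),flags=cv2.INTER_CUBIC)
def find(c,box,z,lo,hi,ppm=2000,amin=300e-6,amax=3000e-6,show=None):
    x0,x1,y0,y1=box;im=topview(c,*box,z,ppm);hsv=cv2.cvtColor(im,cv2.COLOR_BGR2HSV)
    m=cv2.inRange(hsv,np.array(lo),np.array(hi));m=cv2.morphologyEx(m,cv2.MORPH_OPEN,np.ones((5,5)))
    out=[]
    for k in cv2.findContours(m,cv2.RETR_EXTERNAL,cv2.CHAIN_APPROX_NONE)[0]:
        A=cv2.contourArea(k)/ppm**2
        if amin<A<amax:
            b=cv2.boxPoints(cv2.minAreaRect(k)); w=np.stack([x1-b[:,1]/ppm,y1-b[:,0]/ppm],1)
            e1=w[1]-w[0];e2=w[2]-w[1]
            if np.linalg.norm(e1)<np.linalg.norm(e2): e1,e2=e2,e1
            out.append((np.round(w.mean(0),4),"LxW mm %.1f x %.1f"%(1e3*np.linalg.norm(e1),1e3*np.linalg.norm(e2)),"long axis deg %.1f"%(np.degrees(np.arctan2(e1[1],e1[0]))%180),"A %.0f"%(A*1e6)))
            cv2.drawContours(im,[b.astype(int)],0,(255,0,255),1)
    if show: cv2.imwrite(f"pics/{show}.png",im)
    return out
E
python3 - <<'E'
from h import *
c=cap("wrist");im=topview(c,.36,.68,-.15,.25,.014,1800);cv2.imwrite("pics/w7t.png",im)
hsv=cv2.cvtColor(im,cv2.COLOR_BGR2HSV)
f=lambda x,y:hsv[int((.68-x)*1800),int((.25-y)*1800)]
sc=cap("scene")
E
```

```text
(no output)
```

View pics/w7t.png

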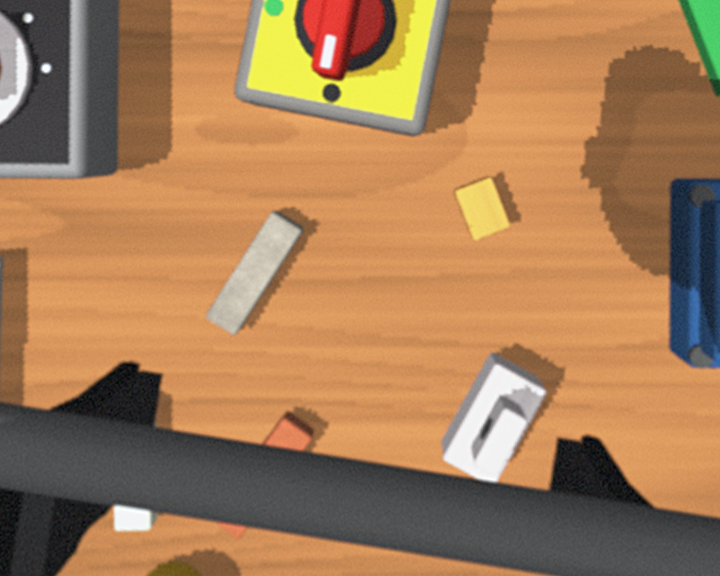

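```bash
python3 - <<'E'
from h import *
c=cap("wrist")
print(find(c,(.36,.68,-.15,.25),.014,(0,0,100),(179,70,255)))
go((.528,.109,.10),-123.5)
E
```

```text
[(array([ 0.4468, -0.0233], dtype=float32), 'LxW mm 66.8 x 38.5', 'long axis deg 150.6', 'A 2414'), (array([0.5283, 0.1091], dtype=float32), 'LxW mm 70.0 x 20.5', 'long axis deg 147.3', 'A 1367'), (array([0.642 , 0.2418], dtype=float32), 'LxW mm 60.0 x 16.5', 'long axis deg 0.0', 'A 706'), (array([0.6518, 0.0608], dtype=float32), 'LxW mm 107.9 x 77.2', 'long axis deg 79.3', 'A 1434'), (array([0.6308, 0.226 ], dtype=float32), 'LxW mm 99.1 x 47.0', 'long axis deg 179.3', 'A 1182')]
rotvec [ 0.     0.423 -0.   ] shift cm [ 1.52 17.82 -7.04]
```

step_arm --moves '[[[0, 0.1, 0, 0.5, 3, -2, 80], [0, 0.2, 0, 1, 6, -4, 80], [0, 0.3, 0, 1.5, 9, -6, 60], [0, 0.41, 0, 1.5, 13, -7, 50], [0, 0.41, 0, 1.5, 17, -7, 50]]]'

```text
time_s: 15.22
tcp_pos: [0.5289, 0.1106, 0.1072]
ee_rot: [[-0.84, 0.003, -0.542], [0.542, 0.001, -0.84], [-0.002, -1.0, -0.003]]
wrist_force: [0.7, 0.3, -0.8]
gripper_width: 0.706
```

step_arm --moves '[[[0, 0, 0, 0, 0.6, 0, 50], [0, 0, 0, 0, 0.8, 0, 50], [0, 0, 0, 0, 0.8, 0, 50], [0, 0, 0, 0, 0.8, 0, 50], [0, 0, 0, 0, 0.8, 0, 50]]]'

```text
time_s: 15.63
tcp_pos: [0.5291, 0.1086, 0.1028]
ee_rot: [[-0.841, 0.005, -0.541], [0.541, 0.002, -0.841], [-0.003, -1.0, -0.004]]
wrist_force: [-0.4, -0.1, 0.1]
gripper_width: 0.502
```

```bash
python3 - <<'E'
from h import *
st()
go((.528,.109,.014),-122.7)
E
```

```text
t 15.63 tcp [0.5291 0.1086 0.1028] zdeg -122.8 j [ 28.8  21.4 -21.7   0.  -46.6  28.4] F [-0.4 -0.1  0.1] M [-0.01  0.03  0.05] w 43.7 mm
rotvec [ 0.004 -0.001 -0.003] shift cm [0.14 8.88 0.07]
```

step_arm --moves '[[[0, 0, 0, 0.1, 3, 0, 50], [0, 0, 0, 0.1, 6, 0, 50], [0, 0, 0, 0.1, 8, 0, 50], [0, 0, 0, 0.1, 8.8, 0, 50], [0, 0, 0, 0.1, 8.8, 0, 50]]]'

```text
time_s: 16.05
tcp_pos: [0.527, 0.1087, 0.0128]
ee_rot: [[-0.841, 0.0, -0.541], [0.541, -0.0, -0.841], [-0.0, -1.0, 0.0]]
wrist_force: [-0.5, -0.3, 0.5]
gripper_width: 0.499
```

step_arm --moves '[[[0, 0, 0, 0, 0, 0, 30], [0, 0, 0, 0, 0, 0, 0], [0, 0, 0, 0, 0, 0, 0], [0, 0, 0, 0, 0, 0, 0], [0, 0, 0, 0, 0, 0, 0]]]'

```text
time_s: 16.47
tcp_pos: [0.527, 0.1089, 0.013]
ee_rot: [[-0.841, 0.001, -0.541], [0.541, 0.001, -0.841], [-0.001, -1.0, -0.001]]
wrist_force: [-2.3, 1.2, 2.7]
gripper_width: 0.221
```

step_arm --moves '[[[0, 0, 0, 0, 0, 0, 0], [0, 0, 0, 0, 0, 0, 0], [0, 0, 0, 0, 0, 0, 0], [0, 0, 0, 0, -2, 0, 0], [0, 0, 0, 0, -6, 0, 0]]]'

```text
time_s: 16.88
tcp_pos: [0.5229, 0.1072, 0.0683]
ee_rot: [[-0.84, -0.011, -0.542], [0.542, -0.005, -0.84], [0.007, -1.0, 0.01]]
wrist_force: [0.2, -1.1, -0.3]
gripper_width: 0.227
```

```bash
python3 - <<'E'
from h import *
st()
c=cap("scene","s8");crop(c,280,200,500,350,3.6,"s8c")
E
```

```text
t 16.88 tcp [0.5229 0.1072 0.0683] zdeg -122.8 j [ 29.   24.  -23.8  -0.1 -42.9  28.3] F [ 0.2 -1.1 -0.3] M [ 0.06 -0.09  0.01] w 19.7 mm
```

View pics/s8c.png

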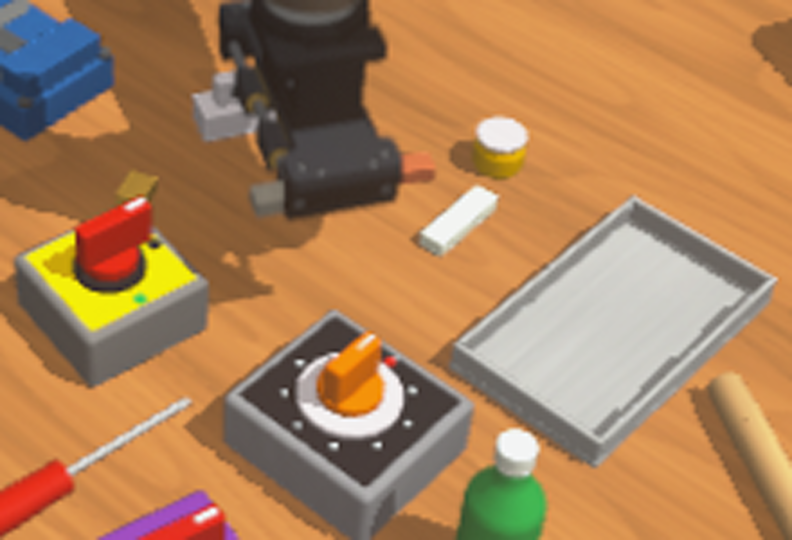

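```bash
python3 - <<'E'
from h import *
c=cap("scene")
P=np.array([p2w(c,280+u/3.6,200+v/3.6,.025)[:2] for u,v in [(453,346),(632,198),(777,279),(598,446)]]);print(P,P.mean(0),np.linalg.norm(np.roll(P,-1,0)-P,axis=1))
e=P[1]-P[0];print(np.degrees(np.arctan2(e[1],e[0])))
st();go((.48,.315,.12),180)
E
```

```text
[[0.53694041 0.26041149]
 [0.33029952 0.26820345]
 [0.33146322 0.38593384]
 [0.54138407 0.37752439]] [0.4350218  0.32301829] [0.20678775 0.11773614 0.21008922 0.11719717]
177.84052875882693
t 16.98 tcp [0.5303 0.1104 0.0773] zdeg -122.7 j [ 29.   23.4 -23.2   0.1 -42.7  28.3] F [1.5 0.5 0.2] M [ 0.09 -0.12  0.02] w 19.3 mm
rotvec [ 1.200e-02  1.001e+00 -1.000e-03] shift cm [ 15.25  -4.24 -14.55]
```

step_arm --moves '[[[0, 0.05, 0, 1, -3, -1, 0], [0, 0.17, 0, 3.5, -4.5, -4, 0], [0, 0.29, 0, 6, -4.5, -7, 0], [0, 0.41, 0, 8.5, -4.5, -10, 0], [0, 0.53, 0, 11, -4.5, -13, 0]]]'

```text
time_s: 17.4
tcp_pos: [0.5039, 0.279, 0.1175]
ee_rot: [[-0.446, 0.0, -0.895], [0.895, 0.001, -0.446], [0.001, -1.0, -0.001]]
wrist_force: [1.5, -0.1, 0.0]
gripper_width: 0.223
```

```bash
python3 - <<'E'
from h import *
st()
go((.50,.322,.10),178)
E
```

```text
t 17.40 tcp [0.5039 0.279  0.1175] zdeg -153.5 j [ 45.1  23.5 -15.5  -0.  -50.9 -18.6] F [ 1.5 -0.1  0. ] M [-0.   -0.13  0.02] w 19.4 mm
rotvec [0.    0.497 0.001] shift cm [ 4.02  1.75 -1.57]
```

step_arm --moves '[[[0, 0.12, 0, 2, 0, -0.8, 0], [0, 0.24, 0, 3.9, 0, -1.5, 0], [0, 0.36, 0, 3.9, 1, -1.5, 0], [0, 0.48, 0, 3.9, 2, -1.5, 0], [0, 0.49, 0, 3.9, 4, -1.5, 0]]]'

```text
time_s: 17.82
tcp_pos: [0.5008, 0.3207, 0.0781]
ee_rot: [[0.024, 0.003, -1.0], [1.0, 0.003, 0.024], [0.003, -1.0, -0.003]]
wrist_force: [0.1, -0.3, 0.4]
gripper_width: 0.23
```

step_arm --moves '[[[0, 0, 0, 0, 1, 0, 0], [0, 0, 0, 0, 1, 0, 0], [0, 0, 0, 0, 1, 0, 0], [0, 0, 0, 0, 1, 0, 0], [0, 0, 0, 0, 1, 0, 0]]]'

```text
time_s: 18.23
tcp_pos: [0.5008, 0.3196, 0.0684]
ee_rot: [[0.021, 0.002, -1.0], [1.0, 0.001, 0.021], [0.001, -1.0, -0.002]]
wrist_force: [-0.3, 0.3, -0.1]
gripper_width: 0.226
```

```bash
python3 - <<'E'
from h import *
st()
go((.50,.322,.024),178)
E
```

```text
t 18.23 tcp [0.5008 0.3196 0.0684] zdeg 178.8 j [ 48.2  28.4 -15.7   0.  -45.8 -49.4] F [-0.3  0.3 -0.1] M [ 0.08 -0.01  0.03] w 19.7 mm
rotvec [0.002 0.014 0.001] shift cm [0.23 4.44 0.09]
```

step_arm --moves '[[[0, 0, 0, 0.2, 2, 0, 0], [0, 0, 0, 0.2, 4, 0, 0], [0, 0, 0, 0.2, 4.7, 0, 0], [0, 0, 0, 0.2, 4.7, 0, 0], [0, 0, 0, 0.2, 4.7, 0, 35]]]'

```text
time_s: 18.65
tcp_pos: [0.5007, 0.3215, 0.021]
ee_rot: [[0.021, 0.001, -1.0], [1.0, 0.0, 0.021], [0.0, -1.0, -0.001]]
wrist_force: [0.2, 0.5, 0.6]
gripper_width: 0.256
```

step_arm --moves '[[[0, 0, 0, 0, 0, 0, 38], [0, 0, 0, 0, 0, 0, 38], [0, 0, 0, 0, -3, 0, 40], [0, 0, 0, 0, -7, 0, 40], [0, 0, 0, 0, -11, 0, 50]]]'

```text
time_s: 19.07
tcp_pos: [0.4998, 0.3207, 0.1316]
ee_rot: [[0.021, -0.001, -1.0], [1.0, -0.001, 0.021], [-0.001, -1.0, 0.001]]
wrist_force: [1.6, 1.2, 0.4]
gripper_width: 0.418
```

```bash
python3 - <<'E'
from h import *
st()
c=cap("scene");crop(c,280,200,500,350,3.6,"s9c")
for lo,hi,n in [((0,0,150),(179,60,255),"white"),((3,120,80),(9,255,255),"red"),((45,120,60),(80,255,255),"green")]:
    print(n,find(c,(.3,.72,-.25,.3),.014,lo,hi,amin=700e-6,show="f_"+n))
go((.43,.17,.1),-90)
E
```

```text
t 19.07 tcp [0.4998 0.3207 0.1316] zdeg 178.8 j [ 48.3  24.2 -11.9   0.  -54.  -49.5] F [1.6 1.2 0.4] M [ 0.19 -0.17  0.02] w 36.3 mm
white [(array([0.3258, 0.1492], dtype=float32), 'LxW mm 40.3 x 38.2', 'long axis deg 45.0', 'A 1193'), (array([0.4322, 0.1799], dtype=float32), 'LxW mm 52.2 x 20.5', 'long axis deg 2.3', 'A 841'), (array([0.6119, 0.2319], dtype=float32), 'LxW mm 70.8 x 66.1', 'long axis deg 123.9', 'A 1828'), (array([0.613 , 0.2337], dtype=float32), 'LxW mm 123.3 x 111.6', 'long axis deg 89.1', 'A 1841')]
red [(array([0.4201, 0.1116], dtype=float32), 'LxW mm 65.0 x 28.5', 'long axis deg 143.7', 'A 994')]
green [(array([ 0.6657, -0.1412], dtype=float32), 'LxW mm 79.7 x 26.2', 'long axis deg 21.8', 'A 1863')]
rotvec [ 0.018 -1.589 -0.003] shift cm [-15.59   3.94   7.21]
```

View pics/s9c.png

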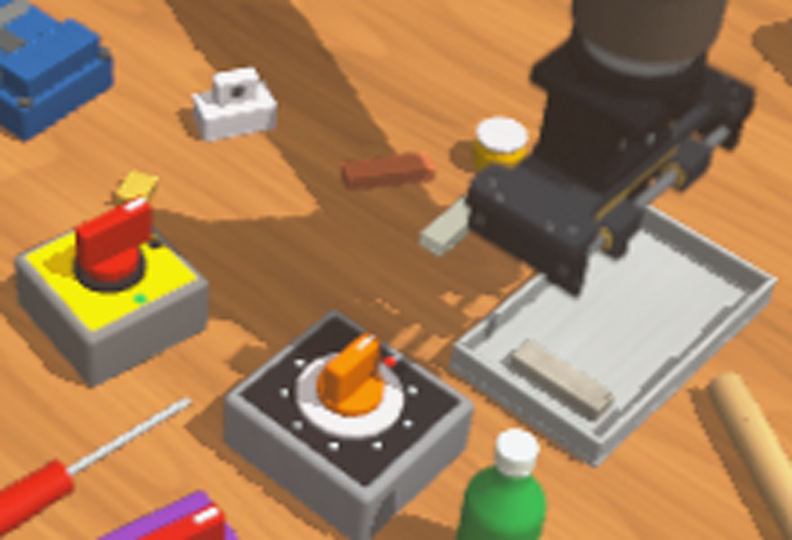

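```bash
python3 - <<'E'
from h import *
c=cap("wrist","w10");rectify(c,0.3,0.6,0.05,0.4,0.014,2000,"w10r",0.05)
E
```

```text
(no output)
```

View pics/w10.png

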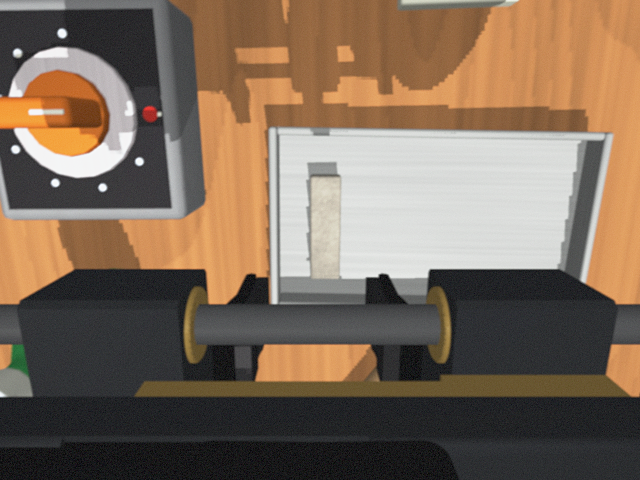

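step_arm --moves '[[[0, -0.12, 0, -3, -1, 1, 50], [0, -0.24, 0, -6, -2, 2, 50], [0, -0.36, 0, -9, -2, 3, 50], [0, -0.48, 0, -12, -2, 4, 50], [0, -0.6, 0, -14, -2, 4, 50]]]'

```text
time_s: 19.58
tcp_pos: [0.4552, 0.1796, 0.1512]
ee_rot: [[-0.552, -0.0, -0.834], [0.834, 0.001, -0.552], [0.001, -1.0, -0.0]]
wrist_force: [-0.6, -0.2, 0.2]
gripper_width: 0.497
```

step_arm --moves '[[[0, -0.12, 0, 0, 0, 0, 50], [0, -0.24, 0, 0, 0, 0, 50], [0, -0.36, 0, 0, 0, 0, 50], [0, -0.48, 0, 0, 0, 0, 50], [0, -0.6, 0, 0, 0, 0, 50]]]'

```text
time_s: 20.0
tcp_pos: [0.4575, 0.1821, 0.1512]
ee_rot: [[-0.926, 0.002, -0.377], [0.377, 0.001, -0.926], [-0.001, -1.0, -0.002]]
wrist_force: [-0.8, 0.7, 0.2]
gripper_width: 0.502
```

step_arm --moves '[[[0, -0.12, 0, 0, 0, 0, 50], [0, -0.24, 0, 0, 0, 0, 50], [0, -0.36, 0, 0, 0, 0, 50], [0, -0.37, 0, 0, 0, 0, 50], [0, -0.37, 0, 0, 0, 0, 50]]]'

```text
time_s: 20.42
tcp_pos: [0.4574, 0.1821, 0.1509]
ee_rot: [[-1.0, 0.001, -0.024], [0.024, 0.001, -1.0], [-0.001, -1.0, -0.001]]
wrist_force: [0.2, 0.2, 0.2]
gripper_width: 0.5
```

```bash
python3 - <<'E'
from h import *
st()
c=cap("wrist","w11");rectify(c,0.35,0.6,0.05,0.4,0.014,2000,"w11r",0.05)
E
```

```text
t 20.42 tcp [0.4574 0.1821 0.1509] zdeg -91.4 j [ 40.7  13.9 -24.7   0.  -51.4  48. ] F [0.2 0.2 0.2] M [-0.06  0.05 -0.03] w 43.5 mm
```

View pics/w11.png

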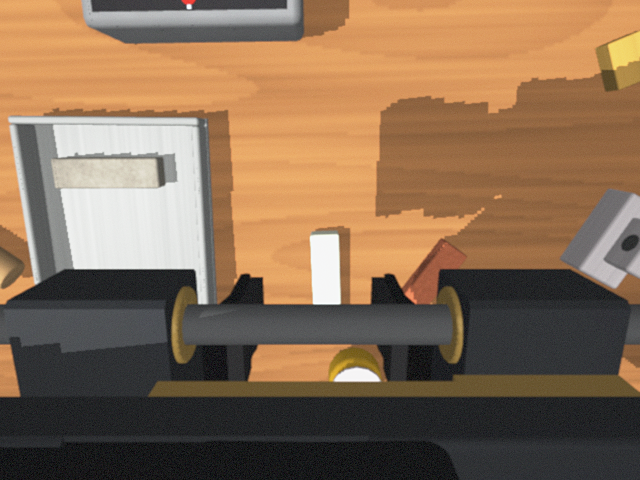

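```bash
python3 - <<'E'
from h import *
c=cap("wrist")
for u,v in [(310,234),(338,233),(312,303),(341,303)]: print(p2w(c,u,v,.014))
E
```

```text
[0.45585808 0.18717232 0.014     ]
[0.45611338 0.16764296 0.014     ]
[0.40427738 0.18716088 0.014     ]
[0.40378597 0.16609123 0.014     ]
```

step_arm --moves '[[[0, 0.01, 0, 1.5, 3, 0.3, 50], [0, 0.02, 0, 3.2, 6, 0.45, 50], [0, 0.02, 0, 3.2, 9, 0.45, 50], [0, 0.02, 0, 3.2, 12, 0.45, 50], [0, 0.02, 0, 3.2, 13.7, 0.45, 50]]]'

```text
time_s: 20.93
tcp_pos: [0.4239, 0.1773, 0.0111]
ee_rot: [[-0.999, -0.003, -0.044], [0.044, -0.002, -0.999], [0.002, -1.0, 0.002]]
wrist_force: [-7.7, 1.9, 40.3]
gripper_width: 0.506
```

step_arm --moves '[[[0, 0, 0, 0, 0, 0, 40], [0, 0, 0, 0, 0, 0, 0], [0, 0, 0, 0, 0, 0, 0], [0, 0, 0, 0, 0, 0, 0], [0, 0, 0, 0, 0, 0, 0]]]'

```text
time_s: 21.35
tcp_pos: [0.4253, 0.1783, 0.0135]
ee_rot: [[-0.999, 0.0, -0.043], [0.043, 0.0, -0.999], [-0.0, -1.0, -0.0]]
wrist_force: [-0.8, 0.1, -0.8]
gripper_width: 0.225
```

```bash
python3 - <<'E'
from h import *
st()
E
```

```text
t 21.35 tcp [0.4253 0.1783 0.0135] zdeg -92.4 j [ 43.   23.8 -37.2  -0.  -29.   44.5] F [-0.8  0.1 -0.8] M [ 0.01 -0.   -0.06] w 19.5 mm
```

step_arm --moves '[[[0, 0, 0, 0, 0, 0, 0], [0, 0, 0, 0, -3, 0, 0], [0, 0.12, 0, 0, -6, -1, 0], [0, 0.24, 0, -0.5, -9, -3, 0], [0, 0.36, 0, -1, -9, -6, 0]]]'

```text
time_s: 21.77
tcp_pos: [0.4401, 0.2392, 0.1093]
ee_rot: [[-0.918, 0.008, -0.397], [0.398, 0.007, -0.918], [-0.005, -1.0, -0.01]]
wrist_force: [1.8, 1.0, 0.4]
gripper_width: 0.222
```

```bash
python3 - <<'E'
from h import *
st()
go((.457,.322,.1),178)
E
```

```text
t 21.77 tcp [0.4401 0.2392 0.1093] zdeg -113.4 j [ 47.2  17.5 -26.9   0.1 -45.   19.3] F [1.8 1.  0.4] M [ 0.06 -0.23 -0.03] w 19.3 mm
rotvec [0.011 1.197 0.002] shift cm [ 1.75  1.   -8.26]
```

step_arm --moves '[[[0, 0.12, 0, 0.5, 0, -3, 0], [0, 0.24, 0, 1, 0, -6, 0], [0, 0.36, 0, 1.7, 0, -8, 0], [0, 0.48, 0, 1.7, 0, -8.1, 0], [0, 0.6, 0, 1.7, 0, -8.1, 0]]]'

```text
time_s: 22.18
tcp_pos: [0.4536, 0.3204, 0.103]
ee_rot: [[-0.535, -0.0, -0.845], [0.845, 0.0, -0.535], [0.0, -1.0, 0.0]]
wrist_force: [-0.3, -0.3, -0.6]
gripper_width: 0.228
```

step_arm --moves '[[[0, 0.12, 0, 0, 0, 0, 0], [0, 0.24, 0, 0, 0, 0, 0], [0, 0.36, 0, 0, 0, 0, 0], [0, 0.48, 0, 0, 0, 0, 0], [0, 0.59, 0, 0, 0, 0, 0]]]'

```text
time_s: 22.6
tcp_pos: [0.4535, 0.3187, 0.1032]
ee_rot: [[0.027, -0.0, -1.0], [1.0, -0.0, 0.027], [-0.0, -1.0, 0.0]]
wrist_force: [-0.7, -0.9, -0.3]
gripper_width: 0.226
```

```bash
python3 - <<'E'
from h import *
st()
go((.457,.322,.021),178)
E
```

```text
t 22.60 tcp [0.4535 0.3187 0.1032] zdeg 178.4 j [ 51.8  22.7 -19.4  -0.  -47.9 -53.4] F [-0.7 -0.9 -0.3] M [ 0.05 -0.09  0.  ] w 19.7 mm
rotvec [-0.     0.008 -0.   ] shift cm [ 0.34  8.22 -0.34]
```

step_arm --moves '[[[0, 0, 0, 0.3, 3, -0.2, 0], [0, 0, 0, 0.3, 6, -0.2, 0], [0, 0, 0, 0.3, 7.5, -0.2, 0], [0, 0, 0, 0.3, 8.1, -0.2, 0], [0, 0, 0, 0.3, 8.1, -0.2, 35]]]'

```text
time_s: 23.02
tcp_pos: [0.4551, 0.321, 0.0208]
ee_rot: [[0.021, -0.002, -1.0], [1.0, -0.003, 0.021], [-0.003, -1.0, 0.002]]
wrist_force: [0.8, -0.4, 0.3]
gripper_width: 0.249
```

step_arm --moves '[[[0, 0, 0, 0, 0, 0, 38], [0, 0, 0, 0, 0, 0, 38], [0, 0, 0, 0, -3, 0, 40], [0, 0, 0, 0, -7, 0, 40], [0, 0, 0, 0, -11, 0, 50]]]'

```text
time_s: 23.43
tcp_pos: [0.4557, 0.3217, 0.1344]
ee_rot: [[0.021, 0.0, -1.0], [1.0, -0.0, 0.021], [-0.0, -1.0, -0.0]]
wrist_force: [0.5, 0.8, 0.4]
gripper_width: 0.423
```

```bash
python3 - <<'E'
from h import *
st()
c=cap("scene","s12");crop(c,240,190,500,350,3,"s12c")
go((.46,.08,.15),-127)
E
```

```text
t 23.43 tcp [0.4557 0.3217 0.1344] zdeg 178.8 j [ 51.9  20.9 -17.    0.  -52.2 -53.1] F [0.5 0.8 0.4] M [ 0.24 -0.12  0.07] w 36.8 mm
rotvec [ 0.018 -0.943  0.005] shift cm [-24.54  -0.86  -0.46]
```

View pics/s12c.png

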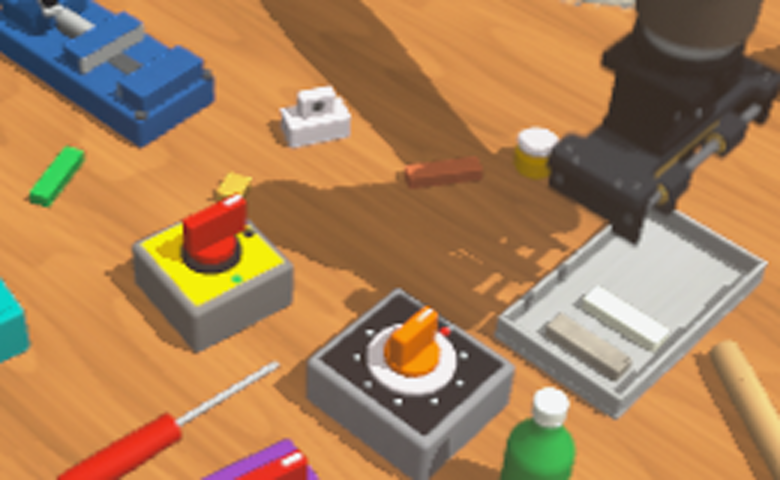

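step_arm --moves '[[[0, -0.12, 0, -4, 0, 0, 50], [0, -0.24, 0, -8, 0, 0, 50], [0, -0.36, 0, -12, 0, 0, 50], [0, -0.48, 0, -16, 0, 0, 50], [0, -0.6, 0, -20, 0, -0.5, 50]]]'

```text
time_s: 23.9
tcp_pos: [0.4558, 0.1232, 0.1338]
ee_rot: [[-0.545, 0.002, -0.838], [0.838, 0.002, -0.545], [0.0, -1.0, -0.003]]
wrist_force: [-0.3, -1.0, 0.0]
gripper_width: 0.499
```

step_arm --moves '[[[0, -0.12, 0, -2, -1, 0, 50], [0, -0.24, 0, -4, -2, 0, 50], [0, -0.34, 0, -6, -3, 0, 50], [0, -0.34, 0, -6, -3, 0, 50], [0, -0.34, 0, -6, -3, 0, 50]]]'

```text
time_s: 24.32
tcp_pos: [0.4895, 0.074, 0.1637]
ee_rot: [[-0.787, 0.003, -0.617], [0.617, 0.002, -0.787], [-0.001, -1.0, -0.003]]
wrist_force: [-0.4, 0.8, 0.6]
gripper_width: 0.497
```

```bash
python3 - <<'E'
from h import *
st()
c=cap("wrist","w13")
print(find(c,(.34,.5,0,.2),.014,(2,110,60),(9,255,255),amin=500e-6,show="w13f"))
E
```

```text
t 24.32 tcp [0.4895 0.074  0.1637] zdeg -128.1 j [ 27.4  13.2 -23.4  -0.  -53.2  24.5] F [-0.4  0.8  0.6] M [ 0.02  0.   -0.01] w 43.2 mm
[]
```

View pics/w13.png

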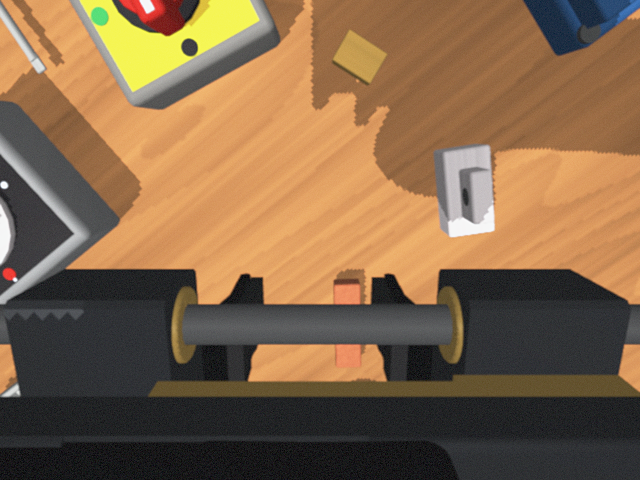

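```bash
python3 - <<'E'
from h import *
c=cap("wrist");crop(c,300,255,400,390,5,"w13c")
P=[p2w(c,u,v,.014)[:2] for u,v in [(334,286),(359,286),(336,366),(361,366)]];print(P,np.mean(P,0))
# bracket foot top z=.026
st();
a=(np.array(P[0])+P[1])/2-(np.array(P[2])+P[3])/2;print(np.linalg.norm(a),np.degrees(np.arctan2(a[1],a[0])))
go(tuple(np.mean(P,0))+(.0135,),-128)
E
```

```text
[array([0.44596082, 0.09304893]), array([0.43444549, 0.07826824]), array([0.3918684 , 0.13246176]), array([0.37977587, 0.11691776])] [0.41301264 0.10517417]
t 24.42 tcp [0.4882 0.0746 0.1624] zdeg -127.9 j [ 27.6  13.2 -23.5  -0.  -53.2  24.5] F [-0.2 -0.7 -0.8] M [ 0.03  0.02 -0.06] w 43.4 mm
0.06693823970533257 -35.66834083095196
rotvec [0.001 0.001 0.   ] shift cm [ 7.81 14.89  2.22]
```

View pics/w13c.png

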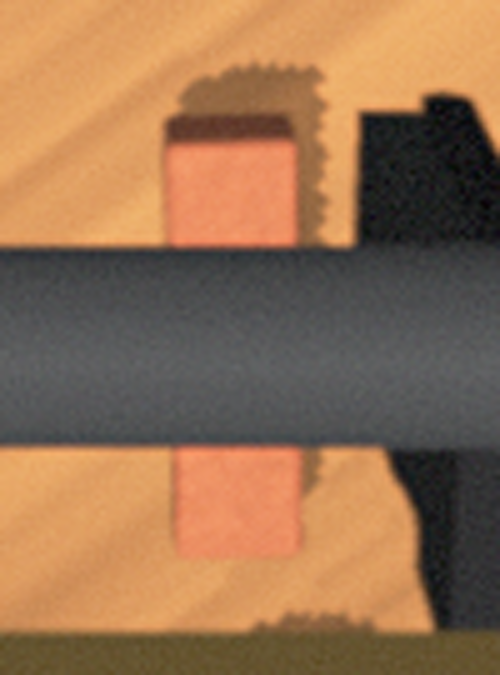

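step_arm --moves '[[[0, -0.01, 0, 2.5, 2.5, 0.8, 50], [0, -0.03, 0, 5, 5, 1.6, 50], [0, -0.03, 0, 7.7, 8, 2.2, 50], [0, -0.03, 0, 7.7, 11, 2.2, 50], [0, -0.03, 0, 7.7, 12.5, 2.2, 50]]]'

```text
time_s: 24.83
tcp_pos: [0.4109, 0.1041, 0.0349]
ee_rot: [[-0.809, -0.004, -0.588], [0.588, -0.003, -0.809], [0.002, -1.0, 0.005]]
wrist_force: [0.0, 0.1, -0.0]
gripper_width: 0.505
```

step_arm --moves '[[[0, 0, 0, 0, 1, 0, 50], [0, 0, 0, 0, 2, 0, 50], [0, 0, 0, 0, 2.3, 0, 50], [0, 0, 0, 0, 2.3, 0, 30], [0, 0, 0, 0, 2.3, 0, 0]]]'

```text
time_s: 25.25
tcp_pos: [0.4144, 0.1047, 0.0145]
ee_rot: [[-0.808, 0.0, -0.589], [0.589, -0.0, -0.808], [-0.0, -1.0, 0.0]]
wrist_force: [0.2, -0.6, -0.3]
gripper_width: 0.421
```

step_arm --moves '[[[0, 0, 0, 0, 0, 0, 0], [0, 0, 0, 0, 0, 0, 0], [0, 0, 0, 0, 0, 0, 0], [0, 0, 0, 0, 0, 0, 0], [0, 0, 0, 0, -1, 0, 0]]]'

```text
time_s: 25.67
tcp_pos: [0.4136, 0.1036, 0.0235]
ee_rot: [[-0.807, -0.002, -0.59], [0.59, -0.002, -0.807], [0.001, -1.0, 0.003]]
wrist_force: [-0.9, -0.4, -0.8]
gripper_width: 0.229
```

```bash
python3 - <<'E'
from h import *
st();go((.413,.323,.1),178)
E
```

```text
t 25.67 tcp [0.4136 0.1036 0.0235] zdeg -126.2 j [ 36.1  20.3 -41.4  -0.  -28.5  17.8] F [-0.9 -0.4 -0.8] M [ 0.    0.05 -0.01] w 19.9 mm
rotvec [-0.003  0.974 -0.   ] shift cm [ 13.01  -7.68 -17.66]
```

step_arm --moves '[[[0, 0, 0, 0, -3.5, 0, 0], [0, 0.08, 0, 1.5, -7, -2, 0], [0, 0.2, 0, 3.5, -7.6, -5, 0], [0, 0.32, 0, 5.5, -7.6, -8, 0], [0, 0.44, 0, 7.5, -7.6, -11, 0]]]'

```text
time_s: 26.08
tcp_pos: [0.4191, 0.239, 0.1019]
ee_rot: [[-0.473, 0.002, -0.881], [0.881, 0.003, -0.473], [0.001, -1.0, -0.003]]
wrist_force: [0.7, 0.7, -0.5]
gripper_width: 0.227
```

```bash
python3 - <<'E'
from h import *
st();go((.413,.323,.1),178)
E
```

```text
t 26.08 tcp [0.4191 0.239  0.1019] zdeg -151.8 j [ 49.   16.7 -29.5  -0.  -43.6 -20.8] F [ 0.7  0.7 -0.5] M [ 0.04 -0.09 -0.01] w 19.8 mm
rotvec [0.003 0.528 0.002] shift cm [ 7.69  0.21 -3.44]
```

step_arm --moves '[[[0, 0.12, 0, 3, 0, -1, 0], [0, 0.24, 0, 6, 0, -2.5, 0], [0, 0.36, 0, 7.6, 0, -3.4, 0], [0, 0.48, 0, 7.6, 0, -3.4, 0], [0, 0.52, 0, 7.6, 0, -3.4, 0]]]'

```text
time_s: 26.5
tcp_pos: [0.4118, 0.3215, 0.1]
ee_rot: [[0.023, -0.0, -1.0], [1.0, -0.0, 0.023], [-0.0, -1.0, 0.0]]
wrist_force: [0.5, -0.0, -0.7]
gripper_width: 0.224
```

step_arm --moves '[[[0, 0, 0, 0, 2, 0, 0], [0, 0, 0, 0, 4, 0, 0], [0, 0, 0, 0, 6, 0, 0], [0, 0, 0, 0, 7, 0, 0], [0, 0, 0, 0, 7, 0, 0]]]'

```text
time_s: 26.92
tcp_pos: [0.4111, 0.3187, 0.0281]
ee_rot: [[0.021, -0.003, -1.0], [1.0, -0.004, 0.021], [-0.004, -1.0, 0.003]]
wrist_force: [0.5, -1.2, -0.5]
gripper_width: 0.226
```

```bash
python3 - <<'E'
from h import *
st();go((.413,.323,.022),178)
E
```

```text
t 26.92 tcp [0.4111 0.3187 0.0281] zdeg 178.8 j [ 55.7  26.4 -28.   -0.  -35.9 -56.8] F [ 0.5 -1.2 -0.5] M [ 0.1  -0.04 -0.02] w 19.6 mm
rotvec [-0.003  0.014 -0.004] shift cm [ 0.43  0.61 -0.18]
```

step_arm --moves '[[[0, 0, 0, 0.2, 0.6, 0, 0], [0, 0, 0, 0.2, 0.6, 0, 0], [0, 0, 0, 0.2, 0.6, 0, 35], [0, 0, 0, 0.2, 0.6, 0, 38], [0, 0, 0, 0.2, 0.6, 0, 38]]]'

```text
time_s: 27.33
tcp_pos: [0.4126, 0.3228, 0.0251]
ee_rot: [[0.02, 0.001, -1.0], [1.0, 0.001, 0.02], [0.001, -1.0, -0.001]]
wrist_force: [-0.8, 1.2, -0.3]
gripper_width: 0.347
```

step_arm --moves '[[[0, 0, 0, 0, -2, 0, 40], [0, 0, 0, 0, -6, 0, 40], [0, 0, 0, 0, -10, 0, 50], [0, 0, 0, 0, -14, 0, 50], [0, 0, 0, -3, -16, 0, 50]]]'

```text
time_s: 27.75
tcp_pos: [0.4146, 0.2971, 0.1904]
ee_rot: [[0.015, 0.009, -1.0], [1.0, 0.009, 0.015], [0.009, -1.0, -0.009]]
wrist_force: [1.2, 1.5, 1.0]
gripper_width: 0.484
```

```bash
python3 - <<'E'
from h import *
st()
c=cap("scene","s14");crop(c,240,190,500,350,3,"s14c")
im=topview(c,.3,.75,-.45,.25,.014,1100);cv2.imwrite("pics/s14t.png",im)
E
```

```text
t 27.75 tcp [0.4146 0.2971 0.1904] zdeg 179.1 j [ 54.   12.7 -19.7   0.2 -56.8 -54.9] F [1.2 1.5 1. ] M [ 0.08 -0.24  0.03] w 42.1 mm
```

View pics/s14c.png

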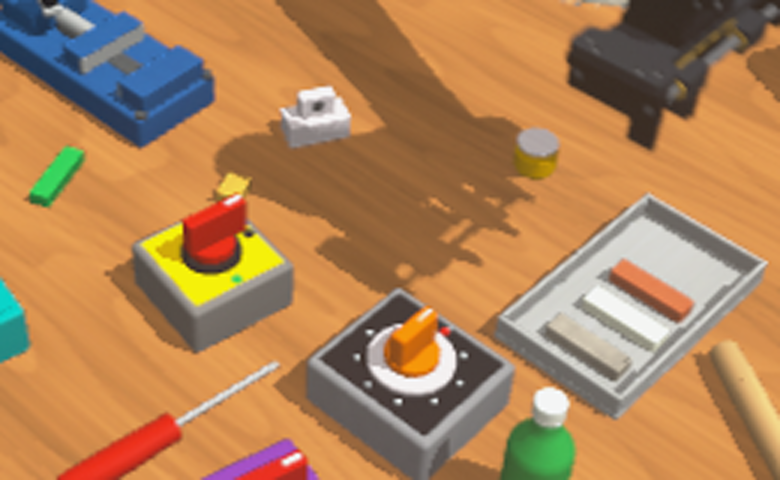

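View pics/s14t.png

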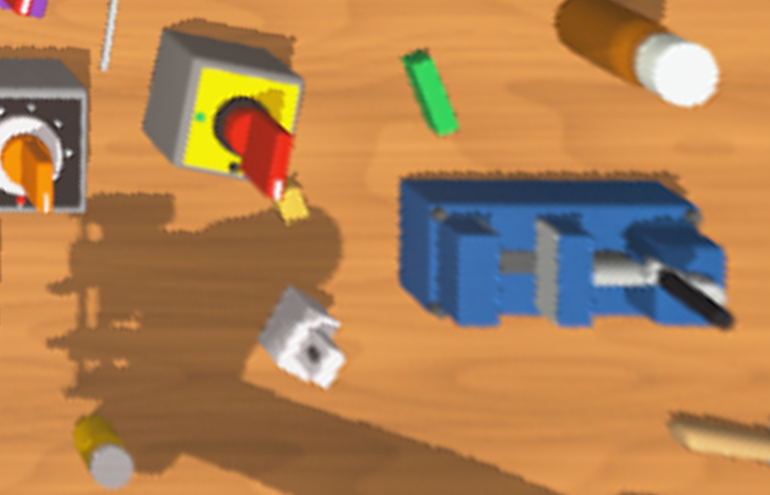

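step_arm --moves '[[[0, 0.1, 0, -3, -1.5, -1, 60], [0, 0.2, 0, -6.5, -3, -2, 60], [0, 0.3, 0, -10, -4.5, -3.5, 60], [0, 0.4, 0, -13.5, -6, -5, 60], [0, 0.5, 0, -17, -6, -6.5, 60]]]'

```text
time_s: 28.22
tcp_pos: [0.4748, 0.1199, 0.2481]
ee_rot: [[0.5, 0.007, -0.866], [0.866, 0.003, 0.5], [0.006, -1.0, -0.004]]
wrist_force: [0.9, 0.7, -0.2]
gripper_width: 0.596
```

```bash
python3 - <<'E'
from h import *
st();go((.57,-.11,.25),111.7)
E
```

```text
t 28.22 tcp [0.4748 0.1199 0.2481] zdeg 150.0 j [ 33.3   7.9 -16.9   0.1 -64.8 -63.3] F [ 0.9  0.7 -0.2] M [ 0.18 -0.24 -0.02] w 51.9 mm
rotvec [0.002 0.668 0.007] shift cm [-15.14  -0.2  -19.74]
```

step_arm --moves '[[[0, 0.1, 0, -2.5, 0, -3, 60], [0, 0.22, 0, -5, 0, -6, 60], [0, 0.34, 0, -7.5, 0, -9, 60], [0, 0.45, 0, -10, 0, -12, 60], [0, 0.56, 0, -12, 0, -15, 60]]]'

```text
time_s: 28.63
tcp_pos: [0.5434, -0.06, 0.2446]
ee_rot: [[0.885, 0.0, -0.466], [0.466, 0.0, 0.885], [0.0, -1.0, 0.0]]
wrist_force: [0.6, 0.8, -0.0]
gripper_width: 0.6
```

```bash
python3 - <<'E'
from h import *
st();go((.57,-.11,.25),111.7)
E
```

```text
t 28.63 tcp [ 0.5434 -0.06    0.2446] zdeg 117.8 j [ 10.7  13.9  -9.6  -0.  -66.4 -72.9] F [ 0.6  0.8 -0. ] M [ 0.17 -0.21  0.03] w 52.2 mm
rotvec [-0.     0.106  0.   ] shift cm [ 0.03 -0.54 -5.67]
```

step_arm --moves '[[[0, 0.1, 0, 3, 0, -2, 60], [0, 0.11, 0, 6, 0, -4, 60], [0, 0.11, 0, 9, 0, -6, 60], [0, 0.11, 0, 11.5, 0, -8.5, 60], [0, 0.11, 0, 11.5, 0, -8.5, 60]]]'

```text
time_s: 29.05
tcp_pos: [0.6894, -0.0799, 0.2405]
ee_rot: [[0.929, -0.002, -0.37], [0.37, -0.001, 0.929], [-0.002, -1.0, -0.0]]
wrist_force: [-0.5, 0.3, -0.6]
gripper_width: 0.604
```

step_arm --moves '[[[0, 0, 0, 0, 0, -4, 60], [0, 0, 0, 0, 0, -4, 60], [0, 0, 0, 0, 0, -4, 60], [0, 0, 0, 0, 0, -4, 60], [0, 0, 0, 0, 0, -4, 60]]]'

```text
time_s: 29.47
tcp_pos: [0.6995, -0.115, 0.2447]
ee_rot: [[0.928, 0.0, -0.372], [0.372, 0.0, 0.928], [0.0, -1.0, 0.0]]
wrist_force: [-1.1, 0.1, 0.1]
gripper_width: 0.597
```

```bash
python3 - <<'E'
from h import *
st()
c=cap("wrist","w15")
print(find(c,(.5,.72,-.25,0),.014,(45,100,50),(80,255,255),amin=500e-6,show="w15f"))
E
```

```text
t 29.47 tcp [ 0.6995 -0.115   0.2447] zdeg 111.8 j [  3.7  30.1  15.1  -0.  -75.  -71.8] F [-1.1  0.1  0.1] M [ 0.08 -0.16 -0.05] w 52.0 mm
[(array([ 0.6631, -0.1491], dtype=float32), 'LxW mm 69.1 x 20.0', 'long axis deg 21.4', 'A 1326')]
```

View pics/w15.png

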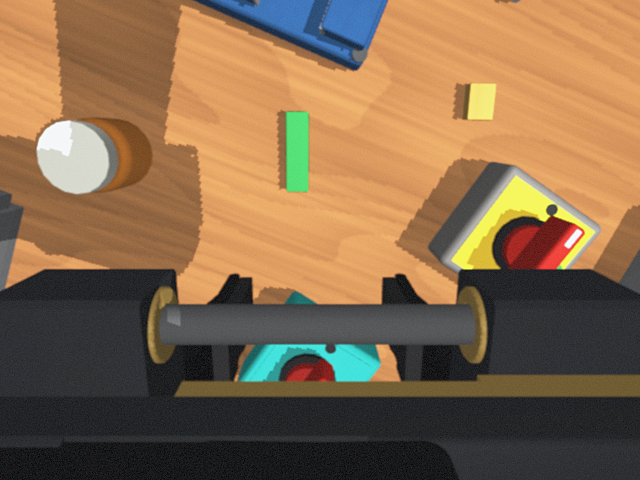

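step_arm --moves '[[[0, 0, 0, -1.5, 4, -0.6, 60], [0, 0, 0, -3, 8, -1.2, 50], [0, 0, 0, -4.6, 12, -1.8, 50], [0, 0, 0, -4.6, 16, -1.8, 50], [0, 0, 0, -4.6, 19, -1.8, 50]]]'

```text
time_s: 29.93
tcp_pos: [0.6619, -0.1491, 0.0525]
ee_rot: [[0.929, -0.002, -0.371], [0.371, 0.001, 0.929], [-0.001, -1.0, 0.001]]
wrist_force: [-0.7, -0.4, -0.1]
gripper_width: 0.506
```

```bash
python3 - <<'E'
from h import *
st();go((.6631,-.1491,.014),111.4)
E
```

```text
t 29.93 tcp [ 0.6619 -0.1491  0.0525] zdeg 111.8 j [  0.9  36.3  -3.2  -0.  -50.7 -69.1] F [-0.7 -0.4 -0.1] M [ 0.13 -0.15 -0.  ] w 44.1 mm
rotvec [-0.001  0.007 -0.001] shift cm [ 0.12  3.85 -0.05]
```

step_arm --moves '[[[0, 0, 0, 0, 1.5, 0, 50], [0, 0, 0, 0, 3, 0, 50], [0, 0, 0, 0, 4, 0, 50], [0, 0, 0, 0, 4, 0, 30], [0, 0, 0, 0, 4, 0, 0]]]'

```text
time_s: 30.35
tcp_pos: [0.6644, -0.1488, 0.015]
ee_rot: [[0.928, 0.001, -0.372], [0.372, -0.0, 0.928], [0.0, -1.0, -0.0]]
wrist_force: [0.6, -0.2, 0.1]
gripper_width: 0.418
```

step_arm --moves '[[[0, 0, 0, 0, 0, 0, 0], [0, 0, 0, 0, 0, 0, 0], [0, 0, 0, 0, 0, 0, 0], [0, 0, 0, 0, 0, 0, 0], [0, 0, 0, 0, -1, 0, 0]]]'

```text
time_s: 30.77
tcp_pos: [0.6628, -0.1492, 0.0231]
ee_rot: [[0.929, -0.003, -0.371], [0.371, 0.001, 0.929], [-0.003, -1.0, 0.002]]
wrist_force: [0.0, 1.0, -0.3]
gripper_width: 0.227
```

step_arm --moves '[[[0, 0, 0, 0, -3, 0, 0], [0, 0, 0, 0, -6, 0, 0], [0, 0, 0, 0, -9, 0, 0], [0, 0, 0, 0, -12, 0, 0], [0, -0.1, 0, -3, -14, 1, 0]]]'

```text
time_s: 31.18
tcp_pos: [0.6375, -0.1514, 0.168]
ee_rot: [[0.885, 0.009, -0.466], [0.466, -0.002, 0.885], [0.007, -1.0, -0.006]]
wrist_force: [1.2, -0.7, 0.1]
gripper_width: 0.222
```

```bash
python3 - <<'E'
from h import *
st();go((.369,.324,.16),178)
E
```

```text
t 31.18 tcp [ 0.6375 -0.1514  0.168 ] zdeg 117.7 j [  0.8  27.5  -0.7   0.1 -61.4 -63.1] F [ 1.2 -0.7  0.1] M [ 0.05 -0.34  0.04] w 19.3 mm
rotvec [ 0.009 -1.052  0.003] shift cm [-1.63  0.47 54.57]
```

step_arm --moves '[[[0, 0, 0, 0, 0, 4, 0], [0, 0, 0, 0, 0, 8, 0], [0, 0, 0, 0, 0, 12, 0], [0, 0, 0, 0, 0, 16, 0], [0, 0, 0, 0, 0, 20, 0]]]'

```text
time_s: 31.6
tcp_pos: [0.5388, 0.0272, 0.1651]
ee_rot: [[0.887, 0.001, -0.462], [0.462, 0.0, 0.887], [0.001, -1.0, -0.0]]
wrist_force: [0.7, 2.3, -0.3]
gripper_width: 0.228
```

step_arm --moves '[[[0, -0.1, 0, 0, 0, 4, 0], [0, -0.2, 0, 0, 0, 8, 0], [0, -0.3, 0, 0, 0, 12, 0], [0, -0.4, 0, 0, 0, 16, 0], [0, -0.5, 0, 0, 0, 19, 0]]]'

```text
time_s: 32.02
tcp_pos: [0.4507, 0.1966, 0.1653]
ee_rot: [[0.551, 0.001, -0.834], [0.834, 0.001, 0.551], [0.001, -1.0, -0.0]]
wrist_force: [-0.4, 0.2, -0.9]
gripper_width: 0.225
```

```bash
python3 - <<'E'
from h import *
st();go((.369,.324,.12),178)
E
```

```text
t 32.02 tcp [0.4507 0.1966 0.1653] zdeg 146.6 j [ 42.5  12.8 -23.6  -0.  -53.5 -76. ] F [-0.4  0.2 -0.9] M [ 0.06 -0.17  0.03] w 19.6 mm
rotvec [ 0.001 -0.549  0.001] shift cm [ 6.12  4.53 13.84]
```

step_arm --moves '[[[0, -0.12, 0, 1.5, 0, 3.5, 0], [0, -0.24, 0, 3, 0, 7, 0], [0, -0.36, 0, 4.5, 1, 10.5, 0], [0, -0.48, 0, 6, 2, 13.5, 0], [0, -0.55, 0, 6, 3, 13.5, 0]]]'

```text
time_s: 32.43
tcp_pos: [0.3718, 0.3242, 0.1353]
ee_rot: [[0.029, 0.002, -1.0], [1.0, 0.004, 0.029], [0.004, -1.0, -0.002]]
wrist_force: [0.8, -0.2, -0.5]
gripper_width: 0.226
```

```bash
python3 - <<'E'
from h import *
st();go((.369,.324,.022),178)
E
```

```text
t 32.43 tcp [0.3718 0.3242 0.1353] zdeg 178.3 j [ 60.   15.  -25.8   0.  -49.  -61.7] F [ 0.8 -0.2 -0.5] M [ 0.02 -0.07  0.05] w 19.6 mm
rotvec [0.002 0.006 0.004] shift cm [-0.07 11.33  0.31]
```

step_arm --moves '[[[0, 0, 0, 0, 3, 0.2, 0], [0, 0, 0, 0, 6, 0.2, 0], [0, 0, 0, 0, 9, 0.2, 0], [0, 0, 0, 0, 11, 0.2, 0], [0, 0, 0, 0, 11.3, 0.2, 0]]]'

```text
time_s: 32.85
tcp_pos: [0.3706, 0.3185, 0.0197]
ee_rot: [[0.04, -0.002, -0.999], [0.999, -0.004, 0.04], [-0.004, -1.0, 0.002]]
wrist_force: [-3.7, -2.5, 12.1]
gripper_width: 0.225
```

step_arm --moves '[[[0, 0, 0, 0, 0, 0, 0], [0, 0, 0, 0, 0, 0, 35], [0, 0, 0, 0, 0, 0, 38], [0, 0, 0, 0, 0, 0, 38], [0, 0, 0, 0, -2, 0, 38]]]'

```text
time_s: 33.27
tcp_pos: [0.3702, 0.3178, 0.0395]
ee_rot: [[0.041, -0.004, -0.999], [0.999, -0.005, 0.041], [-0.005, -1.0, 0.003]]
wrist_force: [-0.4, -0.2, -0.3]
gripper_width: 0.368
```

step_arm --moves '[[[0, 0, 0, 0, -3, 0, 50], [0, 0, 0, 0, -7, 0, 60], [0, -0.1, 0, -2, -11, -2, 60], [0, -0.2, 0, -5, -15, -4, 60], [0, -0.3, 0, -9, -15, -6, 60]]]'

```text
time_s: 33.68
tcp_pos: [0.423, 0.2451, 0.1933]
ee_rot: [[-0.266, 0.01, -0.964], [0.964, 0.008, -0.266], [0.005, -1.0, -0.011]]
wrist_force: [1.2, 0.2, -0.8]
gripper_width: 0.586
```

```bash
python3 - <<'E'
from h import *
st()
c=cap("scene","s16")
im=topview(c,.25,.75,-.45,.45,.014,880);cv2.imwrite("pics/s16t.png",im)
E
```

```text
t 33.68 tcp [0.423  0.2451 0.1933] zdeg -164.6 j [ 49.2  10.5 -22.2   0.1 -56.6 -33.9] F [ 1.2  0.2 -0.8] M [ 0.07 -0.21  0.02] w 51.0 mm
```

View pics/s16.png

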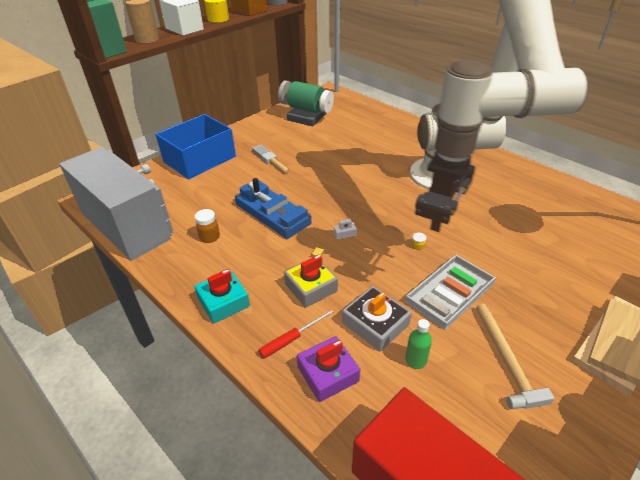

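View pics/s16t.png

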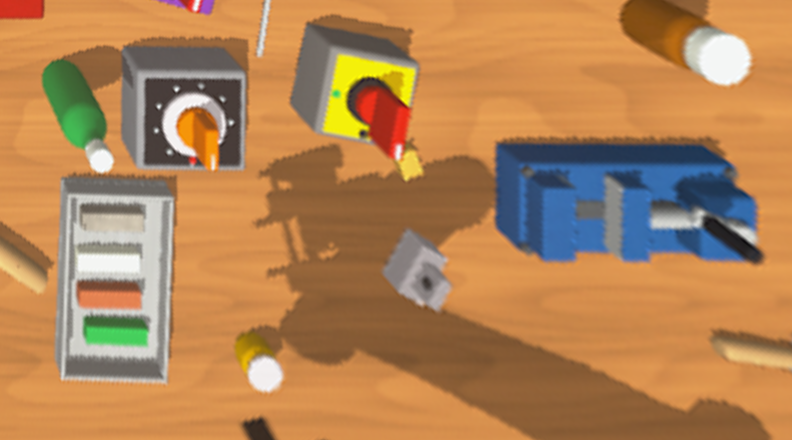

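```bash
python3 - <<'E'
from h import *
go((.47,-.12,.30),-90)
E
```

```text
rotvec [ 0.01  -1.302 -0.003] shift cm [-35.79 -10.85   5.  ]
```

step_arm --moves '[[[0, -0.12, 0, -3.5, -2, 0.5, 60], [0, -0.24, 0, -7, -4, 1, 60], [0, -0.36, 0, -10.5, -6, 1.5, 60], [0, -0.48, 0, -14, -8, 2, 60], [0, -0.6, 0, -17.5, -10, 2.5, 60]]]'

```text
time_s: 34.15
tcp_pos: [0.44, 0.0709, 0.2854]
ee_rot: [[-0.75, 0.001, -0.661], [0.661, 0.001, -0.75], [-0.0, -1.0, -0.002]]
wrist_force: [1.0, 1.3, -0.0]
gripper_width: 0.6
```

```bash
python3 - <<'E'
from h import *
st();go((.47,-.12,.30),-90)
E
```

```text
t 34.15 tcp [0.44   0.0709 0.2854] zdeg -131.4 j [ 30.2   2.  -18.1  -0.  -69.9  18.5] F [ 1.   1.3 -0. ] M [ 0.09 -0.12  0.04] w 52.2 mm
rotvec [ 0.001 -0.722 -0.001] shift cm [-14.87  -1.47  12.34]
```

step_arm --moves '[[[0, -0.12, 0, -3, 0, 2.5, 80], [0, -0.24, 0, -6, -0.5, 5, 80], [0, -0.36, 0, -9, -1, 7.5, 80], [0, -0.48, 0, -12, -1.5, 10, 80], [0, -0.6, 0, -14.5, -1.5, 12, 80]]]'

```text
time_s: 34.57
tcp_pos: [0.4666, -0.0992, 0.2994]
ee_rot: [[-0.98, 0.003, -0.199], [0.199, 0.0, -0.98], [-0.003, -1.0, -0.001]]
wrist_force: [2.0, 0.1, 0.4]
gripper_width: 0.788
```

step_arm --moves '[[[0, -0.1, 0, 0, 0, 0, 80], [0, -0.1, 0, 0, 0, 0, 80], [0, -0.1, 0, 0, 0, 0, 80], [0, -0.1, 0, 0, 0, 0, 80], [0, -0.1, 0, 0, 0, 0, 80]]]'

```text
time_s: 34.98
tcp_pos: [0.4667, -0.0966, 0.2981]
ee_rot: [[-0.994, 0.0, -0.105], [0.105, 0.0, -0.994], [-0.0, -1.0, -0.0]]
wrist_force: [0.1, -0.0, -0.0]
gripper_width: 0.8
```

```bash
python3 - <<'E'
from h import *
st()
c=cap("wrist","w17")
rectify(c,0.4,0.64,-0.42,-0.05,0.057,2000,"w17r",0.05)
rectify(c,0.38,0.52,-0.1,0.06,0.026,4000,"w17b",0.02)
E
```

```text
t 34.98 tcp [ 0.4667 -0.0966  0.2981] zdeg -96.0 j [  7.9   4.8 -13.1  -0.  -72.   76.1] F [ 0.1 -0.  -0. ] M [-0.01 -0.    0.01] w 69.6 mm
```

View pics/w17.png

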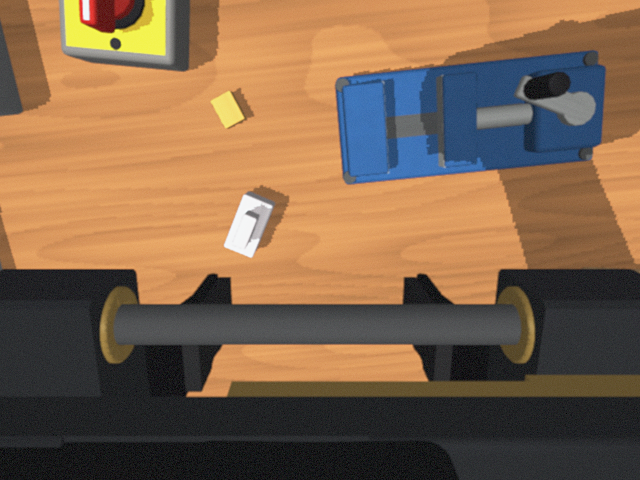

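View pics/w17r.png

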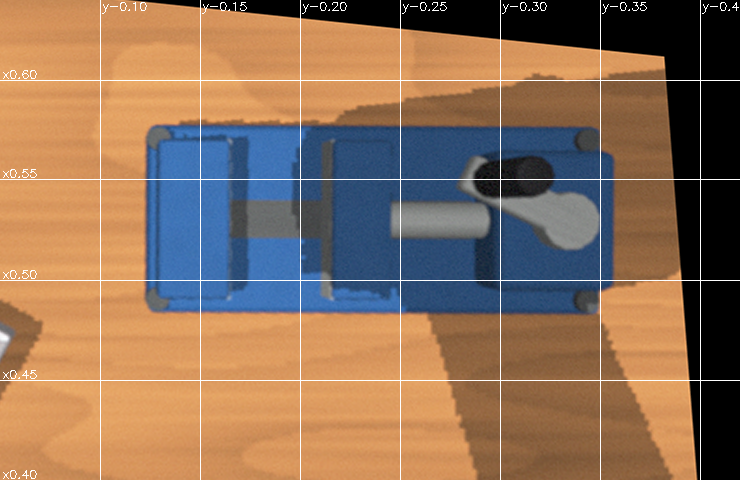

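View pics/w17b.png

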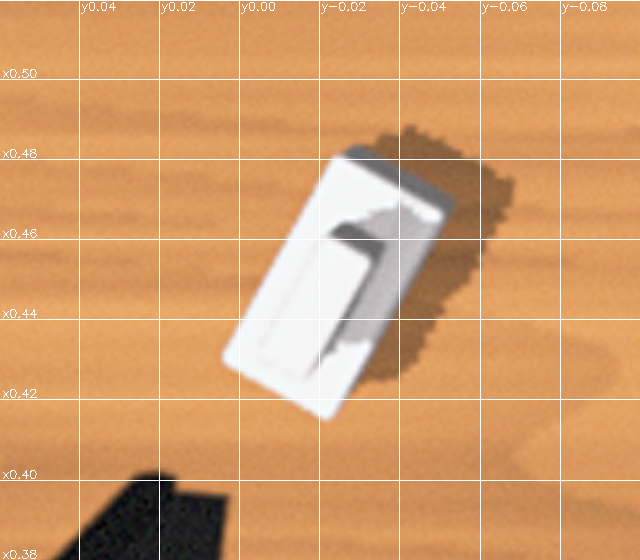

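```bash
python3 - <<'E'
from h import *
go((.4477,-.0233,.08),-119.8)
E
```

```text
rotvec [ 0.     0.415 -0.   ] shift cm [ 2.66 21.81 -7.08]
```

step_arm --moves '[[[0, 0.1, 0, 0.7, 3, -2, 60], [0, 0.2, 0, 1.4, 6, -4, 60], [0, 0.3, 0, 2.1, 9, -6, 50], [0, 0.415, 0, 2.7, 12.5, -7.1, 50], [0, 0.415, 0, 2.7, 16, -7.1, 50]]]'

```text
time_s: 35.45
tcp_pos: [0.447, -0.0217, 0.1375]
ee_rot: [[-0.867, 0.002, -0.498], [0.498, 0.001, -0.867], [-0.002, -1.0, -0.002]]
wrist_force: [1.3, -0.4, -0.0]
gripper_width: 0.536
```

step_arm --moves '[[[0, 0, 0, 0, 2, 0, 50], [0, 0, 0, 0, 4, 0, 50], [0, 0, 0, 0, 5, 0, 50], [0, 0, 0, 0, 5, 0, 50], [0, 0, 0, 0, 5, 0, 50]]]'

```text
time_s: 35.87
tcp_pos: [0.4475, -0.0234, 0.0879]
ee_rot: [[-0.868, -0.001, -0.496], [0.496, -0.0, -0.868], [0.0, -1.0, 0.001]]
wrist_force: [0.4, -0.3, 0.5]
gripper_width: 0.502
```

```bash
python3 - <<'E'
from h import *
st();go((.4477,-.0233,.04),-119.8)
c=cap("wrist","w18")
E
```

```text
t 35.87 tcp [ 0.4475 -0.0234  0.0879] zdeg -119.7 j [ 17.9  15.1 -34.8   0.  -40.1  42.3] F [ 0.4 -0.3  0.5] M [ 0.05 -0.03 -0.06] w 43.6 mm
rotvec [-0.001  0.001  0.   ] shift cm [-0.01  4.79 -0.03]
```

View pics/w18.png

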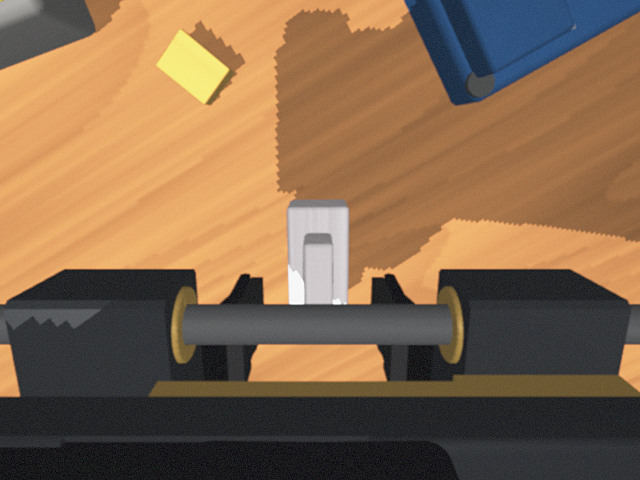

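The lug (304–332, ~270) sits centred and square between the fingers. Descending to grip it.

step_arm --moves '[[[0, 0, 0, 0, 2, 0, 50], [0, 0, 0, 0, 4, 0, 50], [0, 0, 0, 0, 4.7, 0, 50], [0, 0, 0, 0, 4.7, 0, 50], [0, 0, 0, 0, 4.7, 0, 20]]]'

```text
time_s: 36.33
tcp_pos: [0.4482, -0.0238, 0.0418]
ee_rot: [[-0.868, 0.001, -0.497], [0.497, 0.0, -0.868], [-0.001, -1.0, -0.001]]
wrist_force: [1.4, 0.1, 0.5]
gripper_width: 0.475
```

step_arm --moves '[[[0, 0, 0, 0, 0, 0, 0], [0, 0, 0, 0, 0, 0, 0], [0, 0, 0, 0, 0, 0, 0], [0, 0, 0, 0, 0, 0, 0], [0, 0, 0, 0, 0, 0, 0]]]'

```text
time_s: 36.75
tcp_pos: [0.4477, -0.024, 0.0414]
ee_rot: [[-0.868, 0.001, -0.497], [0.497, 0.0, -0.868], [-0.001, -1.0, -0.001]]
wrist_force: [-0.7, -0.8, 4.0]
gripper_width: 0.154
```

step_arm --moves '[[[0, 0, 0, 0, 0, 0, 0], [0, 0, 0, 0, 0, 0, 0], [0, 0, 0, 0, -1, 0, 0], [0, 0, 0, 0, -2, 0, 0], [0, 0, 0, 0, -3, 0, 0]]]'

```text
time_s: 37.17
tcp_pos: [0.4467, -0.0242, 0.0707]
ee_rot: [[-0.867, -0.002, -0.497], [0.497, -0.0, -0.867], [0.001, -1.0, 0.001]]
wrist_force: [-0.6, 1.1, -2.2]
gripper_width: 0.16
```

```bash
python3 - <<'E'
from h import *
st();go((.531,-.187,.13),-90)
c=cap("scene","s19");crop(c,230,160,430,300,4,"s19c")
E
```

```text
t 37.17 tcp [ 0.4467 -0.0242  0.0707] zdeg -119.8 j [ 17.8  16.7 -35.9  -0.  -37.4  42.4] F [-0.6  1.1 -2.2] M [-0.03 -0.01 -0.01] w 14.0 mm
rotvec [-0.001 -0.521  0.002] shift cm [-15.4   -5.94   9.94]
```

View pics/s19c.png

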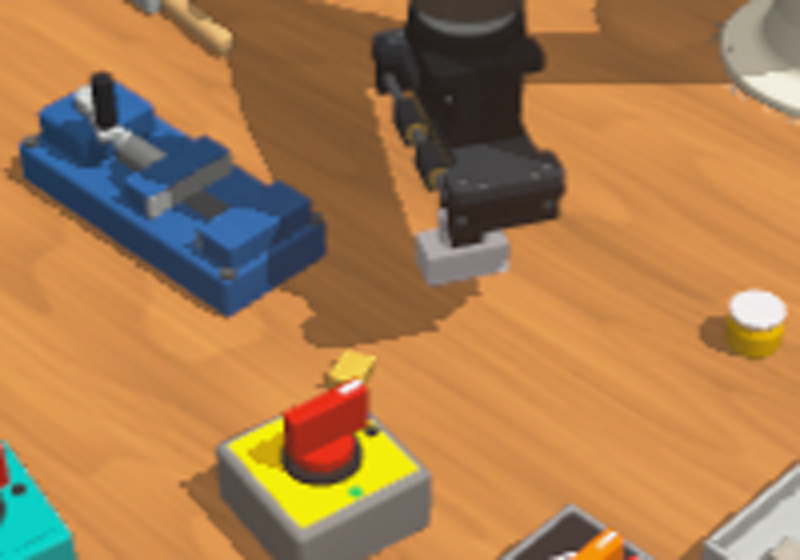

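step_arm --moves '[[[0, 0, 0, 0, 1.5, 0, 0], [0, 0, 0, 0, 2.5, 0, 0], [0, 0, 0, 0, 2.9, 0, 0], [0, 0, 0, 0, 3.0, 0, 0], [0, 0, 0, 0, 3.0, 0, 25]]]'

```text
time_s: 37.63
tcp_pos: [0.447, -0.0241, 0.041]
ee_rot: [[-0.868, -0.001, -0.497], [0.497, -0.0, -0.868], [0.001, -1.0, 0.001]]
wrist_force: [-0.1, -0.5, -0.1]
gripper_width: 0.185
```

step_arm --moves '[[[0, 0, 0, 0, 0, 0, 30], [0, 0, 0, 0, -0.8, 0, 30], [0, 0, 0, 0, -0.8, 0, 30], [0, 0, 0, 0, -0.8, 0, 0], [0, 0, 0, 0, -0.8, 0, 0]]]'

```text
time_s: 38.05
tcp_pos: [0.4476, -0.024, 0.0492]
ee_rot: [[-0.868, 0.001, -0.497], [0.497, 0.0, -0.868], [-0.0, -1.0, -0.001]]
wrist_force: [-0.4, -0.5, -0.3]
gripper_width: 0.219
```

step_arm --moves '[[[0, 0, 0, 0, 0, 0, 0], [0, 0, 0, 0, 0, 0, 0], [0, 0, 0, 0, 0, 0, 0], [0, 0, 0, 0, 0, 0, 0], [0, 0, 0, 0, 0, 0, 0]]]'

```text
time_s: 38.47
tcp_pos: [0.4473, -0.0241, 0.0489]
ee_rot: [[-0.868, -0.0, -0.497], [0.497, -0.0, -0.868], [0.0, -1.0, 0.0]]
wrist_force: [-0.8, -0.7, 0.9]
gripper_width: 0.159
```

```bash
python3 - <<'E'
from h import *
st();go((.531,-.186,.13),-90)
E
```

```text
t 38.47 tcp [ 0.4473 -0.0241  0.0489] zdeg -119.8 j [ 17.8  19.  -37.2   0.  -33.9  42.4] F [-0.8 -0.7  0.9] M [-0.16  0.18 -0.01] w 13.8 mm
rotvec [-0.   -0.52  0.  ] shift cm [-15.31  -8.11   9.89]
```

step_arm --moves '[[[0, 0, 0, 0, -3, 0, 0], [0, 0, 0, 0, -6.5, 0, 0], [0, -0.08, 0, -1.5, -8.5, 1, 0], [0, -0.18, 0, -4.5, -8.5, 3, 0], [0, -0.28, 0, -7.5, -8.5, 5, 0]]]'

```text
time_s: 38.88
tcp_pos: [0.4889, -0.1048, 0.1357]
ee_rot: [[-0.973, 0.004, -0.231], [0.231, 0.001, -0.973], [-0.004, -1.0, -0.002]]
wrist_force: [0.7, 0.4, -1.7]
gripper_width: 0.158
```

```bash
python3 - <<'E'
from h import *
st();go((.531,-.186,.13),-90)
E
```

```text
t 38.88 tcp [ 0.4889 -0.1048  0.1357] zdeg -103.3 j [  6.5  15.6 -24.9  -0.  -49.3  70.2] F [ 0.7  0.4 -1.7] M [ 0.09 -0.01  0.03] w 13.8 mm
rotvec [ 0.001 -0.233 -0.004] shift cm [-5.97  0.59  6.94]
```

step_arm --moves '[[[0, -0.1, 0, -2, 0, 2.5, 0], [0, -0.2, 0, -4, 0, 5, 0], [0, -0.233, 0, -5.9, 0, 6.8, 0], [0, -0.233, 0, -5.9, 0.3, 6.8, 0], [0, -0.233, 0, -5.9, 0.5, 6.8, 0]]]'

```text
time_s: 39.3
tcp_pos: [0.5285, -0.1857, 0.1276]
ee_rot: [[-1.0, -0.002, -0.011], [0.011, 0.001, -1.0], [0.002, -1.0, -0.001]]
wrist_force: [-0.3, -0.4, -1.7]
gripper_width: 0.154
```

step_arm --moves '[[[0, 0, 0, 0, 0, 0, 0], [0, 0, 0, 0, 0, 0, 0], [0, 0, 0, 0, 0, 0, 0], [0, 0, 0, 0, 0, 0, 0], [0, 0, 0, 0, 0, 0, 0]]]'

```text
time_s: 39.72
tcp_pos: [0.5288, -0.1841, 0.1293]
ee_rot: [[-1.0, 0.001, -0.006], [0.006, -0.0, -1.0], [-0.001, -1.0, -0.0]]
wrist_force: [-0.0, -0.6, -1.5]
gripper_width: 0.157
```

```bash
python3 - <<'E'
from h import *
st();go((.531,-.186,.085),-90)
c=cap("scene","s20");crop(c,220,160,350,250,6,"s20c")
c=cap("wrist","w20")
E
```

```text
t 39.72 tcp [ 0.5288 -0.1841  0.1293] zdeg -90.4 j [ -2.6  21.4 -17.   -0.  -51.6  92.3] F [-0.  -0.6 -1.5] M [-0.09 -0.03  0.  ] w 13.7 mm
rotvec [ 0.    -0.006 -0.001] shift cm [-0.22  4.43  0.19]
```

View pics/s20c.png

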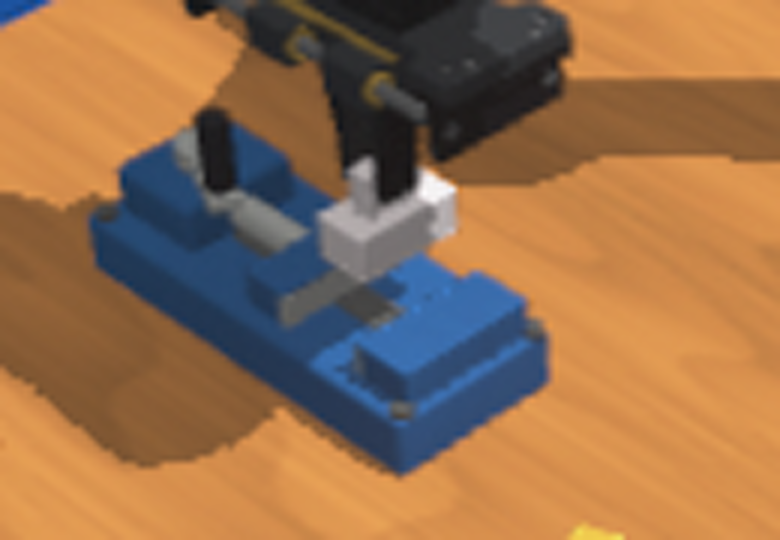

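View pics/w20.png

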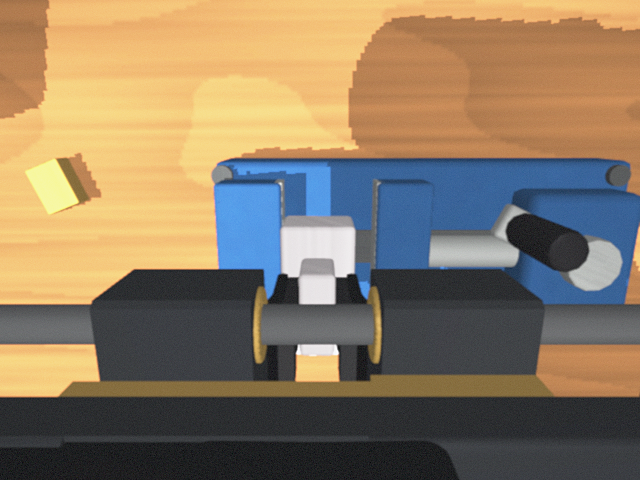

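```bash
python3 - <<'E'
from h import *
c=cap("wrist")
for u,v,z in [(282,222,.106),(355,222,.106),(284,185,.057),(375,185,.057),(430,185,.057),(217,185,.057),(568,250,.118)]: print(u,np.round(p2w(c,u,v,z),4))
E
```

```text
282 [ 0.5597 -0.1699  0.106 ]
355 [ 0.5595 -0.2006  0.106 ]
284 [ 0.5693 -0.1673  0.057 ]
375 [ 0.569  -0.2152  0.057 ]
430 [ 0.5688 -0.2441  0.057 ]
217 [ 0.5695 -0.132   0.057 ]
568 [ 0.5501 -0.2844  0.118 ]
```

step_arm --moves '[[[0, 0, 0, 0, 0, 0.4, 0], [0, 0, 0, 0, 1.2, 0.4, 0], [0, 0, 0, 0, 2.4, 0.4, 0], [0, 0, 0, 0, 3.4, 0.4, 0], [0, 0, 0, 0, 4, 0.4, 0]]]'

```text
time_s: 40.28
tcp_pos: [0.5281, -0.1889, 0.0877]
ee_rot: [[-1.0, -0.002, -0.008], [0.008, 0.0, -1.0], [0.002, -1.0, -0.0]]
wrist_force: [-0.4, 0.6, -1.0]
gripper_width: 0.158
```

step_arm --moves '[[[0, 0, 0, 0, 0.3, 0, 0], [0, 0, 0, 0, 0.4, 0, 0], [0, 0, 0, 0, 0.4, 0, 0], [0, 0, 0, 0, 0.4, 0, 0], [0, 0, 0, 0, 0.4, 0, 0]]]'

```text
time_s: 40.7
tcp_pos: [0.5292, -0.1888, 0.0856]
ee_rot: [[-1.0, 0.001, -0.007], [0.007, -0.0, -1.0], [-0.001, -1.0, 0.0]]
wrist_force: [-1.1, -0.6, -1.7]
gripper_width: 0.154
```

```bash
python3 - <<'E'
from h import *
st()
c=cap("scene","s21");crop(c,220,160,350,250,6,"s21c")
E
```

```text
t 40.70 tcp [ 0.5292 -0.1888  0.0856] zdeg -90.4 j [ -3.1  24.6 -19.5   0.  -45.9  92.7] F [-1.1 -0.6 -1.7] M [-0.02  0.02 -0.01] w 13.4 mm
```

View pics/s21c.png

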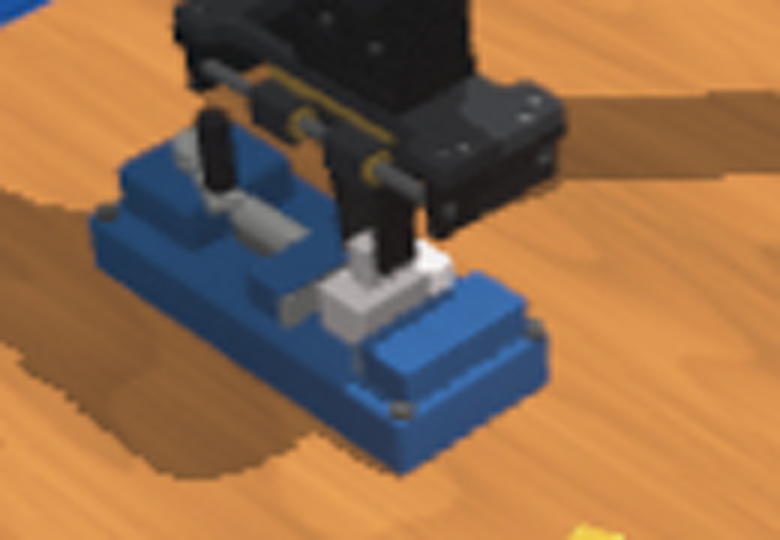

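step_arm --moves '[[[0, 0, 0, 0, 0.15, 0, 0], [0, 0, 0, 0, 0.2, 0, 0], [0, 0, 0, 0, 0.2, 0, 0], [0, 0, 0, 0, 0.2, 0, 0], [0, 0, 0, 0, 0.2, 0, 30]]]'

```text
time_s: 41.17
tcp_pos: [0.5292, -0.1889, 0.0834]
ee_rot: [[-1.0, 0.001, -0.007], [0.007, -0.0, -1.0], [-0.001, -1.0, 0.0]]
wrist_force: [-0.2, 0.0, -0.6]
gripper_width: 0.186
```

step_arm --moves '[[[0, 0, 0, 0, 0, 0, 40], [0, 0, 0, 0, 0, 0, 50], [0, 0, 0, 0, 0, 0, 50], [0, 0, 0, 0, -3, 0, 50], [0, 0, 0, 0, -7, 0, 50]]]'

```text
time_s: 41.58
tcp_pos: [0.526, -0.1883, 0.1498]
ee_rot: [[-1.0, -0.01, -0.008], [0.008, 0.002, -1.0], [0.01, -1.0, -0.001]]
wrist_force: [0.4, 0.1, 0.1]
gripper_width: 0.473
```

step_arm --moves '[[[0, 0, 0, 1, -3, 1, 50], [0, 0, 0, 2, -6, 3, 50], [0, 0, 0, 3, -8, 6, 50], [0, 0, 0, 3, -8, 8, 50], [0, 0, 0, 3, -8, 8, 50]]]'

```text
time_s: 42.0
tcp_pos: [0.4983, -0.2713, 0.2346]
ee_rot: [[-1.0, 0.004, -0.011], [0.011, -0.001, -1.0], [-0.004, -1.0, 0.001]]
wrist_force: [0.3, 0.3, -0.9]
gripper_width: 0.499
```

```bash
python3 - <<'E'
from h import *
st()
c=cap("wrist","w22");rectify(c,0.42,0.62,-0.4,-0.08,0.061,2300,"w22r",0.02)
E
```

```text
t 42.00 tcp [ 0.4983 -0.2713  0.2346] zdeg -90.6 j [-12.2  16.3  -7.9   0.  -65.6 101.6] F [ 0.3  0.3 -0.9] M [-0.   -0.04  0.  ] w 43.4 mm
```

View pics/w22.png

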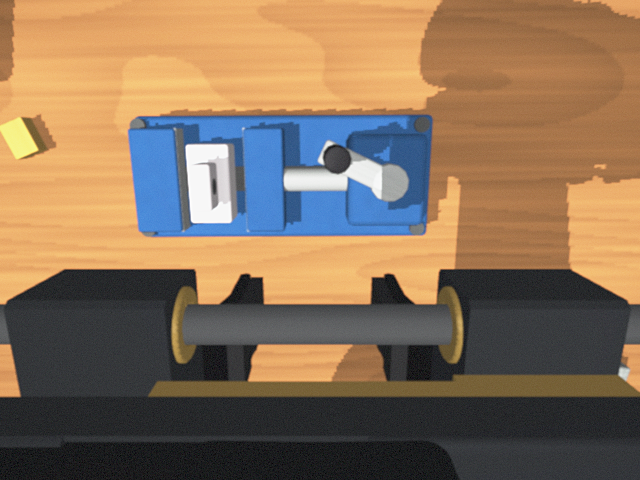

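View pics/w22r.png

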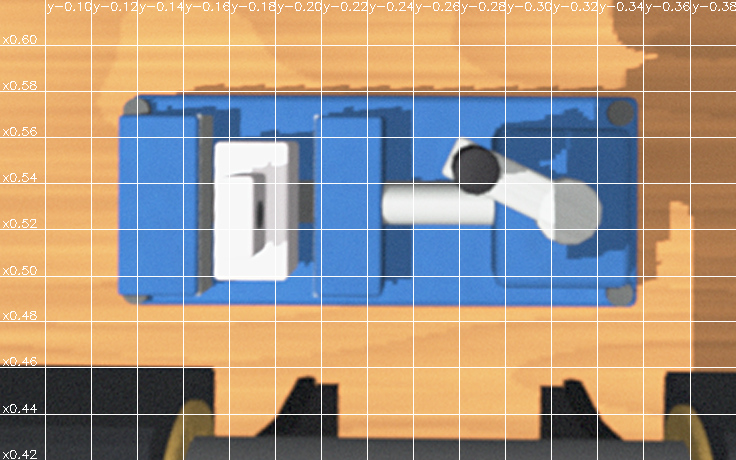

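```bash
python3 - <<'E'
from h import *
c=cap("wrist");crop(c,300,110,450,240,5,"w22c")
h=p2w(c,336,158,.118);a=p2w(c,390,182,.076);print(h,a,np.linalg.norm((h-a)[:2]),np.degrees(np.arctan2(*(h-a)[1::-1])))
print(w2p(c,(h[0],h[1],.118)), [np.round(p2w(c,u,v,.075),4) for u,v in [(374,182),(408,182),(390,163),(390,200)]])
E
```

```text
[ 0.54949067 -0.28193648  0.118     ] [ 0.52950856 -0.32284776  0.076     ] 0.04553040606156069 63.96794371017781
[336. 158.] [array([ 0.5295, -0.3114,  0.075 ]), array([ 0.5293, -0.3361,  0.075 ]), array([ 0.543 , -0.3226,  0.075 ]), array([ 0.5162, -0.3234,  0.075 ])]
```

View pics/w22c.png

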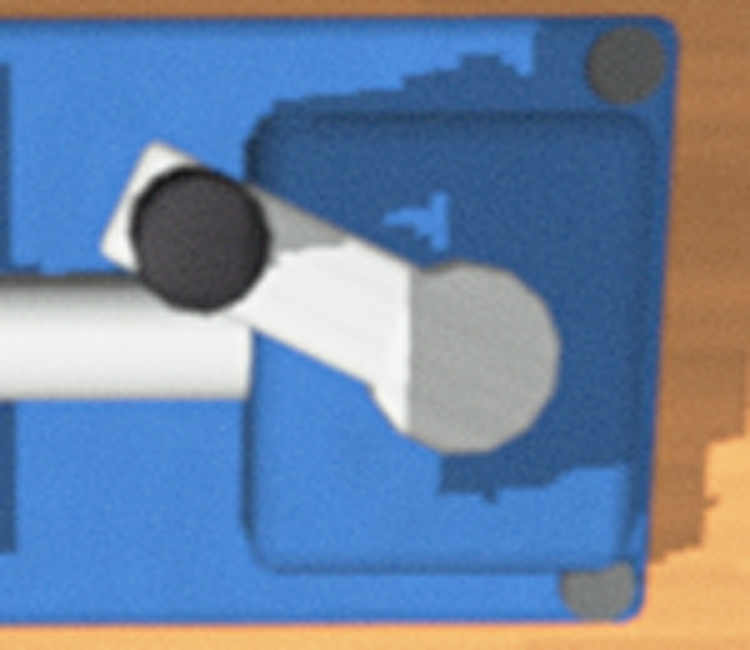

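```bash
python3 - <<'E'
from h import *
st();go((.5495,-.2819,.15),-90)
E
```

```text
t 42.10 tcp [ 0.4976 -0.2688  0.2324] zdeg -90.5 j [-12.   16.3  -8.1  -0.  -65.6 101.5] F [ 0.1 -0.3 -0.2] M [ 0.02  0.   -0.01] w 43.4 mm
rotvec [ 0.001 -0.009  0.001] shift cm [-5.21  8.23  1.27]
```

step_arm --moves '[[[0, -0.009, 0, -1.5, 1, 0.4, 50], [0, -0.009, 0, -3.5, 3, 0.9, 50], [0, -0.009, 0, -5.2, 5, 1.3, 50], [0, -0.009, 0, -5.2, 7, 1.3, 50], [0, -0.009, 0, -5.2, 8.2, 1.3, 50]]]'

```text
time_s: 42.52
tcp_pos: [0.5495, -0.2802, 0.1468]
ee_rot: [[-1.0, -0.006, 0.003], [-0.003, 0.002, -1.0], [0.006, -1.0, -0.002]]
wrist_force: [-0.1, 0.6, -0.5]
gripper_width: 0.501
```

step_arm --moves '[[[0, 0, 0, 0, 0, 0, 50], [0, 0, 0, 0, 0, 0, 50], [0, 0, 0, 0, 0, 0, 50], [0, 0, 0, 0, 0, 0, 50], [0, 0, 0, 0, 0, 0, 50]]]'

```text
time_s: 42.93
tcp_pos: [0.5506, -0.2819, 0.1523]
ee_rot: [[-1.0, 0.002, 0.002], [-0.002, -0.001, -1.0], [-0.002, -1.0, 0.001]]
wrist_force: [-0.9, -0.6, 1.0]
gripper_width: 0.497
```

```bash
python3 - <<'E'
from h import *
st();go((.5495,-.2819,.092),-90)
c=cap("wrist","w23")
E
```

```text
t 42.93 tcp [ 0.5506 -0.2819  0.1523] zdeg -89.9 j [-12.1  25.1  -7.    0.  -57.7 102.2] F [-0.9 -0.6  1. ] M [-0.06 -0.03 -0.03] w 43.2 mm
rotvec [-0.001  0.002 -0.002] shift cm [ 0.13  6.03 -0.  ]
```

View pics/w23.png

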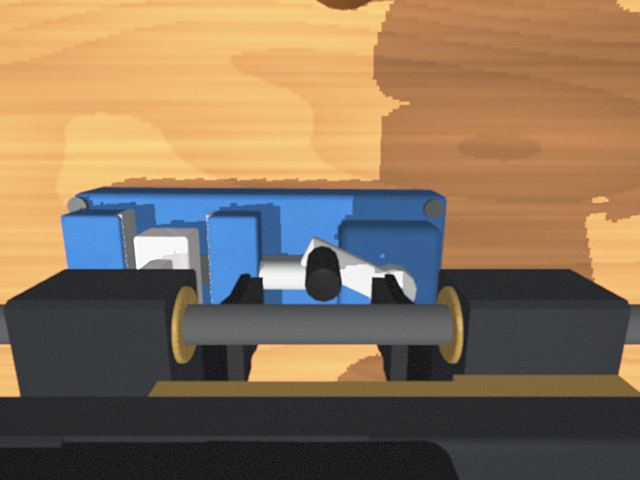

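step_arm --moves '[[[0, 0, 0, 0.1, 2, 0, 50], [0, 0, 0, 0.1, 4, 0, 50], [0, 0, 0, 0.1, 5.3, 0, 50], [0, 0, 0, 0.1, 5.9, 0, 50], [0, 0, 0, 0.1, 5.9, 0, 20]]]'

```text
time_s: 43.4
tcp_pos: [0.5483, -0.2818, 0.0909]
ee_rot: [[-1.0, -0.002, 0.001], [-0.001, 0.001, -1.0], [0.002, -1.0, -0.001]]
wrist_force: [0.4, 0.7, 0.7]
gripper_width: 0.477
```

step_arm --moves '[[[0, 0, 0, 0, 0, 0, 0], [0, 0, 0, 0, 0, 0, 0], [0, 0, 0, 0, 0, 0, 0], [0, 0, 0, 0, 0, 0, 0], [0, 0, 0, 0, 0, 0, 0]]]'

```text
time_s: 43.82
tcp_pos: [0.5498, -0.284, 0.0932]
ee_rot: [[-1.0, 0.002, 0.002], [-0.002, -0.003, -1.0], [-0.002, -1.0, 0.003]]
wrist_force: [-0.8, -6.5, -0.4]
gripper_width: 0.196
```

```bash
cat > circ.py <<'E'
from h import *
import sys
def circ(a0,da,n=5,r=.0455):
    R=down(-90)
    for k in range(1,n+1):
        a1=np.radians(a0+da*k);a=np.radians(a0)
        d=r*np.array([np.cos(a1)-np.cos(a),np.sin(a1)-np.sin(a),0])
        print(np.round(R.T@d*100,2))
E
python3 - <<'E'
from circ import *
st()
for i in range(5):
    print("from",64-90*i);circ(64-90*i,-18)
E
```

```text
t 43.82 tcp [ 0.5498 -0.284   0.0932] zdeg -89.9 j [-12.3  28.6 -10.8   0.2 -50.4 102.3] F [-0.8 -6.5 -0.4] M [-2.1  -0.01 -0.01] w 17.0 mm
from 64
[-1.17  0.    0.82]
[-2.02  0.    1.95]
[-2.49  0.    3.3 ]
[-2.51  0.    4.72]
[-2.09  0.    6.08]
from -26
[0.82 0.   1.17]
[1.95 0.   2.02]
[3.3  0.   2.49]
[4.72 0.   2.51]
[6.08 0.   2.09]
from -116
[ 1.17  0.   -0.82]
[ 2.02  0.   -1.95]
[ 2.49  0.   -3.3 ]
[ 2.51  0.   -4.72]
[ 2.09  0.   -6.08]
from -206
[-0.82  0.   -1.17]
[-1.95  0.   -2.02]
[-3.3   0.   -2.49]
[-4.72  0.   -2.51]
[-6.08  0.   -2.09]
from -296
[-1.17  0.    0.82]
[-2.02  0.    1.95]
[-2.49  0.    3.3 ]
[-2.51  0.    4.72]
[-2.09  0.    6.08]
```

step_arm --moves '[[[0, 0, 0, -1.17, 0, 0.95, 0], [0, 0, 0, -2.02, 0, 2.15, 0], [0, 0, 0, -2.49, 0, 3.5, 0], [0, 0, 0, -2.51, 0, 4.92, 0], [0, 0, 0, -2.09, 0, 6.28, 0]]]'

```text
time_s: 44.23
tcp_pos: [0.5724, -0.3435, 0.0933]
ee_rot: [[-1.0, 0.004, 0.003], [-0.003, 0.001, -1.0], [-0.004, -1.0, -0.001]]
wrist_force: [1.9, 7.6, 3.6]
gripper_width: 0.199
```

```bash
python3 - <<'E'
from h import *
st()
E
```

```text
t 44.23 tcp [ 0.5724 -0.3435  0.0933] zdeg -89.8 j [-17.2  32.7  -3.1  -0.2 -54.  107.4] F [1.9 7.6 3.6] M [ 2.2  -0.38 -0.03] w 17.3 mm
```

step_arm --moves '[[[0, 0, 0, 0.82, 0, 1.17, 0], [0, 0, 0, 1.95, 0, 2.02, 0], [0, 0, 0, 3.3, 0, 2.49, 0], [0, 0, 0, 4.72, 0, 2.51, 0], [0, 0, 0, 6.08, 0, 2.09, 0]]]'

```text
time_s: 44.65
tcp_pos: [0.5131, -0.3667, 0.0935]
ee_rot: [[-1.0, 0.01, 0.002], [-0.002, -0.003, -1.0], [-0.01, -1.0, 0.003]]
wrist_force: [8.5, 2.8, -2.9]
gripper_width: 0.197
```

step_arm --moves '[[[0, 0, 0, 1.17, 0, -0.82, 0], [0, 0, 0, 2.02, 0, -1.95, 0], [0, 0, 0, 2.49, 0, -3.3, 0], [0, 0, 0, 2.51, 0, -4.72, 0], [0, 0, 0, 2.09, 0, -6.08, 0]]]'

```text
time_s: 45.07
tcp_pos: [0.4901, -0.3065, 0.0934]
ee_rot: [[-1.0, 0.006, 0.002], [-0.002, -0.004, -1.0], [-0.006, -1.0, 0.004]]
wrist_force: [4.4, -9.5, -5.2]
gripper_width: 0.197
```

```bash
python3 - <<'E'
from h import *
st()
c=cap("scene","s24");crop(c,220,160,350,250,6,"s24c")
E
```

```text
t 45.07 tcp [ 0.4901 -0.3065  0.0934] zdeg -89.9 j [-15.9  25.2 -17.    0.2 -47.4 105.9] F [ 4.4 -9.5 -5.2] M [-2.79 -1.21  0.06] w 17.2 mm
```

View pics/s24c.png

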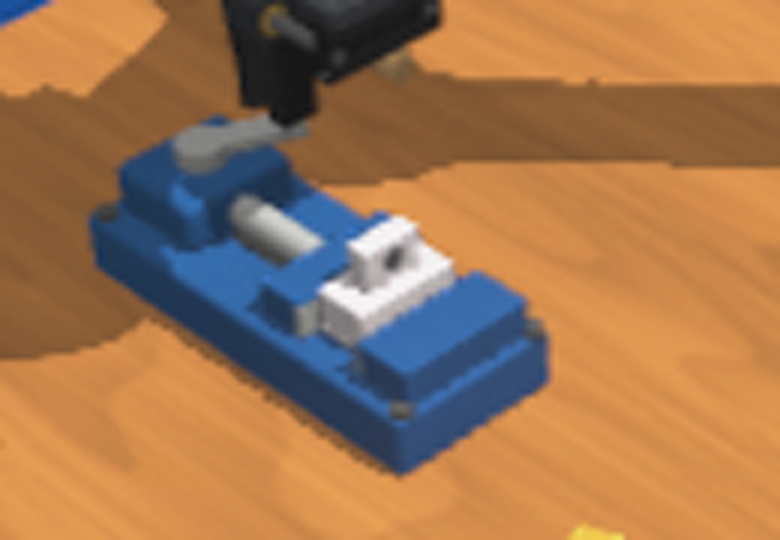

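step_arm --moves '[[[0, 0, 0, -0.82, 0, -1.17, 0], [0, 0, 0, -1.95, 0, -2.02, 0], [0, 0, 0, -3.3, 0, -2.49, 0], [0, 0, 0, -4.72, 0, -2.51, 0], [0, 0, 0, -6.08, 0, -2.09, 0]]]'

```text
time_s: 45.53
tcp_pos: [0.5469, -0.283, 0.0931]
ee_rot: [[-1.0, -0.006, 0.002], [-0.002, 0.002, -1.0], [0.006, -1.0, -0.002]]
wrist_force: [-6.6, 2.3, 6.4]
gripper_width: 0.198
```

```bash
python3 - <<'E'
from circ import *
st()
c=cap("scene","s25");crop(c,220,160,350,250,6,"s25c")
circ(64,-9)
E
```

```text
t 45.53 tcp [ 0.5469 -0.283   0.0931] zdeg -89.9 j [-12.3  28.6 -10.8  -0.  -50.9 102.4] F [-6.6  2.3  6.4] M [ 0.55  1.94 -0.01] w 17.2 mm
[-0.62  0.    0.36]
[-1.17  0.    0.82]
[-1.64  0.    1.35]
[-2.02  0.    1.95]
[-2.31  0.    2.61]
```

View pics/s25c.png

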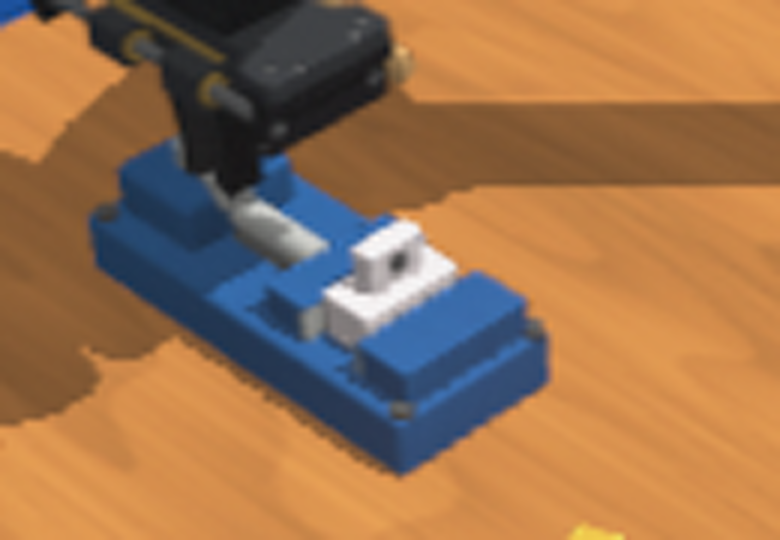

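step_arm --moves '[[[0, 0, 0, -0.62, 0, 0.36, 0], [0, 0, 0, -1.17, 0, 0.82, 0], [0, 0, 0, -1.64, 0, 1.35, 0], [0, 0, 0, -2.02, 0, 1.95, 0], [0, 0, 0, -2.31, 0, 2.61, 0]]]'

```text
time_s: 46.0
tcp_pos: [0.573, -0.3085, 0.0932]
ee_rot: [[-1.0, 0.001, 0.002], [-0.002, 0.002, -1.0], [-0.001, -1.0, -0.002]]
wrist_force: [0.5, 6.1, 4.1]
gripper_width: 0.196
```

```bash
python3 - <<'E'
from circ import *
st()
circ(19,-9)
E
```

```text
t 46.00 tcp [ 0.573  -0.3085  0.0932] zdeg -89.9 j [-1.410e+01  3.140e+01 -5.600e+00 -1.000e-01 -5.300e+01  1.044e+02] F [0.5 6.1 4.1] M [ 1.84  0.05 -0.01] w 17.0 mm
[-0.18  0.    0.69]
[-0.25  0.    1.4 ]
[-0.2   0.    2.11]
[-0.05  0.    2.81]
[0.21 0.   3.48]
```

step_arm --moves '[[[0, 0, 0, -0.18, 0, 0.69, 0], [0, 0, 0, -0.25, 0, 1.4, 0], [0, 0, 0, -0.2, 0, 2.11, 0], [0, 0, 0, -0.2, 0, 2.11, 0], [0, 0, 0, -0.2, 0, 2.11, 0]]]'

```text
time_s: 46.42
tcp_pos: [0.5758, -0.3312, 0.0933]
ee_rot: [[-1.0, 0.004, 0.002], [-0.002, -0.001, -1.0], [-0.004, -1.0, 0.001]]
wrist_force: [2.7, 1.4, 2.9]
gripper_width: 0.197
```

```bash
python3 - <<'E'
from circ import *
st()
circ(-8,-9)
c=cap("scene","s26");crop(c,220,160,350,250,6,"s26c")
E
```

```text
t 46.42 tcp [ 0.5758 -0.3312  0.0933] zdeg -89.9 j [-16.   32.4  -3.7  -0.  -53.6 106.1] F [2.7 1.4 2.9] M [ 0.54 -0.74 -0.01] w 17.2 mm
[0.15 0.   0.7 ]
[0.42 0.   1.36]
[0.78 0.   1.98]
[1.23 0.   2.53]
[1.77 0.   3.  ]
```

View pics/s26c.png

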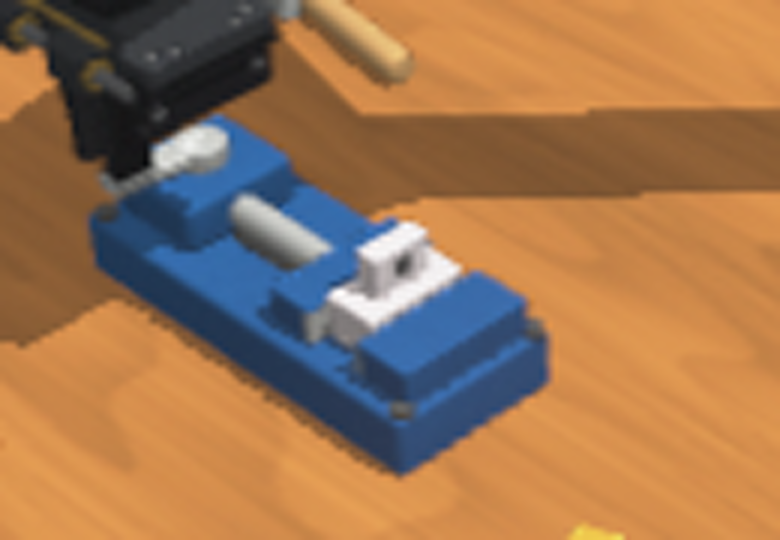

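step_arm --moves '[[[0, 0, 0, 0.15, 0, 0.7, 0], [0, 0, 0, 0.42, 0, 1.36, 0], [0, 0, 0, 0.6, 0, 1.7, 0], [0, 0, 0, 0.6, 0, 1.7, 0], [0, 0, 0, 0.6, 0, 1.7, 0]]]'

```text
time_s: 46.88
tcp_pos: [0.5697, -0.3486, 0.0932]
ee_rot: [[-1.0, 0.003, 0.002], [-0.002, -0.002, -1.0], [-0.003, -1.0, 0.002]]
wrist_force: [4.6, 2.0, 5.1]
gripper_width: 0.195
```

```bash
python3 - <<'E'
from circ import *
st()
circ(-31,-6)
E
```

```text
t 46.88 tcp [ 0.5697 -0.3486  0.0932] zdeg -89.9 j [-17.6  32.7  -3.2   0.  -53.9 107.7] F [4.6 2.  5.1] M [ 0.41 -1.07 -0.04] w 16.9 mm
[0.27 0.   0.39]
[0.57 0.   0.76]
[0.92 0.   1.09]
[1.29 0.   1.38]
[1.69 0.   1.64]
```

step_arm --moves '[[[0, 0, 0, 0.27, 0, 0.39, 0], [0, 0, 0, 0.57, 0, 0.76, 0], [0, 0, 0, 0.92, 0, 1.09, 0], [0, 0, 0, 0.92, 0, 1.09, 0], [0, 0, 0, 0.92, 0, 1.09, 0]]]'

```text
time_s: 47.3
tcp_pos: [0.5623, -0.3579, 0.0933]
ee_rot: [[-1.0, 0.007, 0.003], [-0.003, -0.001, -1.0], [-0.007, -1.0, 0.001]]
wrist_force: [7.4, 6.3, 5.2]
gripper_width: 0.2
```

```bash
python3 - <<'E'
from circ import *
st()
circ(-49,-6)
c=cap("side","sd27");crop(c,330,180,410,260,7,"sd27c")
E
```

```text
t 47.30 tcp [ 0.5623 -0.3579  0.0933] zdeg -89.8 j [-1.860e+01  3.260e+01 -3.400e+00 -1.000e-01 -5.370e+01  1.089e+02] F [7.4 6.3 5.2] M [ 2.07 -2.26  0.04] w 17.4 mm
[0.38 0.   0.29]
[0.78 0.   0.55]
[1.21 0.   0.75]
[1.65 0.   0.92]
[2.12 0.   1.03]
```

View pics/sd27c.png

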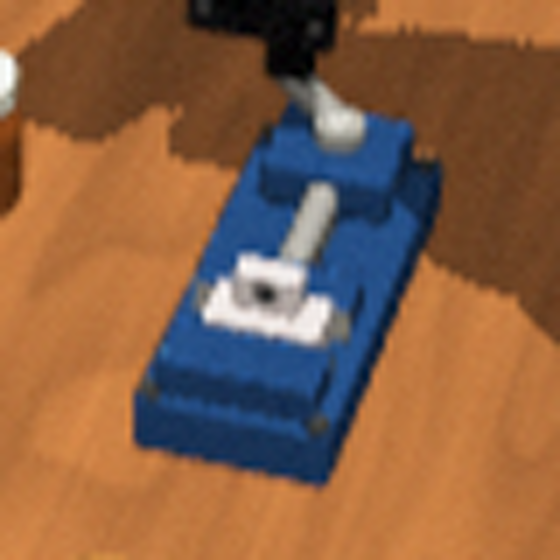

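step_arm --moves '[[[0, 0, 0, 0.2, 0, 0.15, 0], [0, 0, 0, 0.38, 0, 0.29, 0], [0, 0, 0, 0.58, 0, 0.42, 0], [0, 0, 0, 0.78, 0, 0.55, 0], [0, 0, 0, 0.78, 0, 0.55, 0]]]'

```text
time_s: 47.77
tcp_pos: [0.5573, -0.362, 0.0933]
ee_rot: [[-1.0, 0.013, 0.003], [-0.003, 0.0, -1.0], [-0.013, -1.0, 0.0]]
wrist_force: [13.1, 11.9, 3.7]
gripper_width: 0.201
```

```bash
python3 - <<'E'
from circ import *
st()
E
```

```text
t 47.77 tcp [ 0.5573 -0.362   0.0933] zdeg -89.8 j [-19.2  32.3  -3.9  -0.3 -53.2 109.6] F [13.1 11.9  3.7] M [ 3.49 -3.92  0.02] w 17.5 mm
```

step_arm --moves '[[[0, 0, 0, 0.2, 0, 0.1, 0], [0, 0, 0, 0.4, 0, 0.2, 0], [0, 0, 0, 0.4, 0, 0.2, 0], [0, 0, 0, 0.4, 0, 0.2, 0], [0, 0, 0, 0.4, 0, 0.2, 0]]]'

```text
time_s: 48.18
tcp_pos: [0.5547, -0.3637, 0.0934]
ee_rot: [[-1.0, 0.015, 0.004], [-0.004, -0.0, -1.0], [-0.015, -1.0, 0.001]]
wrist_force: [15.9, 11.8, 1.6]
gripper_width: 0.203
```

```bash
python3 - <<'E'
from circ import *
st()
E
```

```text
t 48.18 tcp [ 0.5547 -0.3637  0.0934] zdeg -89.8 j [-19.4  32.1  -4.2  -0.3 -52.9 109.9] F [15.9 11.8  1.6] M [ 3.87 -4.67  0.03] w 17.7 mm
```

step_arm --moves '[[[0, 0, 0, -0.3, 0, -0.25, 0], [0, 0, 0, -0.3, 0, -0.25, 30], [0, 0, 0, -0.3, 0, -0.25, 50], [0, 0, 0, -0.3, 0, -0.25, 50], [0, 0, 0, -0.3, 0, -0.25, 50]]]'

```text
time_s: 48.6
tcp_pos: [0.5485, -0.3632, 0.0909]
ee_rot: [[-1.0, -0.005, 0.002], [-0.002, 0.001, -1.0], [0.005, -1.0, -0.002]]
wrist_force: [-0.3, -0.9, 0.5]
gripper_width: 0.42
```

step_arm --moves '[[[0, 0, 0, 0, -3, 0, 50], [0, 0, 0, 0, -6, 0, 50], [0, 0, 0, 0, -10, 0, 50], [0, 0, 0, 1, -13, -3, 60], [0, 0, 0, 2, -14, -6, 60]]]'

```text
time_s: 49.02
tcp_pos: [0.5308, -0.3061, 0.2356]
ee_rot: [[-1.0, 0.004, -0.001], [0.001, -0.004, -1.0], [-0.004, -1.0, 0.004]]
wrist_force: [1.2, -0.1, 0.1]
gripper_width: 0.56
```

step_arm --moves '[[[0, 0, 0, 1, 0, -2, 60], [0, 0, 0, 2, 0, -4, 60], [0, 0, 0, 2, 0, -4, 60], [0, 0, 0, 2, 0, -4, 60], [0, 0, 0, 2, 0, -4, 60]]]'

```text
time_s: 49.43
tcp_pos: [0.5097, -0.2647, 0.2314]
ee_rot: [[-1.0, -0.002, 0.001], [-0.001, -0.0, -1.0], [0.002, -1.0, 0.0]]
wrist_force: [-0.3, 0.5, -0.1]
gripper_width: 0.597
```

```bash
python3 - <<'E'
from h import *
st()
c=cap("wrist","w28");rectify(c,0.42,0.62,-0.4,-0.08,0.061,2300,"w28r",0.02)
c=cap("scene","s28")
E
```

```text
t 49.43 tcp [ 0.5097 -0.2647  0.2314] zdeg -89.9 j [-11.3  17.2  -7.    0.  -65.8 101.3] F [-0.3  0.5 -0.1] M [-0.04 -0.03 -0.04] w 51.9 mm
```

View pics/w28r.png

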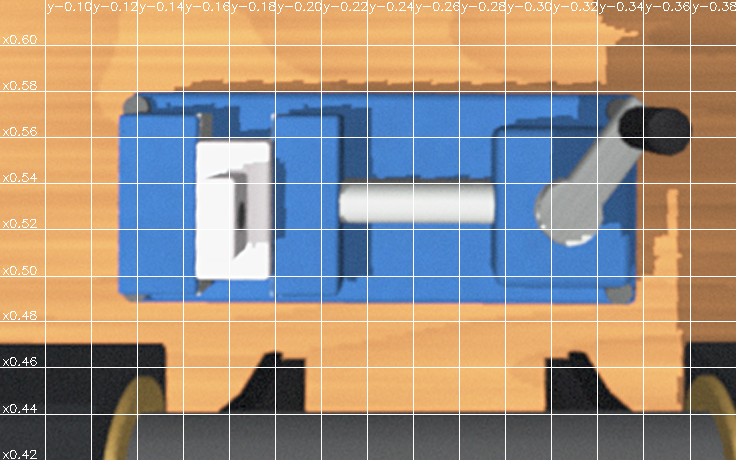

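View pics/s28.png

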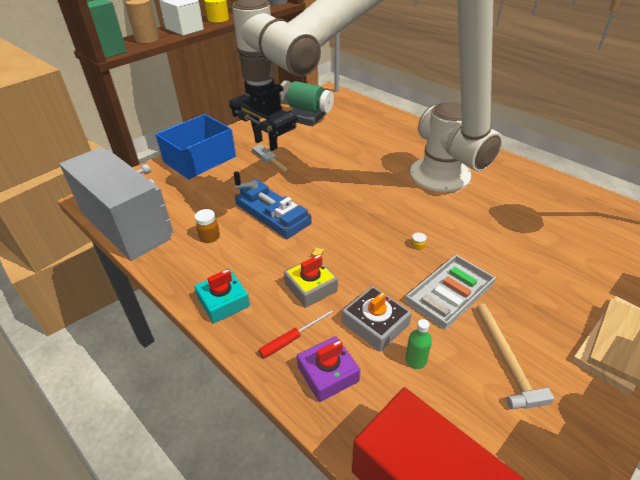

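step_arm --moves '[[[0, 0, 0, -1.5, 0, -3.5, 60], [0, 0, 0, -3, 0, -7, 60], [0, 0.05, 0, -4.5, 0, -10.5, 60], [0, 0.1, 0, -6, 0, -14, 60], [0, 0.15, 0, -7.5, 0, -17.5, 60]]]'

```text
time_s: 49.95
tcp_pos: [0.5856, -0.0882, 0.2314]
ee_rot: [[-0.988, -0.001, -0.152], [0.152, -0.0, -0.988], [0.001, -1.0, 0.001]]
wrist_force: [0.3, -0.0, 0.2]
gripper_width: 0.602
```

```bash
python3 - <<'E'
from h import *
st();go((.6575,.056,.16),-101.3)
E
```

```text
t 49.95 tcp [ 0.5856 -0.0882  0.2314] zdeg -98.7 j [  7.1  19.   -4.5   0.  -66.6  74.2] F [ 0.3 -0.   0.2] M [-0.1  -0.07  0.01] w 52.4 mm
rotvec [-0.001  0.045  0.001] shift cm [ -4.92   7.12 -15.35]
```

step_arm --moves '[[[0, 0.02, 0, -1.2, 0, -3.5, 60], [0, 0.045, 0, -2.4, 0, -7, 60], [0, 0.045, 0, -3.6, 1, -10.5, 60], [0, 0.045, 0, -4.8, 3, -14, 60], [0, 0.045, 0, -4.9, 4.5, -15.4, 50]]]'

```text
time_s: 50.37
tcp_pos: [0.6586, 0.0592, 0.1847]
ee_rot: [[-0.982, 0.0, -0.19], [0.19, 0.0, -0.982], [-0.0, -1.0, -0.0]]
wrist_force: [-0.5, -0.3, -0.1]
gripper_width: 0.575
```

step_arm --moves '[[[0, 0, 0, 0, 0, 0, 50], [0, 0, 0, 0, 0, 0, 50], [0, 0, 0, 0, 0, 0, 50], [0, 0, 0, 0, 0, 0, 50], [0, 0, 0, 0, 0, 0, 50]]]'

```text
time_s: 50.78
tcp_pos: [0.6565, 0.0548, 0.1884]
ee_rot: [[-0.981, 0.002, -0.194], [0.194, 0.0, -0.981], [-0.002, -1.0, -0.001]]
wrist_force: [-0.4, -0.2, -0.4]
gripper_width: 0.5
```

```bash
python3 - <<'E'
from h import *
st();go((.6575,.056,.083),-101.3)
c=cap("wrist","w30")
E
```

```text
t 50.78 tcp [0.6565 0.0548 0.1884] zdeg -101.2 j [ 18.8  27.    1.8   0.  -64.6  60. ] F [-0.4 -0.2 -0.4] M [0.   0.06 0.03] w 43.5 mm
rotvec [ 0.001  0.002 -0.002] shift cm [-0.06 10.54 -0.13]
```

View pics/w30.png

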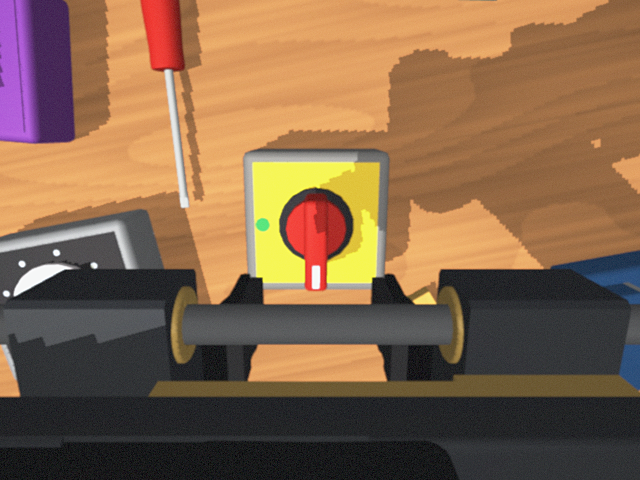

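Handle (316, 190–290) sits square and centred between the fingers, at the off position. Descending to grip it.

step_arm --moves '[[[0, 0, 0, 0, 3, -0.1, 50], [0, 0, 0, 0, 6, -0.1, 50], [0, 0, 0, 0, 8.5, -0.1, 50], [0, 0, 0, 0, 10, -0.1, 50], [0, 0, 0, 0, 10.4, -0.1, 50]]]'

```text
time_s: 51.25
tcp_pos: [0.6543, 0.0559, 0.0802]
ee_rot: [[-0.981, -0.005, -0.194], [0.194, -0.001, -0.981], [0.005, -1.0, 0.002]]
wrist_force: [0.1, -0.3, -0.5]
gripper_width: 0.502
```

step_arm --moves '[[[0, 0, 0, 0, 0, 0, 20], [0, 0, 0, 0, 0, 0, 0], [0, 0, 0, 0, 0, 0, 0], [0, 0, 0, 0, 0, 0, 0], [0, 0, 0, 0, 0, 0, 0]]]'

```text
time_s: 51.67
tcp_pos: [0.6569, 0.0573, 0.0844]
ee_rot: [[-0.981, 0.002, -0.192], [0.192, 0.001, -0.981], [-0.002, -1.0, -0.001]]
wrist_force: [0.0, -0.2, 0.1]
gripper_width: 0.207
```

step_arm --moves '[[[0, 0, 0, 0, 0, 0, 0], [0, 0, 0, 0, 0, 0, 0], [0, 0, 0, 0, 0, 0, 0], [0, 0.06, 0, 0, 0, 0, 0], [0, 0.12, 0, 0, 0, 0, 0]]]'

```text
time_s: 52.08
tcp_pos: [0.6567, 0.0563, 0.0843]
ee_rot: [[-0.951, 0.001, -0.311], [0.311, -0.001, -0.951], [-0.001, -1.0, 0.0]]
wrist_force: [-0.6, -3.3, 3.4]
gripper_width: 0.158
```

```bash
python3 - <<'E'
from h import *
st()
E
```

```text
t 52.08 tcp [0.6567 0.0563 0.0843] zdeg -108.1 j [ 19.   32.6  -4.9   0.1 -52.4  52.9] F [-0.6 -3.3  3.4] M [-1.08  0.23  0.08] w 13.7 mm
```

step_arm --moves '[[[0, 0.12, 0, 0, 0, 0.1, 0], [0, 0.24, 0, 0, 0, 0.15, 0], [0, 0.36, 0, 0, 0, 0.15, 0], [0, 0.48, 0, 0, 0, 0.15, 0], [0, 0.6, 0, 0, 0, 0.15, 0]]]'

```text
time_s: 52.5
tcp_pos: [0.658, 0.058, 0.0843]
ee_rot: [[-0.608, 0.006, -0.794], [0.794, 0.003, -0.608], [-0.001, -1.0, -0.007]]
wrist_force: [2.0, 5.7, 1.5]
gripper_width: 0.155
```

step_arm --moves '[[[0, 0.12, 0, 0, 0, 0, 0], [0, 0.24, 0, 0, 0, 0, 0], [0, 0.36, 0, 0, 0, 0, 0], [0, 0.48, 0, 0, 0, 0, 0], [0, 0.6, 0, 0, 0, 0, 0]]]'

```text
time_s: 52.92
tcp_pos: [0.6602, 0.0589, 0.0844]
ee_rot: [[-0.054, 0.011, -0.998], [0.999, 0.005, -0.054], [0.004, -1.0, -0.012]]
wrist_force: [8.1, 5.3, -2.2]
gripper_width: 0.158
```

step_arm --moves '[[[0, 0.1, 0, 0, 0, 0, 0], [0, 0.2, 0, 0, 0, 0, 0], [0, 0.27, 0, 0, 0, 0, 0], [0, 0.33, 0, 0, 0, 0, 0], [0, 0.33, 0, 0, 0, 0, 0]]]'

```text
time_s: 53.33
tcp_pos: [0.6612, 0.0585, 0.0844]
ee_rot: [[0.266, 0.013, -0.964], [0.964, 0.004, 0.267], [0.007, -1.0, -0.012]]
wrist_force: [9.2, 2.8, -3.4]
gripper_width: 0.166
```

```bash
python3 - <<'E'
from h import *
st()
E
```

```text
t 53.33 tcp [0.6612 0.0585 0.0844] zdeg 164.5 j [ 19.   32.7  -4.7   0.1 -51.8 -34.5] F [ 9.2  2.8 -3.4] M [ 1.03 -2.46  0.72] w 14.4 mm
```

step_arm --moves '[[[0, 0, 0, 0, 0, 0, 0], [0, 0, 0, 0, 0, 0, 0], [0, 0, 0, 0, 0, -0.2, 0], [0, 0, 0, 0, 0, -0.2, 30], [0, 0, 0, 0, 0, -0.2, 50]]]'

```text
time_s: 53.75
tcp_pos: [0.6582, 0.0561, 0.0833]
ee_rot: [[0.269, 0.001, -0.963], [0.963, 0.001, 0.269], [0.001, -1.0, -0.001]]
wrist_force: [-1.1, -0.2, -0.3]
gripper_width: 0.248
```

step_arm --moves '[[[0, 0, 0, 0, 0, -0.2, 50], [0, 0, 0, 0, 0, -0.2, 50], [0, 0, 0, 0, -3, -0.2, 50], [0, 0, 0, 0, -7, -0.2, 50], [0, 0, 0, 0, -11, -0.2, 50]]]'

```text
time_s: 54.17
tcp_pos: [0.6585, 0.0539, 0.1926]
ee_rot: [[0.27, -0.004, -0.963], [0.963, -0.001, 0.27], [-0.003, -1.0, 0.004]]
wrist_force: [0.1, 0.0, 0.9]
gripper_width: 0.487
```

step_arm --moves '[[[0, -0.1, 0, 0, -3, 2.5, 60], [0, -0.2, 0, 0, -6, 5, 60], [0, -0.3, 0, 0, -9, 8, 60], [0, -0.4, 0, 0, -12, 11, 60], [0, -0.5, 0, 0, -14, 13, 60]]]'

```text
time_s: 54.58
tcp_pos: [0.5327, 0.0894, 0.3359]
ee_rot: [[-0.23, 0.002, -0.973], [0.973, 0.001, -0.23], [0.0, -1.0, -0.003]]
wrist_force: [0.2, 0.3, 0.5]
gripper_width: 0.597
```

step_arm --moves '[[[0, -0.1, 0, 0, 0, 0, 80], [0, -0.2, 0, 0, 0, 0, 80], [0, -0.3, 0, 0, 0, 0, 80], [0, -0.4, 0, 0, 0, 0, 80], [0, -0.5, 0, 0, 0, 0, 80]]]'

```text
time_s: 55.0
tcp_pos: [0.5339, 0.0892, 0.3328]
ee_rot: [[-0.668, -0.001, -0.744], [0.744, 0.0, -0.668], [0.001, -1.0, 0.001]]
wrist_force: [0.4, -0.2, -0.1]
gripper_width: 0.788
```

step_arm --moves '[[[0, -0.1, 0, 0, 0, 0, 80], [0, -0.2, 0, 0, 0, 0, 80], [0, -0.3, 0, 0, 0, 0, 80], [0, -0.3, 0, 0, 0, 0, 80], [0, -0.3, 0, 0, 0, 0, 80]]]'

```text
time_s: 55.42
tcp_pos: [0.5342, 0.0893, 0.3327]
ee_rot: [[-0.854, -0.001, -0.52], [0.52, -0.0, -0.854], [0.001, -1.0, 0.0]]
wrist_force: [0.9, -0.7, 0.7]
gripper_width: 0.8
```

```bash
python3 - <<'E'
from h import *
st()
c=cap("wrist","w31");rectify(c,0.55,0.72,-0.05,0.17,0.098,2500,"w31r",0.02)
c=cap("scene","s31")
E
```

```text
t 55.42 tcp [0.5342 0.0893 0.3327] zdeg -121.3 j [ 26.6  10.7  -1.2  -0.  -78.1  32.1] F [ 0.9 -0.7  0.7] M [ 0.02 -0.04 -0.04] w 69.6 mm
```

View pics/w31.png

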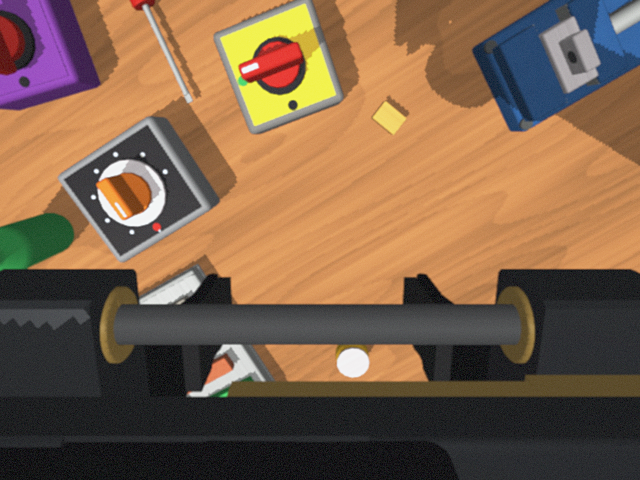

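View pics/w31r.png

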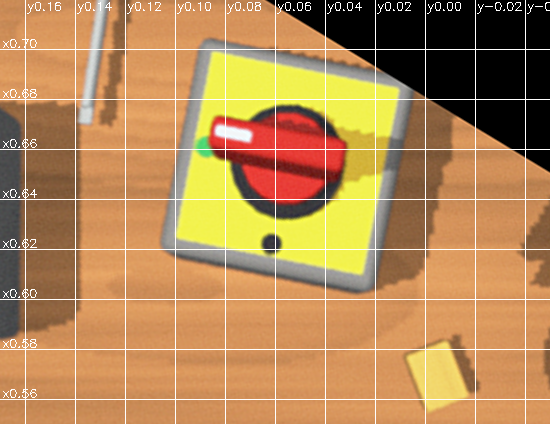

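View pics/s31.png

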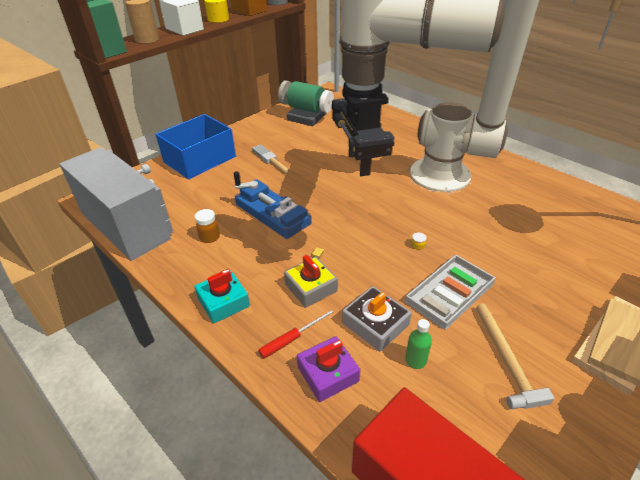

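```bash
python3 - <<'E'
from h import *
st()
c=cap("wrist");rectify(c,0.55,0.72,0.14,0.34,0.094,3500,"w32r",0.02)
c=cap("scene")
tc=np.array([.435,.323])
for n,lo,hi in [("green",(45,100,50),(80,255,255)),("red",(2,110,60),(10,255,255)),("white",(0,0,215),(179,40,255))]:
    for o in find(c,(.33,.54,.26,.385),.019,lo,hi,amin=500e-6): print(n,o,o[0]-tc)
E
```

```text
t 55.52 tcp [0.5343 0.0894 0.3329] zdeg -121.3 j [ 26.7  10.7  -1.2  -0.  -78.1  32.1] F [0.4 0.7 0.9] M [-0.    0.07 -0.01] w 69.5 mm
green (array([0.3785, 0.3208], dtype=float32), 'LxW mm 71.7 x 28.7', 'long axis deg 87.4', 'A 1918') [-0.05649999 -0.00219999]
red (array([0.4197, 0.3285], dtype=float32), 'LxW mm 71.4 x 29.1', 'long axis deg 89.2', 'A 1936') [-0.0153  0.0055]
white (array([0.3841, 0.2818], dtype=float32), 'LxW mm 85.3 x 35.4', 'long axis deg 151.3', 'A 552') [-0.05090001 -0.0412    ]
white (array([0.4547, 0.3287], dtype=float32), 'LxW mm 71.7 x 22.1', 'long axis deg 89.4', 'A 1476') [0.01969999 0.00570001]
```

View pics/w32r.png

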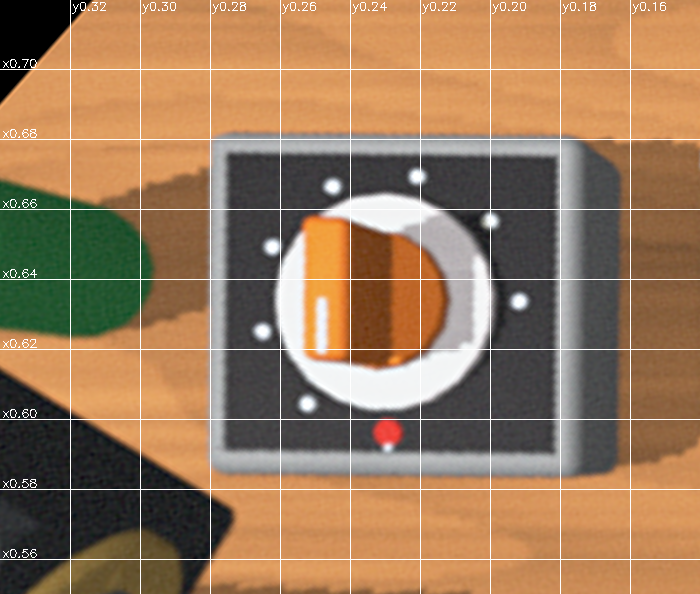

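```bash
python3 - <<'E'
from h import *
print(r.finish_job());st()
E
```

```text
the job is handed in; nothing more can be done
None
the job is handed in; nothing more can be done
```

I did all the steps in order and handed the job in after about 55 s of robot time. No verdict is reported, so these are my own last checks.

- **Speed knob:** turned anticlockwise until the twisting force rose at the stop. In the final picture its pointer lines up with the red dot.
- **Isolator:** turned off only after that. It was back on, with the handle parallel to the box and its pointer at the green dot, when I handed in.
- **Stones:** all four (grey, white, red, green) lie separately in the tray. The green, red and white ones measured well inside the limits. I checked the grey one by eye only.
- **Bracket:** it stands foot-down and square between both vise jaws. Winding needed about 5 N at first and over 17 N at the end. I can't read the jaw's contact force directly; the firm grip is inferred from that rise.
- **Bystanders and arm:** nothing else on the bench looked moved, and the arm was clear of everything with the gripper open.

One blip on the way: the fingertips met the bench with about 40 N for a moment while going down for the white stone. That is well under the 120 N wrist limit, and I took the later descents more slowly.

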